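# Load and wind the hand-cranked pen stage

### The arm

A 6-joint arm with a two-finger parallel gripper is mounted at the origin on a cart in front of the work surface, level with it; the furniture and walls round the work are solid. World frame = base frame: x ahead of the robot, y to its left, z up, the work surface at z = 0. Lengths are in m, angles in rad, forces in N, time in s.
With the tool pointing down it reaches from about 0.35 to 0.925 m from the base axis. Payload 6.4 kg.
Tool frame: the origin (TCP) lies at the very end of the fingers, on their centre line; the grasp point (between the pads) lies 19 mm behind it; y points along the fingers, z is the direction in which the jaws open and shut, and the axes are right-handed (so a half turn about y gives the same grasp; the last joint's range is limited). The gripper opens to 85 mm and grips with 20 to 120 N. Pads are 22 mm wide; open, the fingers measure 114 mm over their backs; the gripper's body (76 mm by 85 mm) begins 54 mm behind the grasp point. The pads swing forward as they close: fully open they stand 13 mm farther back than shut.
Start: joints at [0.976, 0.245, 1.558, -0, 1.339, -0.174], TCP at [0.266, 0.593, 0.231] pointing down, gripper open.
Joint ranges: [-3.13, 3.13], [-1.02, 2.26], [0.13, 2.54], [-0.95, 4.09], [0.21, 2.88], [-2.74, 2.74]. Speed limits (rad/s): [2.57, 2.57, 3.14, 3.14, 3.14, 3.14].

### API

Orientations are given as a rotation vector (axis times angle).
In Python, from bench import r gives the robot as it stands.
- The arm moves only by the tool jog_arm, never from a script. Its argument "targets" is a list of rows, each an object with "linear": the shift along the world's x, y, z in units of 2.5 cm (1.0 is 2.5 cm), a list of three; "dr": the turn, a rotation vector about the world's x, y, z in units of 360 degrees (1.0 is 360 degrees), a list of three. A call has 1 to 10 rows; each row shifts and turns the commanded pose from where the row before left it; what a row does not reach is not made up. A row lasts 1/8 s, in which the tool goes at most 62.5 mm and 10.7 degrees, less where a joint would pass 70% of its speed; a pose out of reach is approached as far as the arm can. A call with a number of a shift or a turn outside -1 to 1 is refused whole. A call with a gripper value outside its range is refused whole. "gripper" is the opening, from 0 (shut) to 1 (fully open), set as the call begins (left out, the last holds). The fingers move at their own pace and stop on an object; "force" is the grip in N (left out, the last holds). Time passes only in rows, so rows that do not move let the fingers close. It gives the time, the measured TCP pose, the force and the opening at its end, in the units of the state.
- r.get_obs(): the state, without advancing time (a new reading comes with each control period).
- r.camera(name): name is "side" or "top" or "wrist"; returns a dict with "color" (480x640x3 uint8, blue, green, red), "z_map" (480x640 float32, m along the optical axis (not along the pixel's ray), 0 where there is no reading), "intrinsics" (3x3 intrinsics, pixels), "origin" and "rotation" of the camera in the world. Camera axes: x right, y down, z forward; pixel columns grow to the right and rows downward; lengths in m; the calibration is good to about 2 mm. A picture is of the moment at which its call begins.
- r.job_done(): hands the job in, once; it reports no verdict.
Trained networks look in a picture, given as the dict that the camera call returned (one of the last four; its "shot" number tells which), for a name from the list of things; names that differ only in an ending like _2 or _b are one class to them, and where a whole thing is asked for, a point or a joint stands for the part that bears it (a point fixed in the world has none). Each returns a list of dicts, best first, with "confidence" (0 to 1); they miss things now and then, are a little off and sometimes report something else, mostly with a low value. They report only what shows in the picture. A call takes as long as a camera call. They do not tell look-alikes from the thing itself.
- r.search_frame(picture, query): "at" ([x, y, z] in m, in world coordinates, good to about 4 mm: the middle of the surface that is visible of it).
The state is a dict: "time_s": time; "q": joint angles; "dq": joint speeds; "tau": joint torques, N m; "tool_pos": TCP position; "ee_rot": TCP orientation; "ft_force": force on the tool from outside, world axes, zero at the start; "wrist_torque": the same for the moment, N m; "grip_width": finger opening in m.
Only numpy, scipy, OpenCV 4.12 (cv2) and the standard library are available. Lean on these libraries where they do the work, as an engineer would, in place of code of your own. Each camera call takes 0.05 s, during which the arm holds its last target.

### The job

Set up the hand-cranked marking stage. First, with the carriage still at the gearbox end, drop every loose pen end-down into a well of the carriage, one pen to a well, until it stands on the bottom. Then take the crank from its tray, fit it fully onto the square shaft end on the gearbox and wind it clockwise (seen from above), about four full turns by its handle with the crank staying fully on the square, until the carriage is at the far stop; finally lift the crank off and lay it flat back in its tray, leaving the pens in the wells and the tape roll and calculator where they are.

Things in the scene. Friction and masses are not known exactly. Their poses are not given: they have to be found in the camera images.
- stage: hand-cranked linear stage fixed to the bench: base plate 325 x 150 x 12 mm, grey gearbox (80 x 100 mm, top 72 mm up) at one end, rails, grey end block (far stop) at the other. Origin on the bench under the stage; x points along the rails from gearbox to far stop, z up. Gearbox centre and shaft at x = -130 mm, y = 0; base from x = -185 to 140 mm
- shaft_top (a point): centre of the top end of the vertical square drive shaft that stands on the gearbox: 14 mm square, 26 mm long above a boss of 36 mm diameter, the top 4 mm stepped down to 11 and then 8 mm; top end 102 mm above the bench. z up; x and y are square to the flats and turn with the shaft
- shaft (a joint): turn of the drive shaft in rad, growing clockwise seen from above; 0 to 25.5, starts between 0 and 1.2; 25.5 is the far stop. Stiff (0.12 N m of friction): stays where it is left. The carriage goes 20 mm a turn
- carriage (a joint): travel of the carriage along the stage's x in m, 0 at the gearbox end, 0.081 at the far stop; driven by the shaft only, pushing the carriage does not move it
- well_1 (a point): centre of the mouth of a well in the carriage's holder block (50 x 158 mm, top 100 mm above the bench): square hole 18 x 18 mm, 55 mm deep, mouth bevelled to 24 mm. Three wells in a row across the stage, 50 mm apart; this one at the stage's -y side. Axes as the stage's. At carriage = 0 the middle well is 130 mm from the shaft
- well_2 (a point): mouth of the middle well, as well_1
- well_3 (a point): mouth of the well at the stage's +y side, as well_1
- tray: low grey tray fixed to the bench, 160 (its x) x 120 (its y) mm, walls 4 mm thick and 10 mm high, floor 4 mm thick; origin under its centre on the bench
- crank_hub (a point): middle (18 mm up) of the hub of the loose crank, 0.27 kg: steel block 34 x 34 x 36 mm, square socket 16.8 mm wide, 26 mm deep in its underside, sides along x and y (fits the shaft four ways). Arm 16 mm wide, top 29 mm up, runs along +x to the handle. Pinch the hub across its y faces. z up. Fully on the shaft the underside rests on the boss, 76 mm above the bench, this point at 94 mm
- crank_knob (a point): middle of the crank's upright black handle: 20 mm diameter, axis 55 mm from the hub's axis along the crank's +x, foot 31 mm and top 71 mm above the hub's underside. It spins freely about its own upright axis, so the hand need not turn while it goes round; its x and y directions mean nothing
- pen_1_mid (a point): loose grey marker pen lying on the bench, 12 x 142 x 13 mm (barrel 10 mm wide, 12 mm high), 20 g; its origin is the middle of the pen; the y axis runs along the pen, z points up as it lies. Absent in some starts. Either end may go down
- pen_2_mid (a point): loose white marker pen with a cap lying on the bench, 11 x 138 x 12 mm (barrel 10 mm wide, 11 mm high), 20 g; its origin is the middle of the pen; the y axis runs along the pen, z points up as it lies. Absent in some starts. Either end may go down
- pen_3_mid (a point): loose thin white pen with a cap lying on the bench, 9 x 140 x 10 mm (barrel 8 mm wide, 9 mm high), 20 g; its origin is the middle of the pen; the y axis runs along the pen, z points up as it lies. Absent in some starts. Either end may go down
- pen_4_mid (a point): second loose grey marker pen lying on the bench, 12 x 142 x 13 mm (barrel 10 mm wide, 12 mm high), 20 g; its origin is the middle of the pen; the y axis runs along the pen, z points up as it lies. Absent in some starts. Either end may go down
- yellow_tape: roll of tape lying flat, 88 mm across, 18 mm high, a bystander to be left alone; origin under its centre
- desk_calculator: pocket calculator 118 x 72 x 15 mm, a bystander to be left alone; origin under its centre
Not all that is in view belongs to the job. What is shaped like the part that bears pen_3_mid but brown is not meant.

How it is judged:
By the outcome, as a careful person would: the job done as asked, in the order asked, and still so for the second after the job is handed in, with the robot touching nothing.
Of pen_1, pen_2, pen_3, pen_4 only 2 to 3 are there at a start; the rules pass over those that are not, and their reading is None.
At some moment in a run one of pen_1, pen_2, pen_3, pen_4, crank may be knocked a few centimetres aside while the robot is not near it.
Once in a run the grip may slacken for a moment while it holds something.
It also fails if it takes over 210 s, if anything falls off the work surface, if the arm or the gripper's body presses on something with over 40 N, if the wrist force passes 120 N, or if a joint passes its speed limit or range.

## Working session

There is one attempt and no reset: what is moved stays moved. The work goes in short steps, Python scripts to look and compute and a tool call to move; the robot and the scene stay as the last step left them, time stands still between calls to the robot, and variables do not carry over. Pictures are saved under pics/ and viewed, and the job is handed in when it is done.

Besides the shell and the picture viewer there is one more tool, called after ">>>" as name(argument=value, ...), one argument or row to a line, values as JSON. jog_arm: Moves the arm, as the interface text tells. Shifts and turns lie within -1 to 1; 1 stands for 2.5 cm of shift or 360 degrees of turn. Its arguments: {"type":"object","properties":{"targets":{"type":"array"},"gripper":{"type":"number"},"force":{"type":"number"}},"required":["targets"]}

```bash
ls; mkdir -p pics; cat > h.py <<'E'
import numpy as np, cv2
from bench import r
from scipy.spatial.transform import Rotation as R
def obs():
    o=r.get_obs(); print('t',round(o['time_s'],2),'tcp',np.round(o['tool_pos'],4),'rot',np.round(o['ee_rot'],3),'f',np.round(o['ft_force'],1),'w',round(o['grip_width'],4),'q',np.round(o['q'],3)); return o
def px2w(c,u,v,z=None):
    K=c['intrinsics']; zz=c['z_map'][int(v),int(u)] if z is None else z
    p=np.array([(u-K[0,2])/K[0,0]*zz,(v-K[1,2])/K[1,1]*zz,zz]); return c['rotation']@p+c['origin']
def ray(c,u,v,h):
    K=c['intrinsics']; d=c['rotation']@np.array([(u-K[0,2])/K[0,0],(v-K[1,2])/K[1,1],1]); return c['origin']+d*(h-c['origin'][2])/d[2]
def w2px(c,p):
    K=c['intrinsics']; q=c['rotation'].T@(np.array(p)-c['origin']); return K[0,0]*q[0]/q[2]+K[0,2],K[1,1]*q[1]/q[2]+K[1,2]
def cloud(c):
    K=c['intrinsics']; z=c['z_map']; v,u=np.mgrid[:480,:640]
    p=np.stack([(u-K[0,2])/K[0,0]*z,(v-K[1,2])/K[1,1]*z,z],-1)@c['rotation'].T+c['origin']; p[z==0]=np.nan; return p
def shot(n,f):
    c=r.camera(n); cv2.imwrite('pics/'+f,c['color']); return c
E
python3 - <<'E'
from h import *
o=obs()
for n in ['top','side','wrist']:
    c=shot(n,n+'0.png'); print(n,c['origin'],np.round(c['rotation'],3).tolist(),c['intrinsics'][0,0])
    if n!='wrist':
        for q in ['stage','tray','crank_hub','crank_knob','pen_1_mid','pen_2_mid','pen_3_mid','yellow_tape','desk_calculator','well_1','shaft_top']:
            try: print(q,[(np.round(d['at'],3).tolist(),round(d['confidence'],2),[round(x) for x in w2px(c,d['at'])]) for d in r.search_frame(c,q)])
            except Exception as e: print(q,e)
E
```

```text
pics
t 0.0 tcp [0.2652 0.5928 0.2302] rot [-1.547  0.331 -0.33 ] f [-0.7 -0.5 -0.4] w 0.0855 q [ 0.976  0.246  1.559  0.     1.339 -0.174]
top [0.40614276 0.04032907 1.01959822] [-2.159, 2.106, -0.188] 474.23111096822663
stage invalid index to scalar variable.
tray invalid index to scalar variable.
crank_hub invalid index to scalar variable.
crank_knob invalid index to scalar variable.
pen_1_mid invalid index to scalar variable.
pen_2_mid []
pen_3_mid invalid index to scalar variable.
yellow_tape invalid index to scalar variable.
desk_calculator invalid index to scalar variable.
well_1 invalid index to scalar variable.
shaft_top invalid index to scalar variable.
side [-0.10220502 -0.93849331  0.77670958] [-1.996, 0.651, -0.353] 600.6932328066898
stage invalid index to scalar variable.
tray invalid index to scalar variable.
crank_hub invalid index to scalar variable.
crank_knob invalid index to scalar variable.
pen_1_mid invalid index to scalar variable.
pen_2_mid []
pen_3_mid invalid index to scalar variable.
yellow_tape invalid index to scalar variable.
desk_calculator invalid index to scalar variable.
well_1 invalid index to scalar variable.
shaft_top []
wrist [0.20527009 0.62023921 0.37497714] [2.442, 1.582, 0.214] 375.9057929795043
```

Rotation is a rotation vector; fix the helper.

```bash
cat > fix.py <<'E'
s=open('h.py').read()
s=s.replace("c=r.camera(n); cv2","c=dict(r.camera(n)); c['rv']=c['rotation']; c['raw']=None; c=norm(c); cv2")
s=s.replace("c=dict(r.camera(n)); c['rv']=c['rotation']; c['raw']=None; c=norm(c);","c0=r.camera(n); c=dict(c0); c['rotation']=R.from_rotvec(c0['rotation']).as_matrix(); c['raw']=c0;")
s+='''
def find(c,q):
    L=r.search_frame(c['raw'],q)
    print(q,[(np.round(d['at'],3).tolist(),round(d['confidence'],2),[int(x) for x in w2px(c,d['at'])]) for d in L]); return L
'''
open('h.py','w').write(s)
E
python3 fix.py
python3 - <<'E'
from h import *
for n in ['top','side']:
    c=shot(n,n+'1.png')
    for q in ['stage','tray','crank_hub','crank_knob','pen_1_mid','pen_2_mid','pen_3_mid','yellow_tape','desk_calculator','well_1','shaft_top']: find(c,q)
E
```

```text
stage [([0.607, 0.097, 0.03], 0.65, [289, 232])]
tray [([0.547, -0.266, 0.003], 0.8, [456, 265]), ([0.608, 0.117, 0.1], 0.3, [276, 224])]
crank_hub [([0.564, -0.287, 0.073], 0.51, [476, 253])]
crank_knob [([0.562, -0.287, 0.072], 0.55, [476, 254])]
pen_1_mid [([0.443, -0.047, 0.016], 0.72, [355, 311])]
pen_2_mid []
pen_3_mid [([0.416, 0.322, 0.008], 0.61, [179, 320]), ([0.434, 0.122, 0.015], 0.5, [274, 313])]
yellow_tape [([0.744, -0.195, 0.02], 0.96, [424, 175]), ([0.61, 0.117, 0.102], 0.46, [277, 222]), ([0.542, 0.357, 0.016], 0.43, [166, 259])]
desk_calculator [([0.695, 0.399, 0.011], 0.65, [153, 190]), ([0.602, -0.012, 0.097], 0.61, [342, 228])]
well_1 [([0.611, 0.113, 0.098], 0.79, [279, 223])]
shaft_top [([0.608, 0.095, 0.032], 0.54, [289, 231])]
stage [([0.578, 0.086, 0.046], 0.98, [306, 249])]
tray [([0.536, -0.286, 0.003], 0.75, [398, 353])]
crank_hub [([0.519, -0.28, 0.038], 0.71, [390, 340])]
crank_knob [([0.557, -0.301, 0.06], 0.48, [413, 329])]
pen_1_mid [([0.433, -0.056, 0.007], 0.56, [288, 313])]
pen_2_mid []
pen_3_mid [([0.431, 0.119, 0.006], 0.72, [247, 278]), ([0.413, 0.312, 0.008], 0.66, [203, 246])]
yellow_tape [([0.742, -0.207, 0.017], 0.62, [444, 291])]
desk_calculator [([0.691, 0.383, 0.013], 0.8, [280, 204])]
well_1 [([0.597, 0.093, 0.075], 0.87, [310, 235])]
shaft_top [([0.597, -0.017, 0.089], 0.61, [339, 249])]
```

View pics/top0.png

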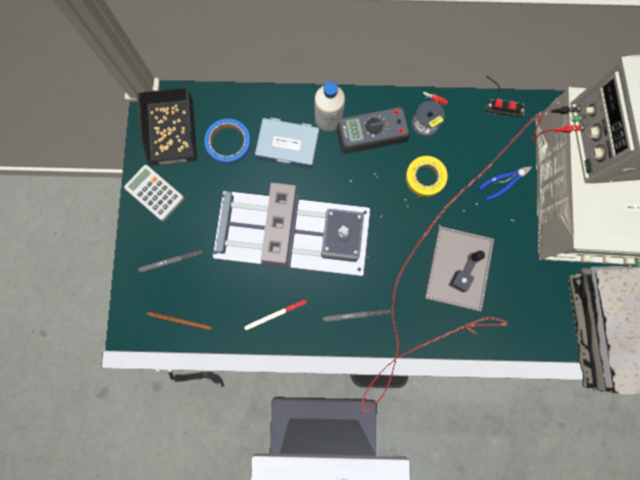

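View pics/side0.png

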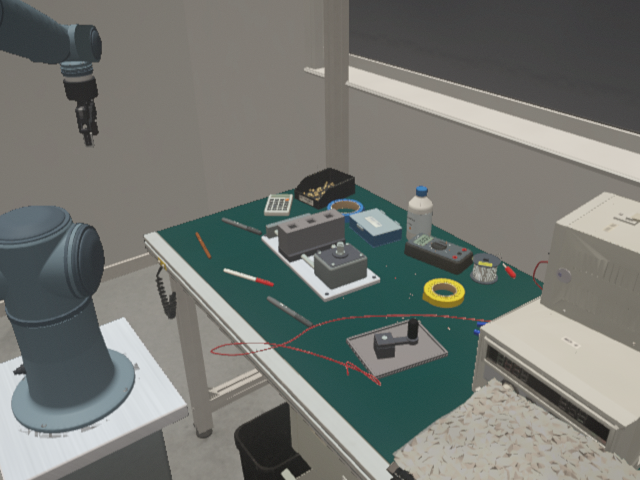

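```bash
python3 - <<'E'
from h import *
o=obs(); M=R.from_rotvec(o['ee_rot']).as_matrix(); print(np.round(M,3))
c=shot('top','top2.png'); P=cloud(c)
big=cv2.resize(c['color'][160:350,120:500],None,fx=2.1,fy=2.1,interpolation=cv2.INTER_CUBIC); cv2.imwrite('pics/top2z.png',big)
w=shot('wrist','w2.png'); Mc=w['rotation']; print(np.round(M.T@Mc,3), np.round(M.T@(w['origin']-o['tool_pos']),4), w['intrinsics'])
# pens by height / color
mask=lambda a: a
hsv=cv2.cvtColor(c['color'],cv2.COLOR_BGR2HSV)
for name,(u0,v0,u1,v1) in dict(greyL=(130,245,210,275),greyR=(318,305,395,325),white=(240,295,312,335)).items():
    h=hsv[v0:v1,u0:u1]; p=P[v0:v1,u0:u1]
    m=(p[...,2]>0.004)&(p[...,2]<0.03)
    # not green
    g=~((h[...,0]>70)&(h[...,0]<105)&(h[...,1]>120))
    if 'red' : pass
    m=g
    pts=p[m]; pts=pts[np.isfinite(pts[:,0])]
    mu=pts.mean(0); C=np.cov(pts[:,:2].T); ev,E=np.linalg.eigh(C); a=E[:,1]; t=(pts[:,:2]-mu[:2])@a
    mid=mu[:2]+a*(t.min()+t.max())/2
    print(name,m.sum(),'mid',mid,'z',pts[:,2].mean(),'ang',np.degrees(np.arctan2(a[1],a[0]))%180,'len',np.ptp(t),'w',np.sqrt(ev[0])*3.46)
E
```

```text
t 2.45 tcp [0.2655 0.5933 0.2313] rot [-1.545  0.33  -0.33 ] f [-0.  -0.7  0.4] w 0.0851 q [ 0.976  0.245  1.558 -0.     1.339 -0.174]
[[ 0.913  0.     0.408]
 [-0.408  0.     0.913]
 [ 0.    -1.     0.   ]]
[[ 0.001  0.964  0.264]
 [-0.001 -0.264  0.964]
 [ 1.    -0.001  0.   ]] [-0.066  -0.1437 -0.    ] [[375.90579298   0.         319.37484386]
 [  0.         375.90579298 238.50024065]
 [  0.           0.           1.        ]]
greyL 790 mid [0.54217881 0.35018695] z 0.0052954014033638535 ang 103.03243387272192 len 0.16886156671348113 w 0.043955041652027786
greyR 1358 mid [ 0.43762151 -0.05043872] z 0.0036825953889876913 ang 91.68588710582124 len 0.16299891793763954 w 0.04078172876106485
white 2841 mid [0.43321091 0.12189289] z 0.0010959933396828445 ang 91.13471561346752 len 0.15276537293442546 w 0.08440310491199235
```

View pics/top2z.png

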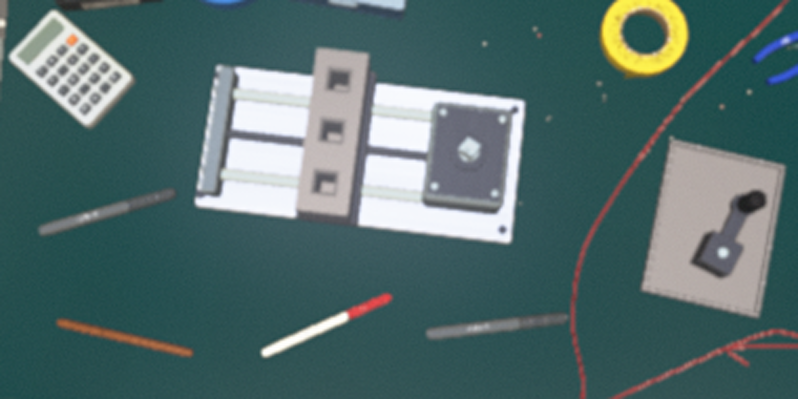

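View pics/w2.png

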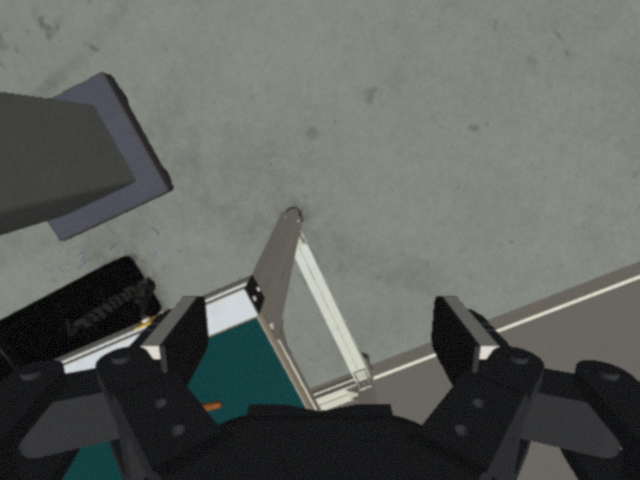

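```bash
python3 - <<'E'
from h import *
c=shot('top','top3.png')
z=lambda u,v:(u/2.1+120-.25,v/2.1+160-.25)
def pr(n,pts,h):
    q=np.array([ray(c,*z(*p),h)[:2] for p in pts]); print(n,np.round(q,4).tolist()); return q
base=pr('base',[(219,66),(525,101),(510,242),(196,207)],.012)
ct=base.mean(0); ax=(base[0]+base[3])/2-(base[1]+base[2])/2; print('ctr',ct,'len',np.linalg.norm(ax),'yaw',np.degrees(np.arctan2(ax[1],ax[0])))
W=pr('wells',[(340,79),(332,129),(325,181)],.1); d=W[2]-W[0]; print('wells dir',np.degrees(np.arctan2(d[1],d[0])),np.linalg.norm(d))
S=pr('shaft',[(469,149)],.102); print('dist',np.linalg.norm(W[1]-S[0]), np.degrees(np.arctan2(*(W[1]-S[0])[::-1])))
T=pr('tray',[(671,138),(784,163),(760,316),(643,291)],.01); print(T.mean(0),np.linalg.norm(T[0]-T[1]),np.linalg.norm(T[1]-T[2]),np.degrees(np.arctan2(*(T[1]-T[2])[::-1])))
h=pr('hub',[(720,252)],.036+.004);k=pr('knob',[(753,200)],.075);print(np.linalg.norm(h-k),np.degrees(np.arctan2(*(k-h)[0][::-1])))
for n,p in dict(gL=[(40,231),(172,193)],wh=[(264,353),(389,297)],gR=[(429,334),(566,318)]).items():
    q=pr(n,p,.006); d=q[1]-q[0]; print(' mid',q.mean(0),'len',np.linalg.norm(d),'ang',np.degrees(np.arctan2(d[1],d[0])))
P=cloud(c); print('bench z',[np.round(P[v,u],4) for u,v in [(200,290),(300,290),(400,230),(330,350-20)]])
E
```

```text
base [[0.6983, 0.2439], [0.6689, -0.0767], [0.5209, -0.0622], [0.5488, 0.2588]]
ctr [0.60923205 0.09092981] len 0.32207278612539114 yaw 84.89973203056667
wells [[0.663, 0.1101], [0.614, 0.1159], [0.5639, 0.1205]]
wells dir 174.00380634445503 0.09959349891887179
shaft [[0.5976, -0.0138]]
dist 0.13072001741750067 82.79451911505811
tray [[0.6338, -0.2288], [0.6103, -0.3453], [0.4526, -0.3148], [0.4748, -0.1973]]
[ 0.54288741 -0.27153959] 0.11881879673951204 0.16063638080796946 -10.921825715248078
hub [[0.513, -0.2669]]
knob [[0.5602, -0.2892]]
0.052121792657751395 -25.23788564763116
gL [[0.5208, 0.4177], [0.5635, 0.2856]]
 mid [0.54218453 0.35168054] len 0.13883643858456293 ang -72.086634753986
wh [[0.4037, 0.1829], [0.4626, 0.0593]]
 mid [0.43314465 0.12109798] len 0.13694846475148284 ang -64.51996767533159
gR [[0.4266, 0.018], [0.4459, -0.12]]
 mid [ 0.43626238 -0.05098483] len 0.13931824647485488 ang -82.00688391162033
bench z [array([ 0.4813,  0.2854, -0.0009]), array([ 0.4867,  0.0708, -0.0015]), array([ 0.6231, -0.1444,  0.0024]), array([0.4036, 0.0048, 0.0015])]
```

>>> jog_arm(
  targets=[
    {"linear": [0.7, -0.65, 0], "dr": [0, 0, -0.0266]},
    {"linear": [0.7, -0.65, 0], "dr": [0, 0, -0.0266]},
    {"linear": [0.7, -0.65, 0], "dr": [0, 0, -0.0266]},
    {"linear": [0.7, -0.65, 0], "dr": [0, 0, -0.0266]},
    {"linear": [0.7, -0.65, 0], "dr": [0, 0, -0.0266]},
    {"linear": [0.7, -0.65, 0], "dr": [0, 0, 0]},
    {"linear": [0.7, -0.65, 0], "dr": [0, 0, 0]},
    {"linear": [0.7, -0.65, 0], "dr": [0, 0, 0]},
    {"linear": [0.7, -0.65, 0], "dr": [0, 0, 0]},
    {"linear": [0.7, -0.65, 0], "dr": [0, 0, 0]},
  ],
  gripper=0.5,
)

```text
time_s: 3.85
tool_pos: [0.4411, 0.4303, 0.2314]
ee_rot: [-1.342, 0.975, -0.975]
ft_force: [-0.2, -0.1, -0.3]
grip_width: 0.0425
```

>>> jog_arm(
  targets=[
    {"linear": [0.8, -0.6, 0], "dr": [0, 0, 0]},
    {"linear": [0.8, -0.6, 0], "dr": [0, 0, 0]},
    {"linear": [0.8, -0.6, 0], "dr": [0, 0, 0]},
    {"linear": [0.6, -0.6, 0], "dr": [0, 0, 0]},
    {"linear": [0.6, -0.6, 0], "dr": [0, 0, 0]},
    {"linear": [0, 0, 0], "dr": [0, 0, 0]},
  ],
)

```text
time_s: 4.6
tool_pos: [0.5315, 0.3547, 0.2312]
ee_rot: [-1.341, 0.976, -0.976]
ft_force: [0.1, 0.1, 0.2]
grip_width: 0.043
```

```bash
python3 - <<'E'
from h import *
o=obs(); M=R.from_rotvec(o['ee_rot']).as_matrix(); print(np.round(M,3))
w=shot('wrist','w3.png'); find(w,'pen_1_mid')
E
```

```text
t 4.6 tcp [0.5315 0.3547 0.2312] rot [-1.341  0.976 -0.976] f [0.1 0.1 0.2] w 0.043 q [0.411 0.22  1.588 0.    1.334 0.099]
[[ 0.307 -0.     0.952]
 [-0.952  0.     0.307]
 [-0.    -1.    -0.   ]]
pen_1_mid [([0.434, -0.009, 0.007], 0.72, [149, 462])]
```

View pics/w3.png

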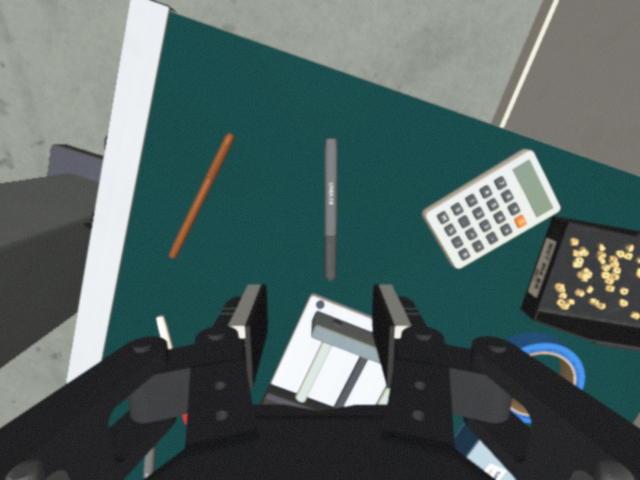

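>>> jog_arm(
  targets=[
    {"linear": [0, 0, 0], "dr": [0.019, 0.006, 0]},
    {"linear": [0, 0, 0], "dr": [0.019, 0.006, 0]},
    {"linear": [0, 0, 0], "dr": [0, 0, 0]},
  ],
)

```text
time_s: 5.08
tool_pos: [0.5303, 0.355, 0.2308]
ee_rot: [-1.185, 1.113, -0.786]
ft_force: [-0.7, 0.6, -0.0]
grip_width: 0.0428
```

```bash
python3 - <<'E'
from h import *
o=obs()
w=shot('wrist','w4.png')
c=shot('top','t4.png')
for u,v in [(331,138),(331,279)]: pass
E
python3 - <<'E'
from h import *
# pen from w3 geometry using the stored pose
M=R.from_rotvec([-1.341,.976,-.976]).as_matrix(); t=np.array([.5315,.3547,.2312])
C=np.array([[0.001,.964,.264],[-.001,-.264,.964],[1,-.001,0]])
c=dict(rotation=M@C,origin=t+M@np.array([-.066,-.1437,0]),intrinsics=np.array([[375.906,0,319.37],[0,375.906,238.5],[0,0,1]]))
a=ray(c,331,138,.006);b=ray(c,331,279,.006);print(a,b,(a+b)/2,np.linalg.norm(a-b))
E
```

```text
t 5.08 tcp [0.5303 0.355  0.2308] rot [-1.185  1.113 -0.786] f [-0.7  0.6 -0. ] w 0.0428 q [ 0.312  0.192  1.635  0.257  1.322 -0.066]
[0.52248642 0.41878209 0.006     ] [0.5673728  0.28319315 0.006     ] [0.54492961 0.35098762 0.006     ] 0.14282558140545376
```

>>> jog_arm(
  targets=[
    {"linear": [0, 0.7, 0], "dr": [-0.019, -0.006, 0]},
    {"linear": [0, 0.7, 0], "dr": [-0.019, -0.006, 0]},
    {"linear": [0, 0, -1], "dr": [0, 0, 0]},
    {"linear": [0, 0, -1], "dr": [0, 0, 0]},
    {"linear": [0, 0, -1], "dr": [0, 0, 0]},
    {"linear": [0, 0, -1], "dr": [0, 0, 0]},
    {"linear": [0, 0, -1], "dr": [0, 0, 0]},
    {"linear": [0, 0, -1], "dr": [0, 0, 0]},
    {"linear": [0, 0, -0.8], "dr": [0, 0, 0]},
    {"linear": [0, 0, 0], "dr": [0, 0, 0]},
  ],
)

```text
time_s: 6.42
tool_pos: [0.529, 0.3909, 0.0594]
ee_rot: [-1.345, 0.975, -0.973]
ft_force: [0.3, -0.3, -0.2]
grip_width: 0.0426
```

```bash
python3 - <<'E'
from h import *
o=obs()
w=shot('wrist','w5.png');c=shot('top','t5.png'); cv2.imwrite('pics/t5z.png',cv2.resize(c['color'][160:350,120:500],None,fx=2.1,fy=2.1,interpolation=cv2.INTER_CUBIC))
E
```

```text
t 6.42 tcp [0.529  0.3909 0.0594] rot [-1.345  0.975 -0.973] f [ 0.3 -0.3 -0.2] w 0.0426 q [ 0.464  0.458  1.625 -0.     1.062  0.149]
```

View pics/w5.png

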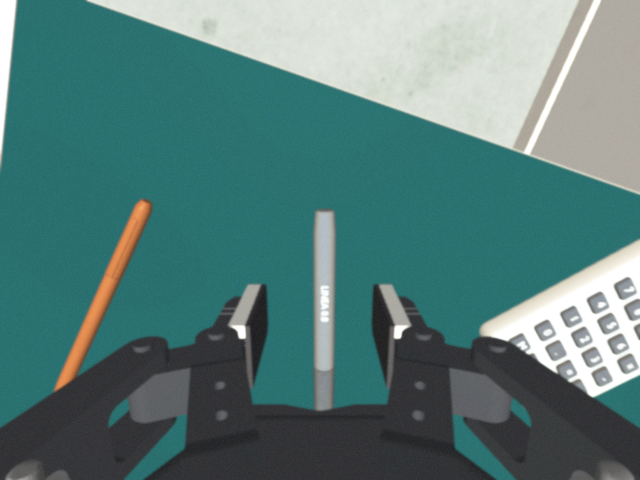

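View pics/t5z.png

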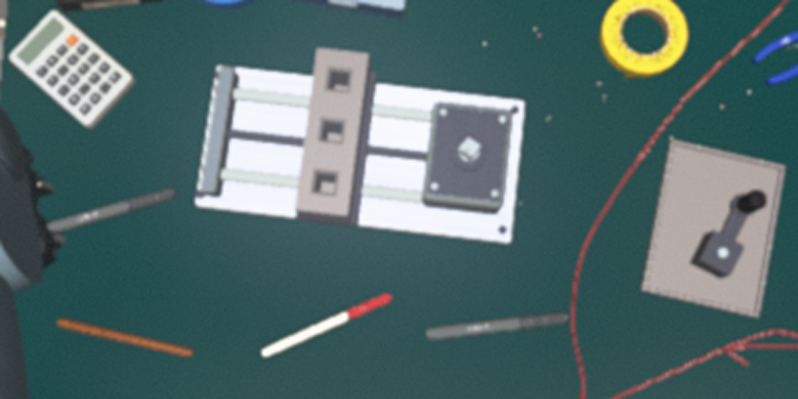

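>>> jog_arm(
  targets=[
    {"linear": [0, 0, -0.8], "dr": [0, 0, 0]},
    {"linear": [0, 0, -0.8], "dr": [0, 0, 0]},
    {"linear": [0, 0, -0.64], "dr": [0, 0, 0]},
    {"linear": [0, 0, 0], "dr": [0, 0, 0]},
  ],
)

```text
time_s: 7.02
tool_pos: [0.529, 0.39, 0.0027]
ee_rot: [-1.346, 0.977, -0.974]
ft_force: [0.7, 0.0, 0.5]
grip_width: 0.0427
```

>>> jog_arm(
  targets=[
    {"linear": [0, 0, 0], "dr": [0, 0, 0]},
    {"linear": [0, 0, 0], "dr": [0, 0, 0]},
    {"linear": [0, 0, 0], "dr": [0, 0, 0]},
    {"linear": [0, 0, 0], "dr": [0, 0, 0]},
  ],
  gripper=0,
  force=50,
)

```text
time_s: 7.52
tool_pos: [0.5313, 0.3912, 0.0064]
ee_rot: [-1.34, 0.974, -0.975]
ft_force: [0.8, -0.1, 4.4]
grip_width: 0.0086
```

>>> jog_arm(
  targets=[
    {"linear": [0, 0, 0.5], "dr": [0, 0, 0]},
    {"linear": [0, 0, 1], "dr": [0, 0, 0]},
    {"linear": [0, 0, 1], "dr": [0, 0, 0]},
    {"linear": [0, 0, 1], "dr": [0, 0, 0]},
    {"linear": [0, 0, 1], "dr": [0, 0, 0]},
    {"linear": [0, 0, 1], "dr": [0, 0, 0]},
    {"linear": [0, 0, 1], "dr": [0, 0, 0]},
    {"linear": [0, 0, 1], "dr": [0, 0, 0]},
    {"linear": [0, 0, 1], "dr": [0, 0, 0]},
    {"linear": [0, 0, 1], "dr": [0, 0, 0]},
  ],
)

```text
time_s: 8.78
tool_pos: [0.5301, 0.3907, 0.244]
ee_rot: [-1.342, 0.975, -0.974]
ft_force: [0.6, -0.3, -1.0]
grip_width: 0.0087
```

```bash
python3 - <<'E'
from h import *
o=obs()
w=shot('wrist','w6.png')
E
```

```text
t 8.78 tcp [0.5301 0.3907 0.244 ] rot [-1.342  0.975 -0.974] f [ 0.6 -0.3 -1. ] w 0.0087 q [0.463 0.255 1.523 0.    1.364 0.149]
```

View pics/w6.png

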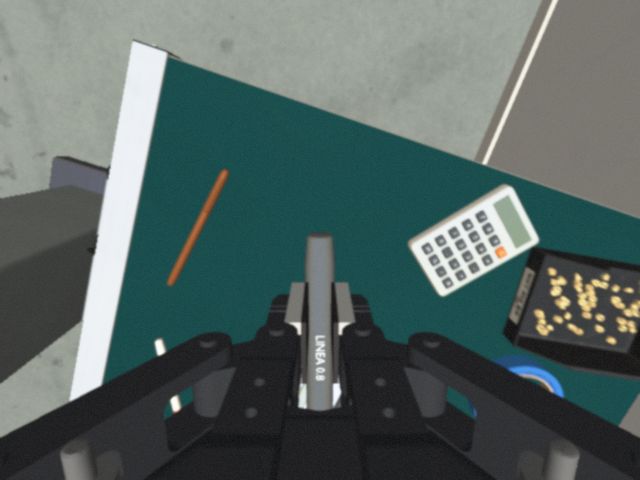

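>>> jog_arm(
  targets=[
    {"linear": [0.4, -0.8, 0.8], "dr": [0, 0, -0.0217]},
    {"linear": [0.4, -0.8, 0.8], "dr": [0, 0, -0.0217]},
    {"linear": [0.4, -0.8, 0.8], "dr": [0, 0, -0.0217]},
    {"linear": [0.4, -0.8, 0], "dr": [0.0277, -0.0027, 0]},
    {"linear": [0.4, -0.8, 0], "dr": [0.0277, -0.0027, 0]},
    {"linear": [0.4, -0.8, 0], "dr": [0.0277, -0.0027, 0]},
    {"linear": [0.4, -0.8, 0], "dr": [0.0277, -0.0027, 0]},
    {"linear": [0.4, -0.8, 0], "dr": [0.0277, -0.0027, 0]},
    {"linear": [0.4, -0.8, 0], "dr": [0.0277, -0.0027, 0]},
    {"linear": [0.4, -0.8, 0], "dr": [0.0277, -0.0027, 0]},
  ],
)

```text
time_s: 10.07
tool_pos: [0.6307, 0.1895, 0.3032]
ee_rot: [-0.192, 1.566, -0.345]
ft_force: [-0.4, -0.6, -0.3]
grip_width: 0.0087
```

```bash
python3 - <<'E'
from h import *
o=obs(); M=R.from_rotvec(o['ee_rot']).as_matrix(); print(np.round(M,3))
E
```

```text
t 10.07 tcp [0.6307 0.1895 0.3032] rot [-0.192  1.566 -0.345] f [-0.4 -0.6 -0.3] w 0.0087 q [-0.266  0.254  1.735  1.192  1.578 -0.452]
[[-0.029  0.093  0.995]
 [-0.334  0.938 -0.098]
 [-0.942 -0.335  0.004]]
```

>>> jog_arm(
  targets=[
    {"linear": [0.43, -1, 0], "dr": [0.0272, -0.0027, 0]},
    {"linear": [0.43, -1, 0], "dr": [0.0272, -0.0027, 0]},
    {"linear": [0.43, -1, 0], "dr": [0, 0, 0]},
    {"linear": [0, 0, 0], "dr": [0, 0, 0]},
    {"linear": [0, 0, 0], "dr": [0, 0, 0]},
  ],
)

```text
time_s: 10.7
tool_pos: [0.6625, 0.1163, 0.3029]
ee_rot: [0.073, 1.566, -0.079]
ft_force: [-0.2, -0.3, 0.2]
grip_width: 0.0085
```

```bash
python3 - <<'E'
from h import *
o=obs(); M=R.from_rotvec(o['ee_rot']).as_matrix(); print(np.round(M,3))
c=shot('top','t7.png');s=shot('side','s7.png');w=shot('wrist','w7.png')
cv2.imwrite('pics/t7z.png',cv2.resize(c['color'][160:350,180:480],None,fx=2.5,fy=2.5,interpolation=cv2.INTER_CUBIC))
cv2.imwrite('pics/s7z.png',cv2.resize(s['color'][120:320,230:480],None,fx=3,fy=3,interpolation=cv2.INTER_CUBIC))
E
```

```text
t 10.7 tcp [0.6625 0.1163 0.3029] rot [ 0.073  1.566 -0.079] f [-0.2 -0.3  0.2] w 0.0085 q [-0.385  0.46   1.644  1.418  1.816 -0.555]
[[ 0.003  0.097  0.995]
 [-0.004  0.995 -0.097]
 [-1.    -0.004  0.003]]
```

View pics/t7z.png

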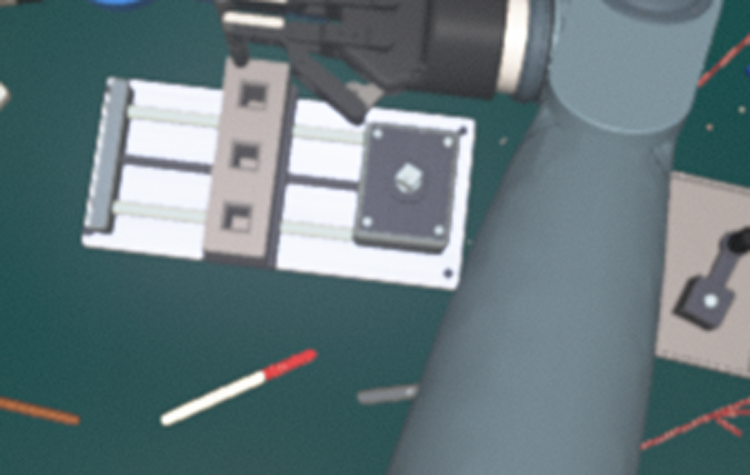

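View pics/s7z.png

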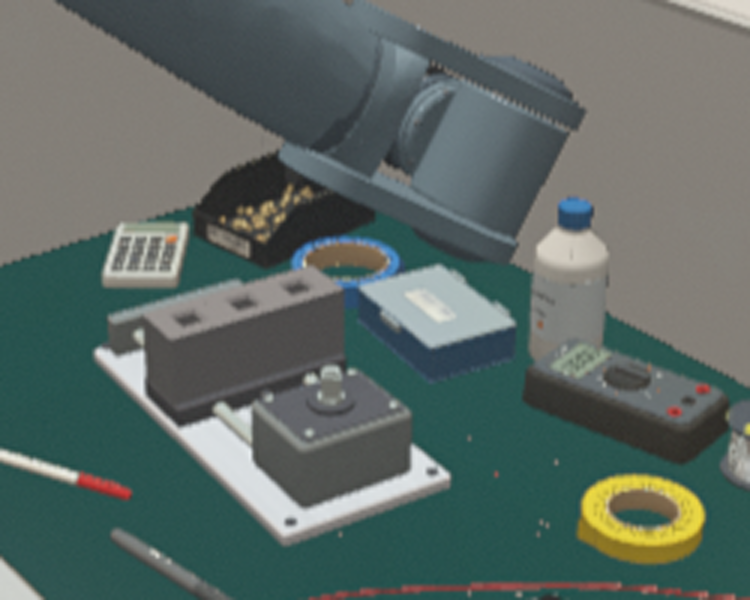

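View pics/w7.png

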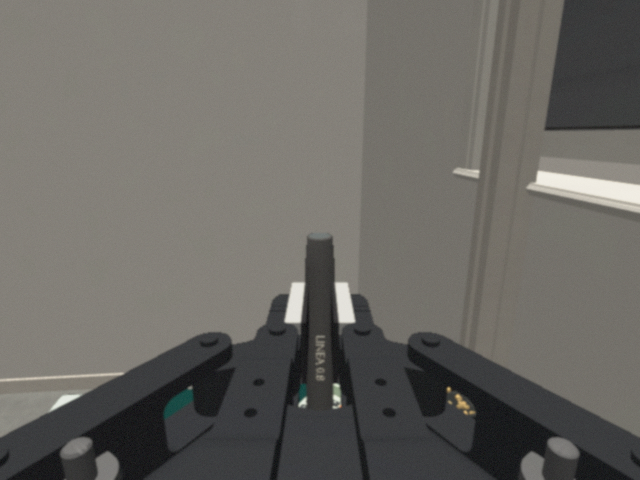

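```bash
python3 - <<'E'
from h import *
w=shot('wrist','w8.png');P=cloud(w)
for v in [240,250,260,270,290,310,330,350,370,390,400]: print(v,np.round(P[v,319],4),np.round(P[v,314],4))
c=shot('top','t8.png');Q=cloud(c)
for x in range(340,470,10):
    col=Q[150:240,x]; k=np.nanargmax(col[:,2]); print(x,np.round(col[k],3))
s=shot('side','s8.png');Q=cloud(s); m=(Q[...,2]>.1)&(Q[...,1]<0.05)&(Q[...,1]>-.12)&(Q[...,0]>.5); pts=Q[m]
for y in np.arange(-.12,.05,.01):
    k=pts[abs(pts[:,1]-y)<.005]
    if len(k): print(round(y,2),len(k),k[k[:,2].argmin()].round(3))
E
```

```text
240 [0.6623 0.1107 0.3331] [0.6604 0.1116 0.3329]
250 [0.6623 0.1111 0.329 ] [0.6605 0.1128 0.3286]
260 [0.6623 0.1106 0.3252] [0.6605 0.112  0.3248]
270 [0.6623 0.1108 0.3211] [0.6603 0.1105 0.3212]
290 [0.6624 0.1111 0.3126] [0.6605 0.1118 0.3124]
310 [0.6624 0.1106 0.3042] [0.6604 0.1111 0.3041]
330 [0.6624 0.1105 0.2954] [0.6604 0.1113 0.2951]
350 [0.6624 0.1101 0.2866] [0.6605 0.1121 0.2854]
370 [0.6625 0.111  0.2766] [0.6604 0.111  0.2767]
390 [0.6625 0.1103 0.2673] [0.6605 0.1119 0.2662]
400 [0.6626 0.1111 0.2617] [0.6604 0.1113 0.2616]
340 [0.653 0.005 0.317]
350 [ 0.635 -0.009  0.335]
360 [ 0.656 -0.023  0.344]
370 [ 0.647 -0.038  0.343]
380 [ 0.521 -0.042  0.424]
390 [ 0.518 -0.052  0.442]
400 [ 0.517 -0.063  0.449]
410 [ 0.518 -0.075  0.452]
420 [ 0.517 -0.088  0.449]
430 [ 0.519 -0.102  0.44 ]
440 [ 0.523 -0.119  0.424]
450 [ 0.569 -0.136  0.414]
460 [ 0.61  -0.158  0.388]
-0.12 604 [ 0.979 -0.119  0.1  ]
-0.11 972 [ 0.982 -0.11   0.101]
-0.1 1087 [ 0.984 -0.102  0.1  ]
-0.09 904 [ 0.981 -0.095  0.101]
-0.08 847 [ 0.979 -0.078  0.1  ]
-0.07 768 [ 0.979 -0.072  0.101]
-0.06 759 [ 0.98  -0.058  0.1  ]
-0.05 721 [ 0.979 -0.045  0.101]
-0.04 690 [ 0.979 -0.042  0.1  ]
-0.03 693 [ 0.98  -0.031  0.101]
-0.02 694 [ 0.594 -0.018  0.101]
-0.01 699 [ 0.863 -0.009  0.1  ]
-0.0 750 [ 0.894 -0.005  0.1  ]
0.01 770 [0.851 0.007 0.1  ]
0.02 694 [0.981 0.022 0.1  ]
0.03 661 [0.854 0.032 0.101]
0.04 612 [0.985 0.043 0.1  ]
```

```bash
python3 - <<'E'
from h import *
for f in ['top','side']:
    c=shot(f,f+'9.png'); P=cloud(c); 
    m=(abs(P[...,2]-.1)<.006)&(abs(P[...,0]-.613)<.1)&(abs(P[...,1]-.115)<.045)
    n,l,st,_=cv2.connectedComponentsWithStats(m.astype(np.uint8)); k=1+st[1:,4].argmax(); m=l==k
    # boundary by projecting pixel rays on z=.1 
    v,u=np.nonzero(m); q=np.array([ray(c,a,b,.1)[:2] for a,b in zip(u,v)],np.float32)
    rc=cv2.minAreaRect(q); print(f,m.sum(),rc, np.nanmean(P[m][:,2]))
    # wells holes: pixels inside hull not in m
    hull=cv2.convexHull(np.stack([u,v],1).astype(np.int32)); H=np.zeros(m.shape,np.uint8); cv2.fillConvexPoly(H,hull,1)
    hole=((H>0)&~m).astype(np.uint8); n,l,st,ce=cv2.connectedComponentsWithStats(hole)
    for i in range(1,n):
        if st[i,4]>15: print(st[i],np.round(ray(c,*ce[i],.1),4))
    img=c['color'].copy(); img[m]=(0,255,0); cv2.imwrite(f'pics/{f}9m.png',cv2.resize(img[130:300,200:420],None,fx=3,fy=3))
E
```

```text
top 1725 ((0.6133102774620056, 0.11665581166744232), (0.05051590874791145, 0.15856552124023438), 84.74788665771484) 0.10013436346594154
[272 182  12   5  32] [0.6909 0.1225 0.1   ]
[276 194  10   9  73] [0.6623 0.1117 0.1   ]
[273 218  10   9  75] [0.6126 0.1163 0.1   ]
[270 242  10  10  80] [0.563  0.1212 0.1   ]
side 725 ((0.6102654337882996, 0.11064453423023224), (0.060826774686574936, 0.16295042634010315), 84.74839782714844) 0.098637219842436
[308 220   7   4  16] [0.6105 0.1106 0.1   ]
[296 224  29  10  40] [0.5894 0.083  0.1   ]
[289 226   8   3  16] [0.56   0.1153 0.1   ]
```

View pics/top9m.png

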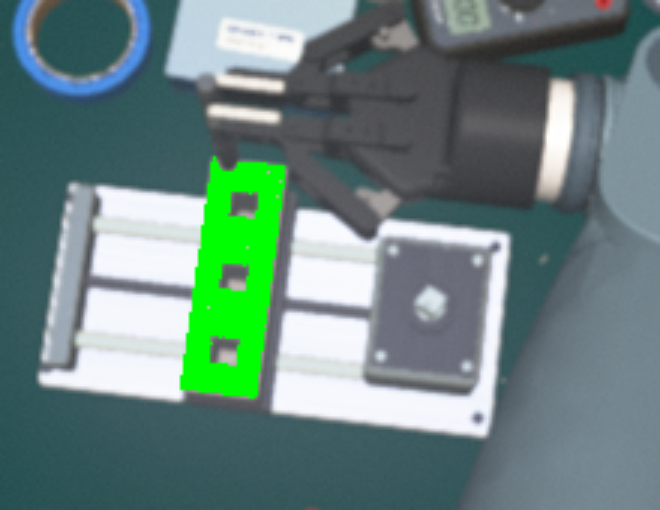

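View pics/side9m.png

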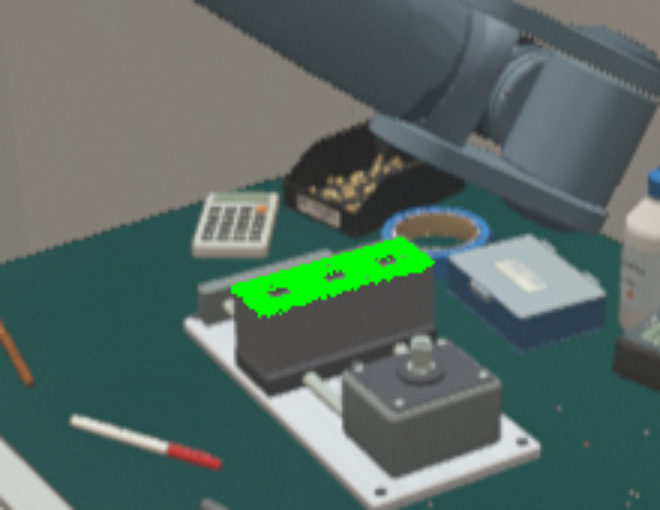

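```bash
python3 - <<'E'
from h import *
s=shot('side','s10.png');Q=cloud(s); m=(Q[...,2]>.112)&(Q[...,1]<0.05)&(Q[...,1]>-.3)&(Q[...,0]>.4)&(Q[...,0]<.8); pts=Q[m]
for y in np.arange(-.3,.05,.02):
    k=pts[abs(pts[:,1]-y)<.01]
    if len(k): print(round(y,2),len(k),k[k[:,2].argmin()].round(3))
E
```

```text
-0.18 961 [ 0.627 -0.172  0.246]
-0.16 1203 [ 0.63  -0.168  0.242]
-0.14 1935 [ 0.596 -0.15   0.254]
-0.12 2266 [ 0.587 -0.124  0.262]
-0.1 2248 [ 0.605 -0.096  0.278]
-0.08 843 [ 0.619 -0.076  0.277]
-0.06 193 [ 0.627 -0.054  0.271]
-0.04 16 [ 0.663 -0.047  0.337]
```

>>> jog_arm(
  targets=[
    {"linear": [0.02, -0.2, -0.8], "dr": [0, 0, 0]},
    {"linear": [0, 0, -0.8], "dr": [0, 0, 0]},
    {"linear": [0, 0, -0.8], "dr": [0, 0, 0]},
    {"linear": [0, 0, 0], "dr": [0, 0, 0]},
  ],
)

```text
time_s: 11.65
tool_pos: [0.6624, 0.1111, 0.2398]
ee_rot: [0.075, 1.572, -0.078]
ft_force: [0.4, 0.4, 0.8]
grip_width: 0.0088
```

```bash
python3 - <<'E'
from h import *
obs()
s=shot('side','s11.png');c=shot('top','t11.png');w=shot('wrist','w11.png')
cv2.imwrite('pics/t11z.png',cv2.resize(c['color'][150:280,200:420],None,fx=3.5,fy=3.5,interpolation=cv2.INTER_CUBIC))
cv2.imwrite('pics/s11z.png',cv2.resize(s['color'][120:320,230:480],None,fx=3,fy=3,interpolation=cv2.INTER_CUBIC))
P=cloud(w)
for v in [240,260,290,330,370,390,400]: print(v,np.round(P[v,319],4))
E
```

```text
t 11.65 tcp [0.6624 0.1111 0.2398] rot [ 0.075  1.572 -0.078] f [0.4 0.4 0.8] w 0.0088 q [-0.392  0.56   1.641  1.392  1.807 -0.65 ]
240 [0.6634 0.1055 0.2722]
260 [0.6633 0.1039 0.2647]
290 [0.6633 0.1045 0.2522]
330 [0.6634 0.1048 0.2346]
370 [0.6634 0.1043 0.2163]
390 [0.6634 0.104  0.2069]
400 [0.6635 0.1044 0.2016]
```

View pics/t11z.png

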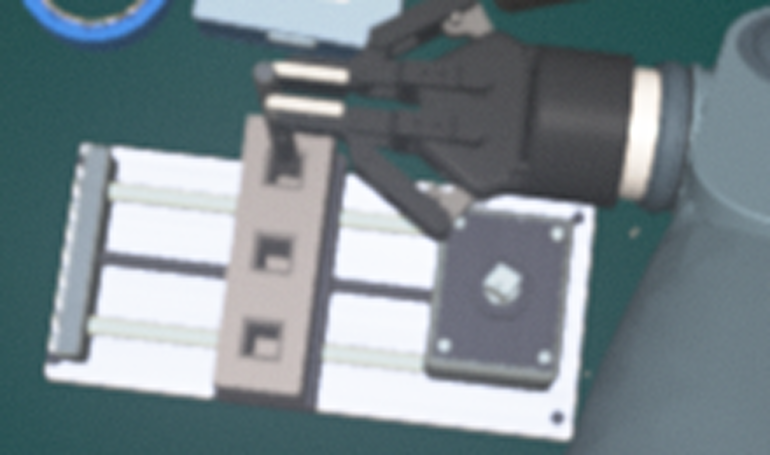

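View pics/s11z.png

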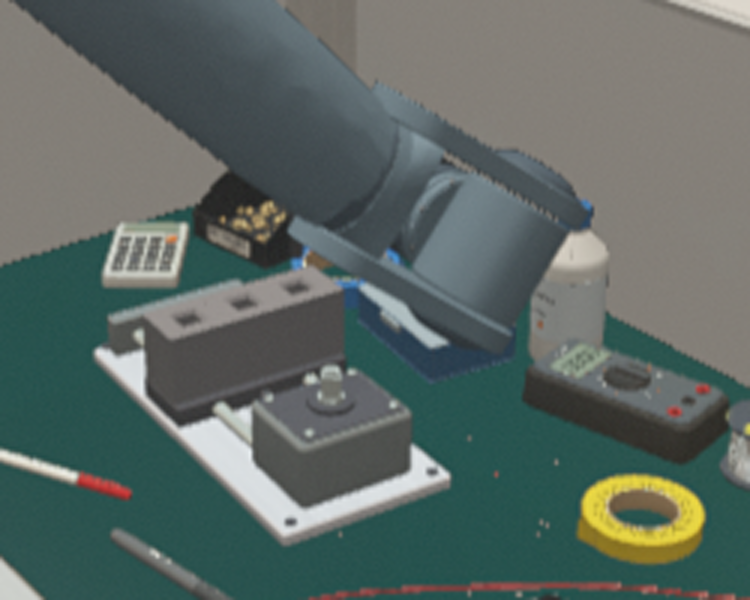

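View pics/w11.png

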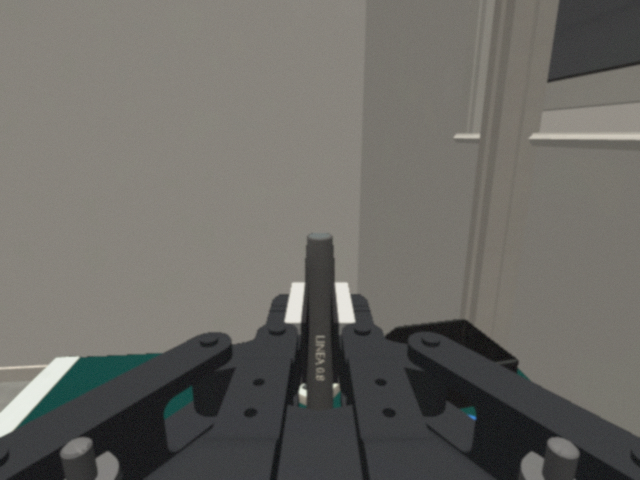

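>>> jog_arm(
  targets=[
    {"linear": [0, 0.06, -0.7], "dr": [0, 0, 0]},
    {"linear": [0, 0, -0.7], "dr": [0, 0, 0]},
    {"linear": [0, 0, -0.3], "dr": [0, 0, 0]},
    {"linear": [0, 0, 0], "dr": [0, 0, 0]},
  ],
)

```text
time_s: 12.3
tool_pos: [0.663, 0.1124, 0.1992]
ee_rot: [0.074, 1.568, -0.078]
ft_force: [0.5, 0.7, -0.1]
grip_width: 0.0084
```

>>> jog_arm(
  targets=[
    {"linear": [0, 0, -0.4], "dr": [0, 0, 0]},
    {"linear": [0, 0, -0.4], "dr": [0, 0, 0]},
    {"linear": [0, 0, 0], "dr": [0, 0, 0]},
  ],
)

```text
time_s: 12.68
tool_pos: [0.6629, 0.1124, 0.1792]
ee_rot: [0.074, 1.568, -0.079]
ft_force: [0.5, 0.3, -0.6]
grip_width: 0.0089
```

```bash
python3 - <<'E'
from h import *
obs()
w=shot('wrist','w12.png')
P=cloud(w)
for v in [240,260,290,330,370,390,400]: print(v,np.round(P[v,319],4))
E
```

```text
t 12.68 tcp [0.6629 0.1124 0.1792] rot [ 0.074  1.568 -0.079] f [ 0.5  0.3 -0.6] w 0.0089 q [-0.39   0.665  1.624  1.373  1.788 -0.741]
240 [0.663  0.1073 0.2088]
260 [0.6629 0.1068 0.201 ]
290 [0.663  0.1067 0.1886]
330 [0.6629 0.1058 0.1716]
370 [0.663  0.1062 0.1529]
390 [0.663  0.1068 0.1426]
400 [0.663  0.106  0.1383]
```

View pics/w12.png

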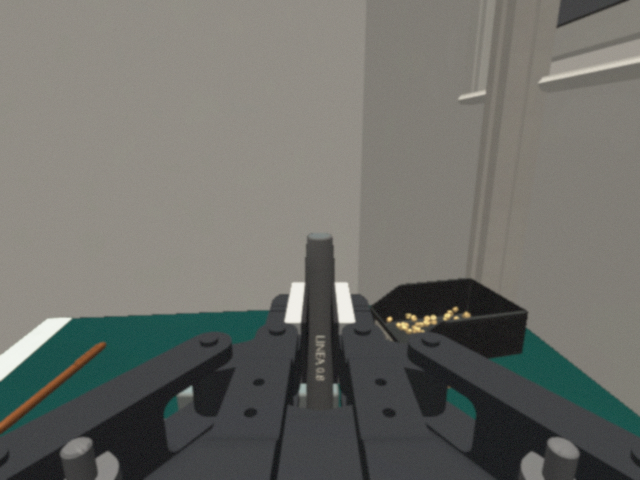

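>>> jog_arm(
  targets=[
    {"linear": [0, 0, -0.4], "dr": [0, 0, 0]},
    {"linear": [0, 0, 0], "dr": [0, 0, 0]},
  ],
)

```text
time_s: 12.98
tool_pos: [0.6629, 0.1125, 0.1694]
ee_rot: [0.074, 1.568, -0.079]
ft_force: [0.7, -0.4, -0.8]
grip_width: 0.0087
```

>>> jog_arm(
  targets=[
    {"linear": [0, 0, 0], "dr": [0, 0, 0]},
    {"linear": [0, 0, 0], "dr": [0, 0, 0]},
    {"linear": [0, 0, 0], "dr": [0, 0, 0]},
    {"linear": [0, 0, 0], "dr": [0, 0, 0]},
  ],
  gripper=0.3,
)

```text
time_s: 13.48
tool_pos: [0.6633, 0.1123, 0.1704]
ee_rot: [0.074, 1.566, -0.079]
ft_force: [-0.3, 0.8, -0.5]
grip_width: 0.0261
```

```bash
python3 - <<'E'
from h import *
obs()
w=shot('wrist','w13.png')
E
```

```text
t 13.47 tcp [0.6633 0.1123 0.1704] rot [ 0.074  1.566 -0.079] f [-0.3  0.8 -0.5] w 0.0261 q [-0.39   0.681  1.619  1.37   1.785 -0.755]
```

View pics/w13.png

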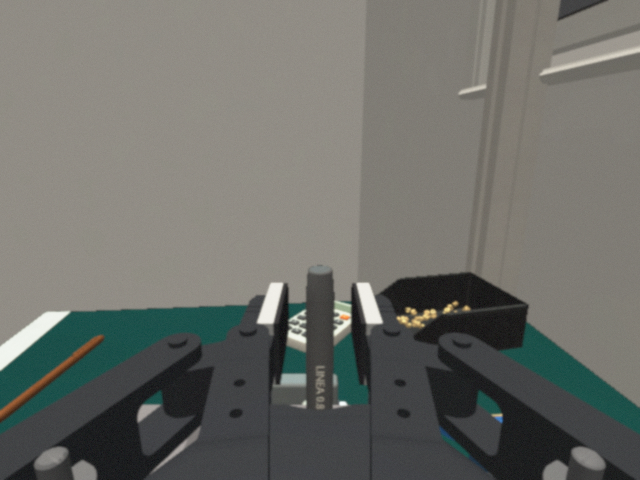

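>>> jog_arm(
  targets=[
    {"linear": [-0.08, -0.8, 0], "dr": [0, 0, 0]},
    {"linear": [-0.08, -0.8, 0], "dr": [0, 0, 0]},
    {"linear": [-0.08, -0.8, 0], "dr": [0, 0, 0]},
    {"linear": [-0.2, -0.4, 0.8], "dr": [0, 0, 0]},
    {"linear": [-0.5, 0, 1], "dr": [-0.0277, 0.0027, 0]},
    {"linear": [-0.8, 0, 1], "dr": [-0.0277, 0.0027, 0]},
    {"linear": [-0.8, 0, 1], "dr": [-0.0277, 0.0027, 0]},
    {"linear": [-1, 0, 0], "dr": [-0.0277, 0.0027, 0]},
    {"linear": [-1, 0, 0], "dr": [-0.0277, 0.0027, 0]},
    {"linear": [-1, 0, 0], "dr": [-0.0277, 0.0027, 0]},
  ],
)

```text
time_s: 14.78
tool_pos: [0.5242, 0.0406, 0.2662]
ee_rot: [-0.759, 1.455, -0.899]
ft_force: [0.4, 0.2, 0.1]
grip_width: 0.0258
```

>>> jog_arm(
  targets=[
    {"linear": [-1, 0.6, 0], "dr": [-0.0277, 0.0027, 0]},
    {"linear": [-1, 0.6, 0], "dr": [-0.0277, 0.0027, 0]},
    {"linear": [-1, 0.8, 0], "dr": [-0.0277, 0.0027, 0]},
    {"linear": [-0.6, 1, 0], "dr": [0, 0, 0.0285]},
    {"linear": [0, 1, 0], "dr": [0, 0, 0.0285]},
    {"linear": [0, 1, 0], "dr": [0, 0, 0.0285]},
    {"linear": [0, 0, 0], "dr": [0, 0, 0]},
  ],
  gripper=0.5,
)

```text
time_s: 15.65
tool_pos: [0.4348, 0.1674, 0.2654]
ee_rot: [-1.391, 0.874, -0.882]
ft_force: [0.5, -0.2, -0.2]
grip_width: 0.0429
```

```bash
cat >> h.py <<'E'
def pen(c,box,lo=.004,hi=.03,h=.006):
    # non-green blob in box -> endpoints by minAreaRect on the plane h
    u0,v0,u1,v1=box; hs=cv2.cvtColor(c['color'],cv2.COLOR_BGR2HSV)[v0:v1,u0:u1]
    m=(~((hs[...,0]>70)&(hs[...,0]<105)&(hs[...,1]>110))).astype(np.uint8)
    n,l,st,_=cv2.connectedComponentsWithStats(m); k=1+st[1:,4].argmax(); v,u=np.nonzero(l==k)
    q=np.array([ray(c,a+u0,b+v0,h)[:2] for a,b in zip(u,v)],np.float32); rc=cv2.minAreaRect(q)
    b=cv2.boxPoints(rc); e=[(b[i]+b[(i+1)%4])/2 for i in range(4)]
    a,bb=(e[0],e[2]) if np.linalg.norm(e[0]-e[2])>np.linalg.norm(e[1]-e[3]) else (e[1],e[3])
    d=a-bb; d=d if d[1]>0 else -d
    print('pen mid',np.round((a+bb)/2,4),'len',round(float(np.linalg.norm(d)),4),'az(+y end)',round(float(np.degrees(np.arctan2(d[1],d[0]))),1),'px',len(u)); return (a+bb)/2,d/np.linalg.norm(d)
def zoom(c,f,x0,y0,x1,y1,k): cv2.imwrite('pics/'+f,cv2.resize(c['color'][y0:y1,x0:x1],None,fx=k,fy=k,interpolation=cv2.INTER_CUBIC))
E
python3 - <<'E'
from h import *
o=obs(); M=R.from_rotvec(o['ee_rot']).as_matrix(); print(np.round(M,3))
c=shot('top','t14.png');w=shot('wrist','w14.png');s=shot('side','s14.png')
zoom(c,'t14z.png',120,160,500,350,2.1);zoom(s,'s14z.png',180,130,480,330,2.6)
E
```

```text
t 15.65 tcp [0.4348 0.1674 0.2654] rot [-1.391  0.874 -0.882] f [ 0.5 -0.2 -0.2] w 0.0429 q [ 0.127 -0.233  1.976 -0.006  1.398 -0.315]
[[ 0.428  0.002  0.904]
 [-0.904 -0.006  0.428]
 [ 0.006 -1.    -0.001]]
```

View pics/t14z.png

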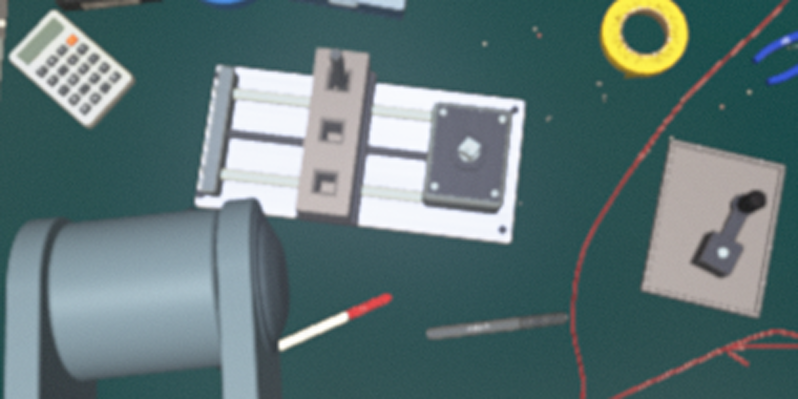

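View pics/w14.png

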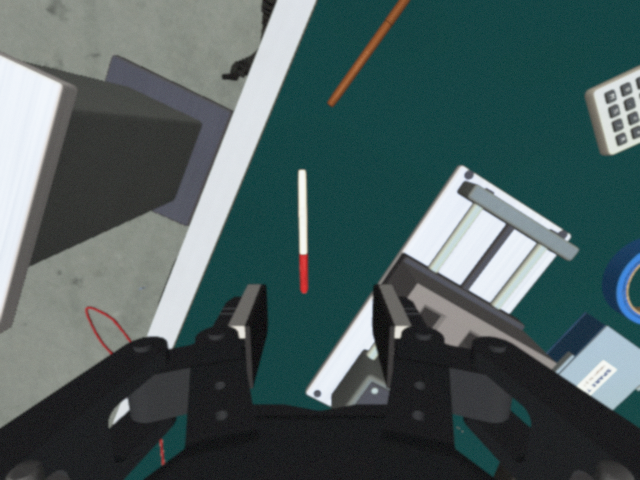

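View pics/s14z.png

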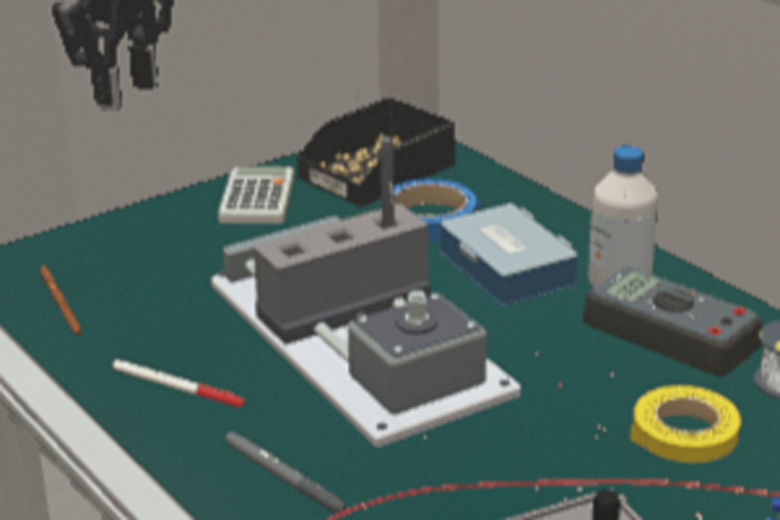

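```bash
python3 - <<'E'
from h import *
o=obs();w=shot('wrist','w15.png')
a=ray(w,302,170,.005)[:2];b=ray(w,304,293,.005)[:2];d=a-b;L=np.linalg.norm(d);d/=L
print('mid',(a+b)/2,L,np.degrees(np.arctan2(d[1],d[0])))
g=(a+b)/2+d*.043; print('grip',g,'delta',g-o['tool_pos'][:2])
E
```

```text
t 15.8 tcp [0.4349 0.1663 0.2653] rot [-1.39   0.875 -0.884] f [-0.3 -0.8 -0.1] w 0.043 q [ 0.125 -0.234  1.976 -0.006  1.398 -0.314]
mid [0.43662569 0.12146457] 0.1412524405648159 115.40913401312568
grip [0.41817529 0.16030505] delta [-0.01675377 -0.00597173]
```

>>> jog_arm(
  targets=[
    {"linear": [-0.65, -0.24, -0.6], "dr": [0, 0, 0]},
    {"linear": [0, 0, -1], "dr": [0, 0, 0]},
    {"linear": [0, 0, -1], "dr": [0, 0, 0]},
    {"linear": [0, 0, -1], "dr": [0, 0, 0]},
    {"linear": [0, 0, -1], "dr": [0, 0, 0]},
    {"linear": [0, 0, -1], "dr": [0, 0, 0]},
    {"linear": [0, 0, -1], "dr": [0, 0, 0]},
    {"linear": [0, 0, -1], "dr": [0, 0, 0]},
    {"linear": [0, 0, -0.6], "dr": [0, 0, 0]},
    {"linear": [0, 0, 0], "dr": [0, 0, 0]},
  ],
)

```text
time_s: 17.1
tool_pos: [0.4179, 0.1608, 0.0595]
ee_rot: [-1.391, 0.876, -0.881]
ft_force: [0.4, 0.7, -0.3]
grip_width: 0.0426
```

```bash
python3 - <<'E'
from h import *
o=obs();w=shot('wrist','w16.png'); M=R.from_rotvec(o['ee_rot']).as_matrix()
print(w2px(w,[*o['tool_pos'][:2],.005]))
E
```

```text
t 17.1 tcp [0.4179 0.1608 0.0595] rot [-1.391  0.876 -0.881] f [ 0.4  0.7 -0.3] w 0.0426 q [ 0.117  0.012  2.168 -0.007  0.962 -0.321]
(np.float64(318.54139848279345), np.float64(258.714229193271))
```

View pics/w16.png

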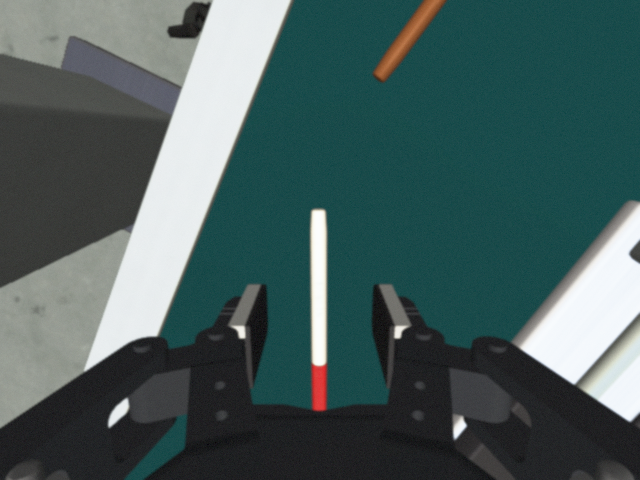

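>>> jog_arm(
  targets=[
    {"linear": [0, 0, -0.8], "dr": [0, 0, 0]},
    {"linear": [0, 0, -0.8], "dr": [0, 0, 0]},
    {"linear": [0, 0, -0.64], "dr": [0, 0, 0]},
    {"linear": [0, 0, 0], "dr": [0, 0, 0]},
  ],
)

```text
time_s: 17.65
tool_pos: [0.4181, 0.1612, 0.0038]
ee_rot: [-1.391, 0.874, -0.881]
ft_force: [-0.5, 0.2, 0.6]
grip_width: 0.0427
```

>>> jog_arm(
  targets=[
    {"linear": [0, 0, 0], "dr": [0, 0, 0]},
    {"linear": [0, 0, 0], "dr": [0, 0, 0]},
    {"linear": [0, 0, 0], "dr": [0, 0, 0]},
    {"linear": [0, 0, 0], "dr": [0, 0, 0]},
  ],
  gripper=0,
  force=50,
)

```text
time_s: 18.15
tool_pos: [0.4194, 0.1614, 0.0052]
ee_rot: [-1.389, 0.872, -0.883]
ft_force: [-1.6, 1.0, 4.4]
grip_width: 0.0053
```

>>> jog_arm(
  targets=[
    {"linear": [0, 0, 0.5], "dr": [0, 0, 0]},
    {"linear": [0, 0, 1], "dr": [0, 0, 0]},
    {"linear": [0, 0, 1], "dr": [0, 0, 0]},
    {"linear": [0, 0, 1], "dr": [0, 0, 0]},
    {"linear": [0, 0, 1], "dr": [0, 0, 0]},
    {"linear": [0, 0, 1], "dr": [0, 0, 0]},
    {"linear": [0.2, 0, 1], "dr": [0, 0, 0]},
    {"linear": [0.4, 0, 1], "dr": [0, 0, -0.0287]},
    {"linear": [0.4, 0, 1], "dr": [0, 0, -0.0287]},
    {"linear": [0.4, 0, 1], "dr": [0, 0, -0.0287]},
  ],
)

```text
time_s: 19.4
tool_pos: [0.4534, 0.1613, 0.2431]
ee_rot: [-1.163, 1.282, -1.29]
ft_force: [-0.0, 0.9, -0.8]
grip_width: 0.0053
```

```bash
python3 - <<'E'
from h import *
o=obs();w=shot('wrist','w17.png')
E
```

```text
t 19.4 tcp [0.4534 0.1613 0.2431] rot [-1.163  1.282 -1.29 ] f [-0.   0.9 -0.8] w 0.0053 q [ 0.109 -0.172  1.965 -0.006  1.35   0.214]
```

View pics/w17.png

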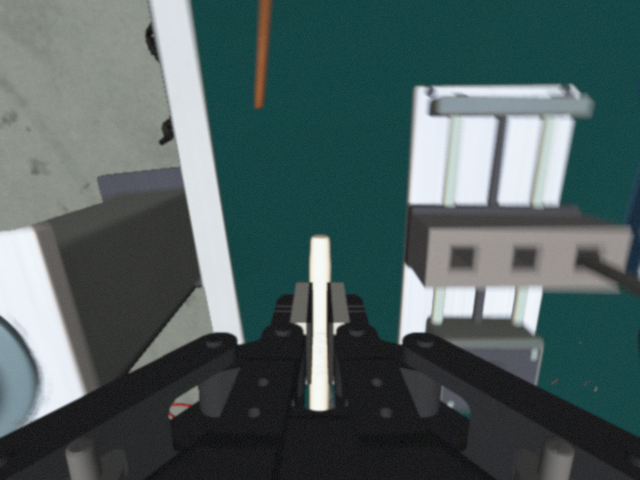

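```bash
python3 - <<'E'
from h import *
o=obs();w=shot('wrist','w18.png'); M=R.from_rotvec(o['ee_rot']).as_matrix(); print(M.round(3)); zoom(w,'w18z.png',400,180,640,420,3)
for u in [461,524,588]: print(ray(w,u,257,.1).round(4))
E
```

```text
t 19.45 tcp [0.4563 0.1614 0.2471] rot [-1.155  1.28  -1.295] f [ 2.1 -1.   3.1] w 0.0057 q [ 0.109 -0.173  1.958 -0.006  1.35   0.218]
[[-0.107  0.007  0.994]
 [-0.994 -0.005 -0.107]
 [ 0.005 -1.     0.008]]
[0.5699 0.1193 0.1   ]
[0.6212 0.1136 0.1   ]
[0.6735 0.1078 0.1   ]
```

View pics/w18z.png

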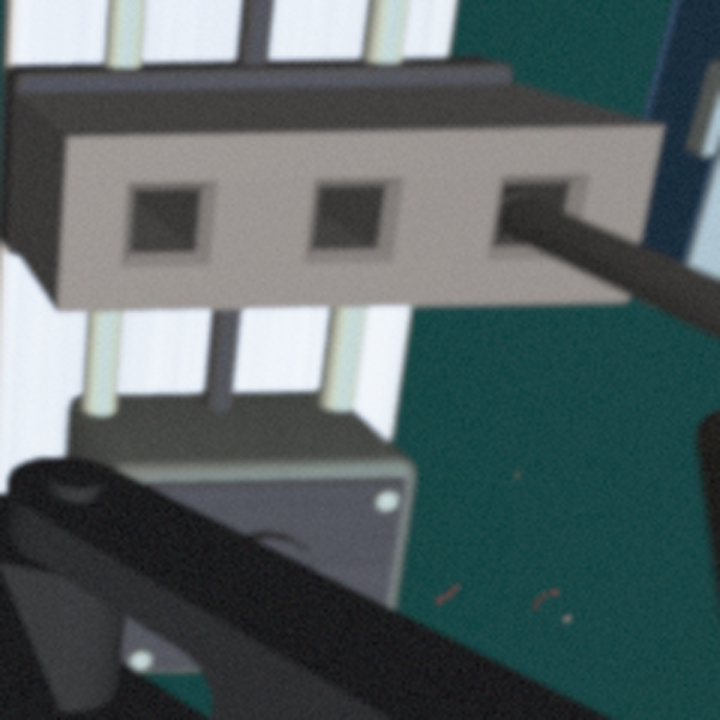

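```bash
python3 - <<'E'
from h import *
o=obs();w=shot('wrist','w19.png')
for u,v in [(456,253.7),(518,252.8),(579.7,251)]: print(ray(w,u,v,.1).round(4))
M=R.from_rotvec(o['ee_rot']).as_matrix(); print(M.round(3))
E
```

```text
t 19.5 tcp [0.4556 0.1614 0.2454] rot [-1.16   1.274 -1.288] f [-0.1  1.1 -0.2] w 0.0049 q [ 0.109 -0.173  1.961 -0.006  1.348  0.208]
[0.5647 0.1243 0.1   ]
[0.6148 0.1201 0.1   ]
[0.6646 0.1166 0.1   ]
[[-0.098  0.006  0.995]
 [-0.995 -0.006 -0.098]
 [ 0.005 -1.     0.007]]
```

>>> jog_arm(
  targets=[
    {"linear": [0.3, 0, 0.6], "dr": [0.0277, -0.0027, 0]},
    {"linear": [0.3, 0, 0.6], "dr": [0.0277, -0.0027, 0]},
    {"linear": [0.3, 0, 0.6], "dr": [0.0277, -0.0027, 0]},
    {"linear": [0.6, -0.2, 0.6], "dr": [0.0277, -0.0027, 0]},
    {"linear": [0.7, -0.2, 0.2], "dr": [0.0277, -0.0027, 0]},
    {"linear": [0.7, -0.2, 0], "dr": [0.0277, -0.0027, 0]},
    {"linear": [0.7, -0.2, 0], "dr": [0.0277, -0.0027, 0]},
    {"linear": [0.7, -0.2, 0], "dr": [0.0277, -0.0027, 0]},
    {"linear": [0.7, -0.2, 0], "dr": [0.0277, -0.0027, 0]},
    {"linear": [0.7, -0.5, 0], "dr": [0, 0, 0]},
  ],
)

```text
time_s: 20.8
tool_pos: [0.5945, 0.1194, 0.302]
ee_rot: [0.077, 1.577, -0.076]
ft_force: [-0.1, -0.1, -0.6]
grip_width: 0.0054
```

```bash
python3 - <<'E'
from h import *
o=obs();w=shot('wrist','w20.png');P=cloud(w)
o=obs(); M=R.from_rotvec(o['ee_rot']).as_matrix(); print(M.round(3))
for v in [240,260,290,330,370,390,400]: print(v,np.round(P[v,319],4))
E
```

```text
t 20.8 tcp [0.5945 0.1194 0.302 ] rot [ 0.077  1.577 -0.076] f [-0.1 -0.1 -0.6] w 0.0054 q [-0.424  0.33   1.824  1.386  1.842 -0.601]
t 20.85 tcp [0.597  0.1177 0.3039] rot [ 0.077  1.573 -0.08 ] f [-0.4 -2.2  1.6] w 0.0055 q [-0.425  0.331  1.818  1.387  1.841 -0.6  ]
[[-0.003  0.1    0.995]
 [-0.002  0.995 -0.1  ]
 [-1.    -0.002 -0.003]]
240 [0.5951 0.1163 0.331 ]
260 [0.595  0.1154 0.3232]
290 [0.5948 0.1145 0.311 ]
330 [0.5947 0.1153 0.293 ]
370 [0.5946 0.1153 0.2742]
390 [0.5946 0.116  0.2638]
400 [0.5946 0.1165 0.2583]
```

View pics/w20.png

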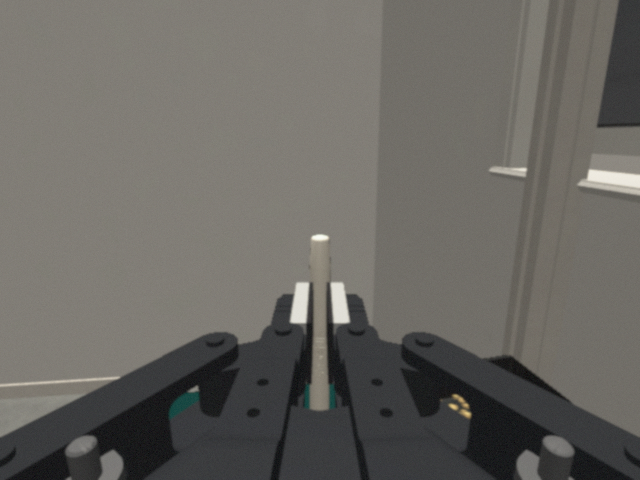

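>>> jog_arm(
  targets=[
    {"linear": [0.68, 0, 0], "dr": [0, 0, 0]},
    {"linear": [0, 0, -0.8], "dr": [0, 0, 0]},
    {"linear": [0, 0, -0.9], "dr": [0, 0, 0]},
    {"linear": [0, 0, -0.9], "dr": [0, 0, 0]},
    {"linear": [0, 0, 0], "dr": [0, 0, 0]},
    {"linear": [0, 0, 0], "dr": [0, 0, 0]},
  ],
)

```text
time_s: 21.6
tool_pos: [0.6126, 0.119, 0.2419]
ee_rot: [0.074, 1.57, -0.078]
ft_force: [0.5, -0.3, 0.0]
grip_width: 0.0053
```

```bash
python3 - <<'E'
from h import *
o=obs();w=shot('wrist','w21.png');P=cloud(w)
for v in [240,290,330,370,400]: print(v,np.round(P[v,319],4))
c=shot('top','t21.png');zoom(c,'t21z.png',200,150,420,280,3.5)
E
```

```text
t 21.6 tcp [0.6126 0.119  0.2419] rot [ 0.074  1.57  -0.078] f [ 0.5 -0.3  0. ] w 0.0053 q [-0.412  0.466  1.777  1.368  1.814 -0.697]
240 [0.6129 0.1159 0.271 ]
290 [0.6127 0.1134 0.2513]
330 [0.6129 0.1154 0.2327]
370 [0.6128 0.1152 0.2139]
400 [0.613  0.1166 0.1978]
```

View pics/t21z.png

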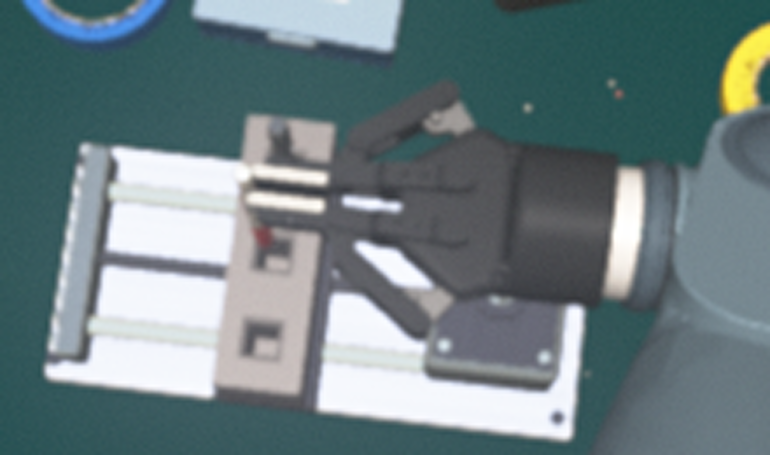

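```bash
python3 - <<'E'
from h import *
c=shot('top','t22.png')
hs=cv2.cvtColor(c['color'],cv2.COLOR_BGR2HSV)[205:230,262:290]; m=((hs[...,0]<8)|(hs[...,0]>172))&(hs[...,1]>90)
v,u=np.nonzero(m); print(len(u),u.min()+262,u.max()+262,v.min()+205,v.max()+205)
print(ray(c,u.mean()+262,v.mean()+205,.14), ray(c,u[v==v.max()].mean()+262,v.max()+205.3,.131))
E
```

```text
9 274 276 215 218
[0.61314257 0.11853466 0.14      ] [0.61248781 0.11901243 0.131     ]
```

>>> jog_arm(
  targets=[
    {"linear": [0.02, -0.07, -0.7], "dr": [0, 0, 0]},
    {"linear": [0, 0, -0.7], "dr": [0, 0, 0]},
    {"linear": [0, 0, -0.4], "dr": [0, 0, 0]},
    {"linear": [0, 0, 0], "dr": [0, 0, 0]},
  ],
)

```text
time_s: 22.25
tool_pos: [0.6131, 0.1172, 0.1954]
ee_rot: [0.075, 1.573, -0.078]
ft_force: [0.1, -0.2, -0.4]
grip_width: 0.0055
```

>>> jog_arm(
  targets=[
    {"linear": [0, 0, -0.4], "dr": [0, 0, 0]},
    {"linear": [0, 0, -0.4], "dr": [0, 0, 0]},
    {"linear": [0, 0, -0.3], "dr": [0, 0, 0]},
    {"linear": [0, 0, 0], "dr": [0, 0, 0]},
  ],
)

```text
time_s: 22.75
tool_pos: [0.6132, 0.1172, 0.1686]
ee_rot: [0.074, 1.572, -0.078]
ft_force: [-0.3, 0.2, 0.2]
grip_width: 0.0053
```

```bash
python3 - <<'E'
from h import *
o=obs();w=shot('wrist','w23.png');P=cloud(w)
for v in [235,237,240,290,330,370,400]: print(v,np.round(P[v,319],4))
E
```

```text
t 22.75 tcp [0.6132 0.1172 0.1686] rot [ 0.074  1.572 -0.078] f [-0.3  0.2  0.2] w 0.0053 q [-0.414  0.605  1.753  1.34   1.791 -0.811]
235 [0.6142 0.1192 0.1983]
237 [0.6139 0.1163 0.1982]
240 [0.6136 0.1139 0.1977]
290 [0.6135 0.1127 0.1774]
330 [0.6134 0.1126 0.1598]
370 [0.6135 0.1133 0.1406]
400 [0.6134 0.1126 0.1262]
```

View pics/w23.png

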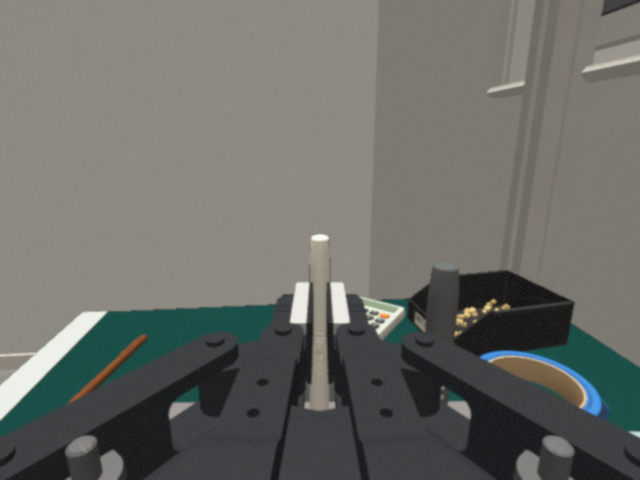

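Pen vertical, ~40 mm inside the well (top at z≈0.199). Release with a small opening and retreat.

>>> jog_arm(
  targets=[
    {"linear": [0, 0, 0], "dr": [0, 0, 0]},
    {"linear": [0, 0, 0], "dr": [0, 0, 0]},
    {"linear": [0, 0, 0], "dr": [0, 0, 0]},
  ],
  gripper=0.27,
)

```text
time_s: 23.18
tool_pos: [0.6136, 0.117, 0.1696]
ee_rot: [0.074, 1.57, -0.079]
ft_force: [-0.2, -0.0, 0.5]
grip_width: 0.023
```

>>> jog_arm(
  targets=[
    {"linear": [-0.08, -0.8, 0], "dr": [0, 0, 0]},
    {"linear": [-0.08, -0.8, 0], "dr": [0, 0, 0]},
    {"linear": [-0.08, -0.8, 0], "dr": [0, 0, 0]},
    {"linear": [-0.2, -0.4, 0.8], "dr": [0, 0, 0]},
    {"linear": [-0.5, -0.5, 1], "dr": [-0.0277, 0.0027, 0]},
    {"linear": [-0.8, -0.5, 1], "dr": [-0.0277, 0.0027, 0]},
    {"linear": [-0.8, 0, 1], "dr": [-0.0277, 0.0027, 0]},
    {"linear": [-0.8, 0, 0], "dr": [-0.0277, 0.0027, 0]},
    {"linear": [-0.8, 0, 0], "dr": [-0.0277, 0.0027, 0]},
    {"linear": [-0.8, 0, 0], "dr": [-0.0277, 0.0027, 0]},
  ],
)

```text
time_s: 24.42
tool_pos: [0.4895, 0.0203, 0.2651]
ee_rot: [-0.758, 1.459, -0.901]
ft_force: [0.8, -0.8, -0.2]
grip_width: 0.0228
```

>>> jog_arm(
  targets=[
    {"linear": [-0.8, 0, 0], "dr": [-0.0277, 0.0027, 0]},
    {"linear": [-0.8, 0, 0], "dr": [-0.0277, 0.0027, 0]},
    {"linear": [-0.5, 0, 0], "dr": [-0.0277, 0.0027, 0]},
    {"linear": [0, -0.3, 0], "dr": [0, 0, 0.02]},
    {"linear": [0, 0, 0], "dr": [0, 0, 0.02]},
    {"linear": [0, 0, 0], "dr": [0, 0, 0]},
  ],
  gripper=0.5,
)

```text
time_s: 25.18
tool_pos: [0.4374, 0.0138, 0.2644]
ee_rot: [-1.281, 1.095, -1.102]
ft_force: [-0.6, 0.4, 0.4]
grip_width: 0.0429
```

```bash
python3 - <<'E'
from h import *
o=obs(); M=R.from_rotvec(o['ee_rot']).as_matrix(); print(np.round(M,3))
c=shot('top','t24.png');w=shot('wrist','w24.png');s=shot('side','s24.png')
zoom(c,'t24z.png',120,160,500,350,2.1);zoom(s,'s24z.png',180,130,480,330,2.6)
E
```

```text
t 25.18 tcp [0.4374 0.0138 0.2644] rot [-1.281  1.095 -1.102] f [-0.6  0.4  0.4] w 0.0429 q [-0.225 -0.311  2.039 -0.006  1.412 -0.375]
[[ 0.15   0.     0.989]
 [-0.989 -0.006  0.15 ]
 [ 0.006 -1.    -0.   ]]
```

View pics/t24z.png

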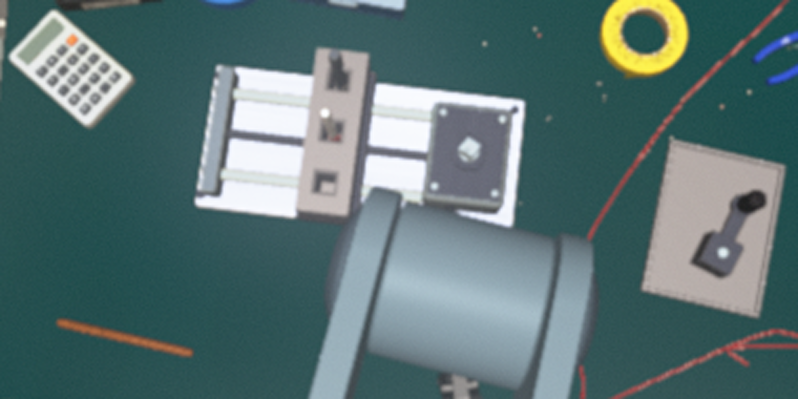

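View pics/w24.png

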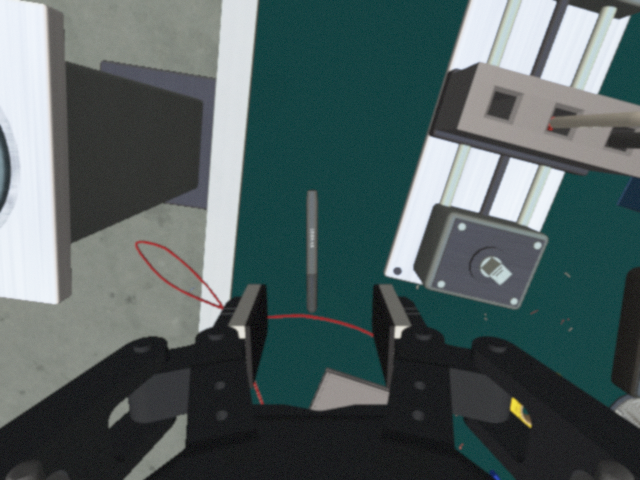

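View pics/s24z.png

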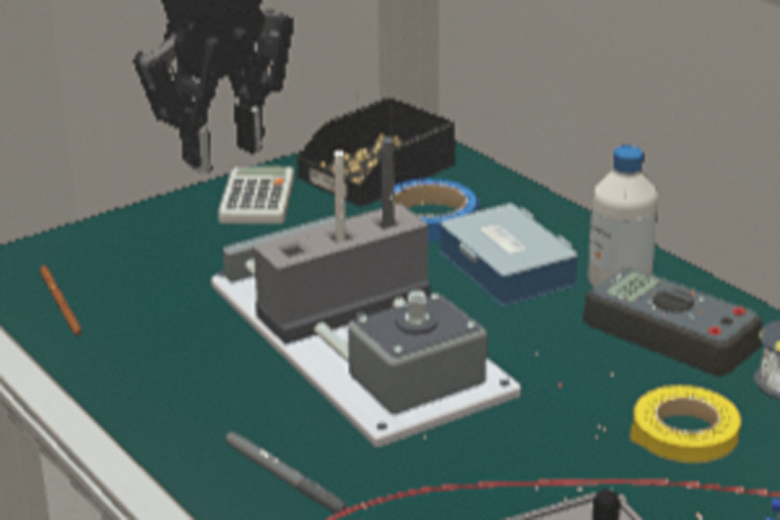

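```bash
python3 - <<'E'
from h import *
o=obs();w=shot('wrist','w25.png')
a=ray(w,312,191,.006)[:2];b=ray(w,311,311,.006)[:2];d=a-b;L=np.linalg.norm(d);d/=L
print('mid',(a+b)/2,L,np.degrees(np.arctan2(d[1],d[0])))
g=(a+b)/2+d*.043; print('grip',g,'delta',g-o['tool_pos'][:2])
E
```

```text
t 25.32 tcp [0.4375 0.014  0.2643] rot [-1.281  1.094 -1.102] f [-0.2 -0.2 -0.6] w 0.0426 q [-0.225 -0.311  2.039 -0.006  1.411 -0.374]
mid [ 0.43890072 -0.04942661] 0.1411554041681266 97.83435345144959
grip [ 0.43303941 -0.00682796] delta [-0.00445115 -0.02087099]
```

>>> jog_arm(
  targets=[
    {"linear": [-0.17, -0.84, -0.6], "dr": [0, 0, -0.002]},
    {"linear": [0, 0, -1], "dr": [0, 0, 0]},
    {"linear": [0, 0, -1], "dr": [0, 0, 0]},
    {"linear": [0, 0, -1], "dr": [0, 0, 0]},
    {"linear": [0, 0, -1], "dr": [0, 0, 0]},
    {"linear": [0, 0, -1], "dr": [0, 0, 0]},
    {"linear": [0, 0, -1], "dr": [0, 0, 0]},
    {"linear": [0, 0, -1], "dr": [0, 0, 0]},
    {"linear": [0, 0, -0.6], "dr": [0, 0, 0]},
    {"linear": [0, 0, 0], "dr": [0, 0, 0]},
  ],
)

```text
time_s: 26.62
tool_pos: [0.4326, -0.0063, 0.0585]
ee_rot: [-1.278, 1.104, -1.108]
ft_force: [-0.5, -0.6, 0.0]
grip_width: 0.0428
```

```bash
python3 - <<'E'
from h import *
o=obs();w=shot('wrist','w26.png'); M=R.from_rotvec(o['ee_rot']).as_matrix()
print(w2px(w,[*o['tool_pos'][:2],.006]))
E
```

```text
t 26.62 tcp [ 0.4326 -0.0063  0.0585] rot [-1.278  1.104 -1.108] f [-0.5 -0.6  0. ] w 0.0428 q [-0.274 -0.024  2.205 -0.007  0.96  -0.411]
(np.float64(318.2913384972502), np.float64(260.3011506073906))
```

View pics/w26.png

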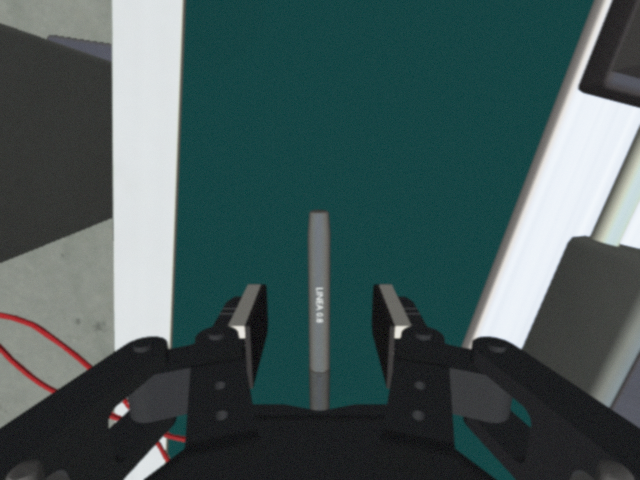

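>>> jog_arm(
  targets=[
    {"linear": [0, 0, -0.8], "dr": [0, 0, 0]},
    {"linear": [0, 0, -0.8], "dr": [0, 0, 0]},
    {"linear": [0, 0, -0.6], "dr": [0, 0, 0]},
    {"linear": [0, 0, 0], "dr": [0, 0, 0]},
  ],
)

```text
time_s: 27.18
tool_pos: [0.4329, -0.0063, 0.0039]
ee_rot: [-1.277, 1.103, -1.109]
ft_force: [-0.2, 0.2, -0.1]
grip_width: 0.0428
```

>>> jog_arm(
  targets=[
    {"linear": [0, 0, 0], "dr": [0, 0, 0]},
    {"linear": [0, 0, 0], "dr": [0, 0, 0]},
    {"linear": [0, 0, 0], "dr": [0, 0, 0]},
    {"linear": [0, 0, 0], "dr": [0, 0, 0]},
  ],
  gripper=0,
  force=50,
)

```text
time_s: 27.68
tool_pos: [0.4343, -0.0067, 0.0053]
ee_rot: [-1.276, 1.1, -1.111]
ft_force: [-0.9, -0.7, 6.7]
grip_width: 0.009
```

>>> jog_arm(
  targets=[
    {"linear": [0, 0, 0.5], "dr": [0, 0, 0]},
    {"linear": [0, 0, 1], "dr": [0, 0, 0]},
    {"linear": [0, 0, 1], "dr": [0, 0, 0]},
    {"linear": [0, 0, 1], "dr": [0, 0, 0]},
    {"linear": [0, 0, 1], "dr": [0, 0, 0]},
    {"linear": [0, 0, 1], "dr": [0, 0, 0]},
    {"linear": [0, 0.4, 1], "dr": [0, 0, 0]},
    {"linear": [0, 0.6, 1], "dr": [0, 0, 0]},
    {"linear": [0, 0.6, 1], "dr": [0, 0, -0.0187]},
    {"linear": [0, 0.6, 1], "dr": [0, 0, -0.0187]},
  ],
)

```text
time_s: 28.92
tool_pos: [0.4328, 0.0491, 0.2431]
ee_rot: [-1.166, 1.278, -1.286]
ft_force: [-0.6, -0.1, 0.2]
grip_width: 0.0092
```

```bash
python3 - <<'E'
from h import *
r.camera('wrist');o=obs();w=shot('wrist','w27.png');M=R.from_rotvec(o['ee_rot']).as_matrix(); print(M.round(3)); zoom(w,'w27z.png',380,100,640,340,3)
E
```

```text
t 28.98 tcp [0.4346 0.0501 0.2468] rot [-1.16   1.274 -1.289] f [1.5 0.1 2.6] w 0.0086 q [-0.142 -0.301  2.064 -0.005  1.372 -0.042]
[[-0.099  0.006  0.995]
 [-0.995 -0.006 -0.099]
 [ 0.006 -1.     0.007]]
```

View pics/w27.png

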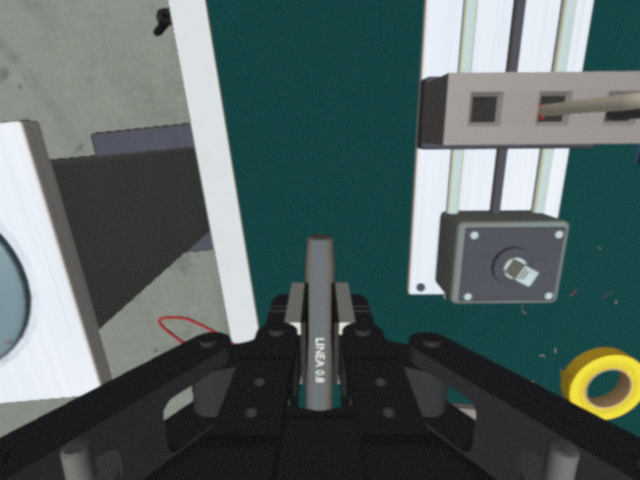

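View pics/w27z.png

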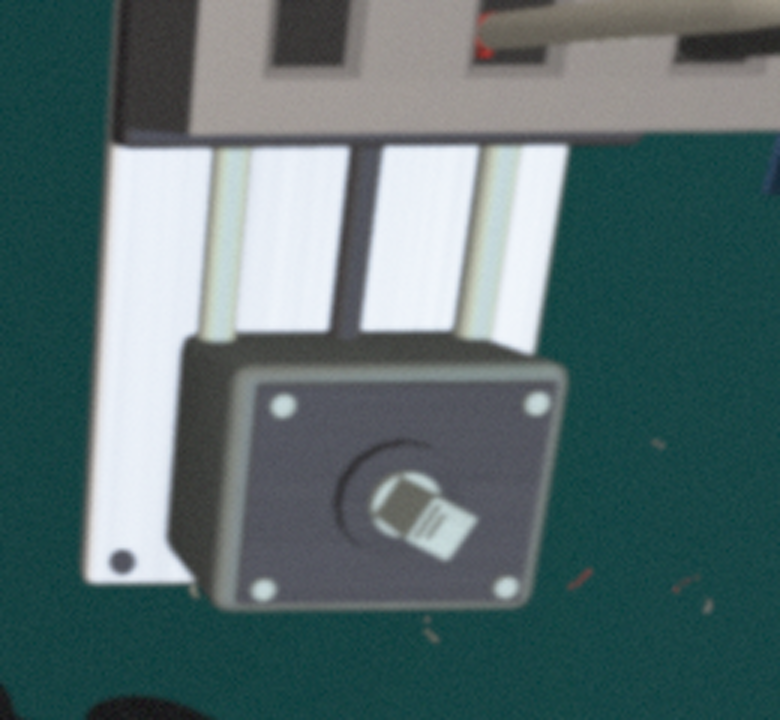

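>>> jog_arm(
  targets=[
    {"linear": [0.3, 0.2, 0.6], "dr": [0.0277, -0.0027, 0]},
    {"linear": [0.3, 0.2, 0.6], "dr": [0.0277, -0.0027, 0]},
    {"linear": [0.3, 0.2, 0.6], "dr": [0.0277, -0.0027, 0]},
    {"linear": [0.5, 0.3, 0.4], "dr": [0.0277, -0.0027, 0]},
    {"linear": [0.6, 0.3, 0], "dr": [0.0277, -0.0027, 0]},
    {"linear": [0.6, 0.3, 0], "dr": [0.0277, -0.0027, 0]},
    {"linear": [0.6, 0.3, 0], "dr": [0.0277, -0.0027, 0]},
    {"linear": [0.6, 0.3, 0], "dr": [0.0277, -0.0027, 0]},
    {"linear": [0.6, 0.3, 0], "dr": [0.0277, -0.0027, 0]},
    {"linear": [0.6, 0.4, 0], "dr": [0, 0, 0]},
  ],
)

```text
time_s: 30.28
tool_pos: [0.5578, 0.1186, 0.293]
ee_rot: [0.076, 1.573, -0.08]
ft_force: [0.3, -0.4, 0.6]
grip_width: 0.0089
```

```bash
python3 - <<'E'
from h import *
r.camera('wrist');o=obs();w=shot('wrist','w28.png');P=cloud(w)
o=obs(); M=R.from_rotvec(o['ee_rot']).as_matrix(); print(M.round(3))
for v in [236,240,260,290,330,370,390,400]: print(v,np.round(P[v,319],4))
E
```

```text
t 30.32 tcp [0.5594 0.1194 0.2953] rot [ 0.073  1.568 -0.081] f [-0.3  0.6  1.3] w 0.009 q [-0.451  0.271  1.913  1.358  1.854 -0.646]
t 30.38 tcp [0.5589 0.1191 0.2967] rot [ 0.071  1.565 -0.08 ] f [-0.7 -0.2  0.5] w 0.009 q [-0.451  0.268  1.913  1.357  1.856 -0.647]
[[ 0.004  0.096  0.995]
 [-0.006  0.995 -0.096]
 [-1.    -0.006  0.004]]
236 [0.5601 0.1205 0.3248]
240 [0.5596 0.1147 0.3248]
260 [0.5594 0.113  0.3174]
290 [0.5593 0.1118 0.3055]
330 [0.5594 0.1127 0.2878]
370 [0.5594 0.1116 0.27  ]
390 [0.5595 0.1131 0.2592]
400 [0.5595 0.1124 0.2548]
```

View pics/w28.png

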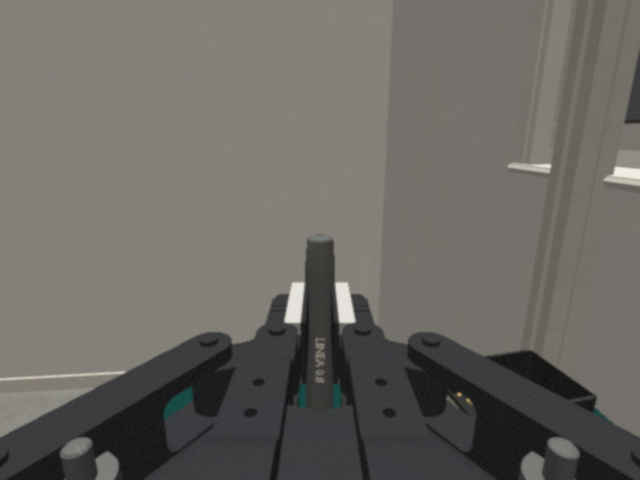

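>>> jog_arm(
  targets=[
    {"linear": [0.17, 0.13, 0], "dr": [0, 0, 0]},
    {"linear": [0, 0, -0.8], "dr": [0, 0, 0]},
    {"linear": [0, 0, -0.8], "dr": [0, 0, 0]},
    {"linear": [0, 0, -0.5], "dr": [0, 0, 0]},
    {"linear": [0, 0, 0], "dr": [0, 0, 0]},
    {"linear": [0, 0, 0], "dr": [0, 0, 0]},
  ],
)

```text
time_s: 31.12
tool_pos: [0.5628, 0.1217, 0.2447]
ee_rot: [0.074, 1.566, -0.079]
ft_force: [0.5, 0.1, 0.2]
grip_width: 0.0089
```

```bash
python3 - <<'E'
from h import *
o=obs();w=shot('wrist','w29.png');P=cloud(w)
for v in [240,290,330,370,400]: print(v,np.round(P[v,319],4))
c=shot('top','t29.png');zoom(c,'t29z.png',200,150,420,280,3.5)
E
```

```text
t 31.12 tcp [0.5628 0.1217 0.2447] rot [ 0.074  1.566 -0.079] f [0.5 0.1 0.2] w 0.0089 q [-0.444  0.371  1.905  1.338  1.83  -0.74 ]
240 [0.5628 0.1164 0.2744]
290 [0.5626 0.114  0.255 ]
330 [0.5628 0.1148 0.2373]
370 [0.5629 0.1152 0.2185]
400 [0.5629 0.1142 0.2047]
```

View pics/t29z.png

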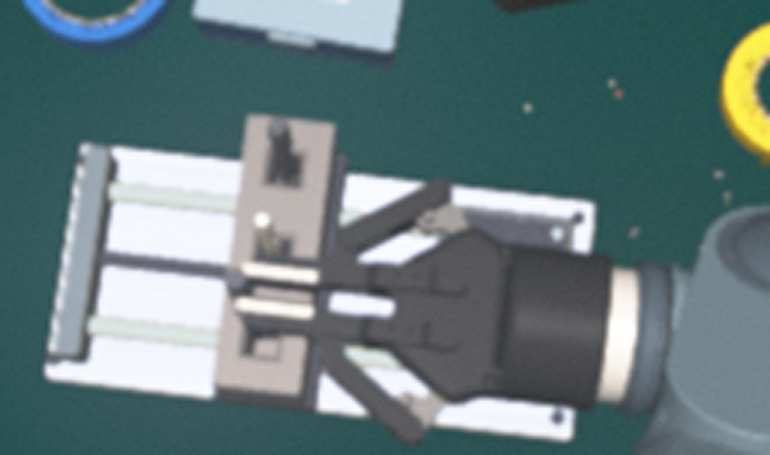

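>>> jog_arm(
  targets=[
    {"linear": [0.02, 0, -0.7], "dr": [0, 0, 0]},
    {"linear": [0, 0, -0.7], "dr": [0, 0, 0]},
    {"linear": [0, 0, -0.4], "dr": [0, 0, 0]},
    {"linear": [0, 0, 0], "dr": [0, 0, 0]},
  ],
)

```text
time_s: 31.72
tool_pos: [0.5626, 0.122, 0.1981]
ee_rot: [0.075, 1.569, -0.078]
ft_force: [-0.7, 1.0, -0.5]
grip_width: 0.009
```

>>> jog_arm(
  targets=[
    {"linear": [0, 0, -0.4], "dr": [0, 0, 0]},
    {"linear": [0, 0, -0.4], "dr": [0, 0, 0]},
    {"linear": [0, 0, -0.4], "dr": [0, 0, 0]},
    {"linear": [0, 0, 0], "dr": [0, 0, 0]},
  ],
)

```text
time_s: 32.22
tool_pos: [0.5627, 0.122, 0.1684]
ee_rot: [0.074, 1.568, -0.078]
ft_force: [0.1, 0.6, -0.7]
grip_width: 0.009
```

```bash
python3 - <<'E'
from h import *
o=obs();w=shot('wrist','w30.png');P=cloud(w)
for v in [236,240,290,330,370,400]: print(v,np.round(P[v,319],4))
E
```

```text
t 32.23 tcp [0.5627 0.122  0.1684] rot [ 0.074  1.568 -0.078] f [ 0.1  0.6 -0.7] w 0.009 q [-0.444  0.527  1.882  1.307  1.798 -0.871]
236 [0.5632 0.1209 0.1985]
240 [0.5627 0.1158 0.1983]
290 [0.5627 0.1158 0.178 ]
330 [0.5626 0.1145 0.1613]
370 [0.5628 0.1159 0.142 ]
400 [0.5627 0.1149 0.128 ]
```

>>> jog_arm(
  targets=[
    {"linear": [0, 0, 0], "dr": [0, 0, 0]},
    {"linear": [0, 0, 0], "dr": [0, 0, 0]},
    {"linear": [0, 0, 0], "dr": [0, 0, 0]},
  ],
  gripper=0.3,
)

```text
time_s: 32.65
tool_pos: [0.5631, 0.1218, 0.1696]
ee_rot: [0.074, 1.566, -0.079]
ft_force: [-1.0, 0.3, -1.0]
grip_width: 0.0256
```

>>> jog_arm(
  targets=[
    {"linear": [-0.08, -0.8, 0], "dr": [0, 0, 0]},
    {"linear": [-0.08, -0.8, 0], "dr": [0, 0, 0]},
    {"linear": [-0.08, -0.8, 0], "dr": [0, 0, 0]},
    {"linear": [0, -0.4, 0.8], "dr": [0, 0, 0]},
    {"linear": [0, -0.5, 1], "dr": [-0.0277, 0.0027, 0]},
    {"linear": [0, -0.5, 1], "dr": [-0.0277, 0.0027, 0]},
    {"linear": [0, 0, 1], "dr": [-0.0277, 0.0027, 0]},
    {"linear": [0, 0, 1], "dr": [-0.0277, 0.0027, 0]},
    {"linear": [0, 0, 0], "dr": [-0.0277, 0.0027, 0]},
    {"linear": [0, 0, 0], "dr": [-0.0277, 0.0027, 0]},
  ],
)

```text
time_s: 33.9
tool_pos: [0.5571, 0.0261, 0.292]
ee_rot: [-0.759, 1.453, -0.9]
ft_force: [-0.3, 0.6, -1.7]
grip_width: 0.0258
```

>>> jog_arm(
  targets=[
    {"linear": [0, 0, 0], "dr": [-0.0277, 0.0027, 0]},
    {"linear": [0, 0, 0], "dr": [-0.0277, 0.0027, 0]},
    {"linear": [0, 0, 0], "dr": [-0.0277, 0.0027, 0]},
    {"linear": [0, 0, 0], "dr": [0, 0, 0]},
  ],
  gripper=0.7,
)

```text
time_s: 34.4
tool_pos: [0.5569, 0.0287, 0.2909]
ee_rot: [-1.167, 1.273, -1.281]
ft_force: [-0.2, 0.6, -0.3]
grip_width: 0.06
```

```bash
python3 - <<'E'
from h import *
o=obs(); M=R.from_rotvec(o['ee_rot']).as_matrix(); print(np.round(M,3))
c=shot('top','t31.png');w=shot('wrist','w31.png');s=shot('side','s31.png')
zoom(c,'t31z.png',200,160,520,320,2.4);zoom(s,'s31z.png',180,130,480,380,2.4)
E
```

```text
t 34.4 tcp [0.5569 0.0287 0.2909] rot [-1.167  1.273 -1.281] f [-0.2  0.6 -0.3] w 0.06 q [-0.149 -0.017  1.734 -0.005  1.423 -0.057]
[[-0.091  0.002  0.996]
 [-0.996 -0.005 -0.091]
 [ 0.005 -1.     0.002]]
```

View pics/w31.png

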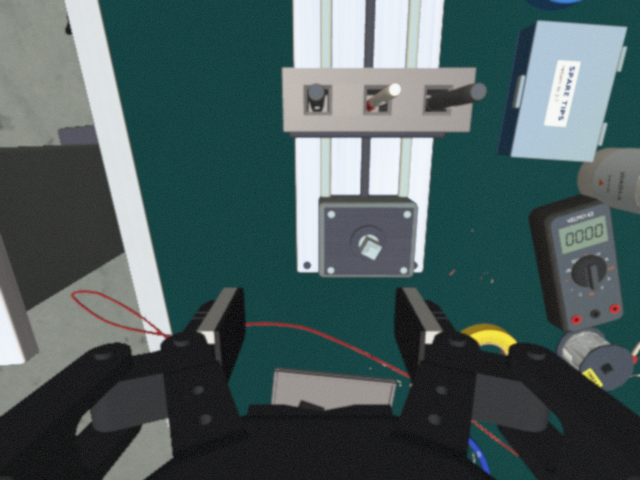

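View pics/s31z.png

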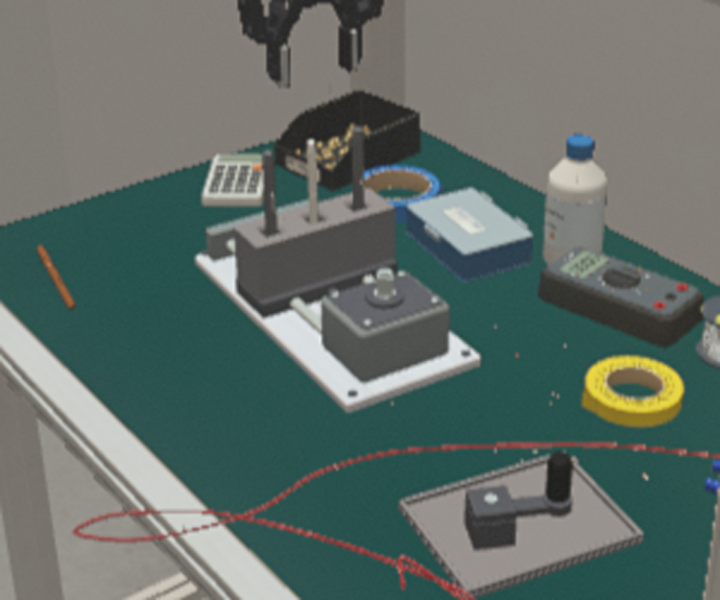

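View pics/t31z.png

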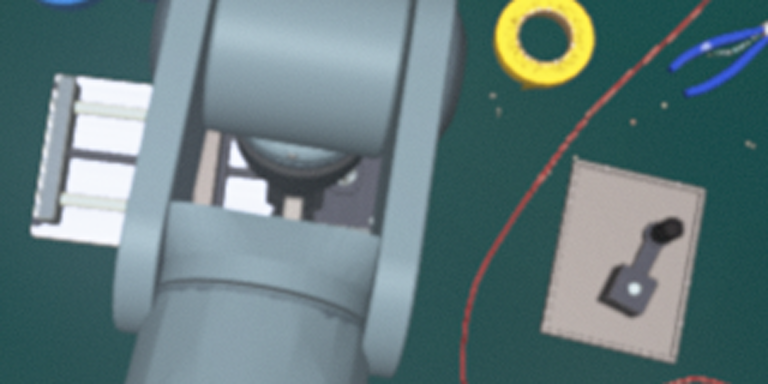

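>>> jog_arm(
  targets=[
    {"linear": [0.4, -0.4, -0.8], "dr": [0, 0, 0]},
    {"linear": [0.4, -0.4, -0.8], "dr": [0, 0, 0]},
    {"linear": [0.4, -0.4, -0.8], "dr": [0, 0, 0]},
    {"linear": [0.4, -0.4, -0.8], "dr": [0, 0, 0]},
    {"linear": [0, 0, 0], "dr": [0, 0, 0]},
    {"linear": [0, 0, 0], "dr": [0, 0, 0]},
  ],
)

```text
time_s: 35.3
tool_pos: [0.597, -0.0138, 0.2091]
ee_rot: [-1.167, 1.277, -1.283]
ft_force: [0.0, 1.1, -0.0]
grip_width: 0.0594
```

```bash
python3 - <<'E'
from h import *
o=obs(); M=R.from_rotvec(o['ee_rot']).as_matrix(); print(np.round(M,3))
w=shot('wrist','w32.png');zoom(w,'w32z.png',240,160,400,280,5)
np.savez('w32.npz',**{k:w[k] for k in ['rotation','origin','intrinsics','color','z_map']})
print(ray(w,319,238,.102))
E
```

```text
t 35.3 tcp [ 0.597  -0.0138  0.2091] rot [-1.167  1.277 -1.283] f [ 0.   1.1 -0. ] w 0.0594 q [-0.21   0.144  1.716 -0.006  1.281 -0.113]
[[-0.095 -0.001  0.995]
 [-0.995 -0.006 -0.095]
 [ 0.006 -1.    -0.   ]]
[ 0.59721225 -0.0161183   0.102     ]
```

View pics/w32z.png

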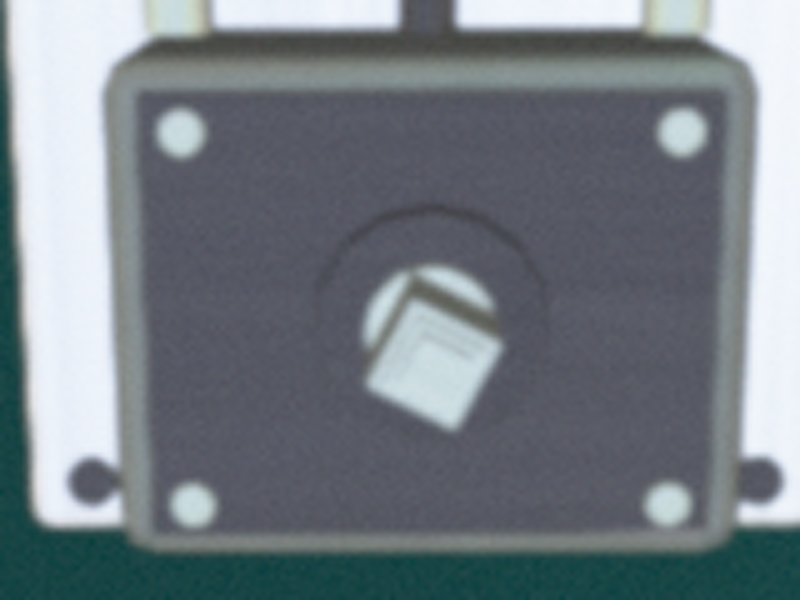

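```bash
python3 - <<'E'
from h import *
w=dict(np.load('w32.npz'))
pts=[(413,290),(503,345),(456,432),(366,382)]
q=np.array([ray(w,u/5+240-.4,v/5+160-.4,.098)[:2] for u,v in pts]); print(q.round(4),'ctr',q.mean(0).round(4))
for i in range(4):
    d=q[(i+1)%4]-q[i]; print(np.linalg.norm(d).round(4),(np.degrees(np.arctan2(d[1],d[0]))%90).round(1))
# bolts at z=.072 -> gearbox centre
b=[(181,133),(683,133),(668,506),(193,506)]
B=np.array([ray(w,u/5+240-.4,v/5+160-.4,.073)[:2] for u,v in b]); print('bolt ctr',B.mean(0).round(4),[np.degrees(np.arctan2(*(B[1]-B[0])[::-1])).round(1),np.degrees(np.arctan2(*(B[0]-B[3])[::-1])).round(1)])
# boss circle z=.076
P=cloud(w); print('depth top',P[232,327],P[240,322])
E
```

```text
[[ 0.6007 -0.0029]
 [ 0.6125 -0.0119]
 [ 0.6048 -0.0239]
 [ 0.5929 -0.0154]] ctr [ 0.6027 -0.0135]
0.0148 52.5
0.0142 57.5
0.0146 54.5
0.0147 58.1
bolt ctr [ 0.6026 -0.014 ] [np.float64(-5.5), np.float64(84.6)]
depth top [ 0.60310543 -0.01226615  0.10242979] [ 0.59908005 -0.01863249  0.09887435]
```

>>> jog_arm(
  targets=[
    {"linear": [-0.34, -1, 0], "dr": [0, 0, 0.0196]},
    {"linear": [-0.34, -1, 0], "dr": [0, 0, 0.0196]},
    {"linear": [-0.34, -1, 0], "dr": [0, 0, 0.0196]},
    {"linear": [-0.34, -1, 0], "dr": [0, 0, 0.0196]},
    {"linear": [-0.34, -1, 0], "dr": [0, 0, 0.0196]},
    {"linear": [-0.34, -1, 0], "dr": [0, 0, 0.0196]},
    {"linear": [-0.34, -1, 0], "dr": [0, 0, 0.0196]},
    {"linear": [-0.34, -1, 0], "dr": [0, 0, 0.0196]},
    {"linear": [-0.34, -1, 0], "dr": [0, 0, 0.0196]},
    {"linear": [-0.34, -1, 0], "dr": [0, 0, 0.0196]},
  ],
)

```text
time_s: 36.6
tool_pos: [0.5121, -0.2639, 0.2106]
ee_rot: [-1.547, 0.33, -0.343]
ft_force: [-0.1, 0.7, -0.3]
grip_width: 0.0602
```

>>> jog_arm(
  targets=[
    {"linear": [0, 0, 0], "dr": [0, 0, 0]},
    {"linear": [0, 0, 0], "dr": [0, 0, 0]},
  ],
)

```text
time_s: 36.85
tool_pos: [0.5123, -0.2626, 0.2099]
ee_rot: [-1.545, 0.335, -0.346]
ft_force: [0.4, 0.2, 0.5]
grip_width: 0.0593
```

```bash
python3 - <<'E'
from h import *
o=obs(); M=R.from_rotvec(o['ee_rot']).as_matrix(); print(np.round(M,3))
w=shot('wrist','w33.png')
np.savez('w33.npz',**{k:w[k] for k in ['rotation','origin','intrinsics','color','z_map']})
E
```

```text
t 36.85 tcp [ 0.5123 -0.2626  0.2099] rot [-1.545  0.335 -0.346] f [0.4 0.2 0.5] w 0.0593 q [-0.671  0.089  1.775  0.002  1.271 -1.808]
[[ 0.907  0.007  0.421]
 [-0.421 -0.003  0.907]
 [ 0.007 -1.     0.   ]]
```

View pics/w33.png

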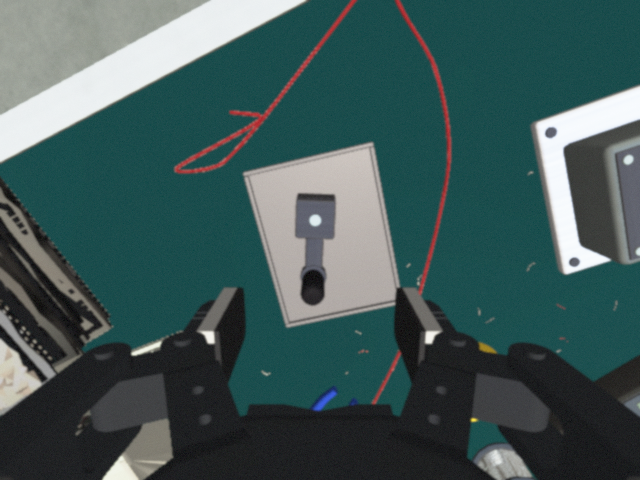

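```bash
python3 - <<'E'
from h import *
w=dict(np.load('w33.npz')); zoom(w,'w33z.png',240,140,400,320,4.0)
P=cloud(w); o=r.get_obs(); M=R.from_rotvec(o['ee_rot']).as_matrix()
m=(abs(P[...,2]-.040)<.004)&(abs(P[...,0]-.513)<.05)&(abs(P[...,1]+.267)<.05); v,u=np.nonzero(m)
q=np.array([ray(w,a,b,.040)[:2] for a,b in zip(u,v)],np.float32); rc=cv2.minAreaRect(q); print('hub top',len(u),rc,u.min(),u.max(),v.min(),v.max(),'z',P[m][:,2].mean())
t=w2px(w,[*o['tool_pos'][:2],.03]);print(t)
m=(P[...,2]>.066)&(P[...,2]<.085)&(abs(P[...,0]-.55)<.05)&(abs(P[...,1]+.285)<.05); v,u=np.nonzero(m); q=np.array([ray(w,a,b,.075)[:2] for a,b in zip(u,v)],np.float32); print('knob',len(u),cv2.minEnclosingCircle(q))
E
```

```text
hub top 1602 ((0.5304974317550659, -0.2753709554672241), (0.03403250500559807, 0.07044033706188202), 64.07674407958984) 295 335 199 277 z 0.04095933279318066
(np.float64(319.4045880067387), np.float64(212.02512773693115))
knob 484 ((0.5608702898025513, -0.2919716238975525), 0.010951654054224491)
```

View pics/w33z.png

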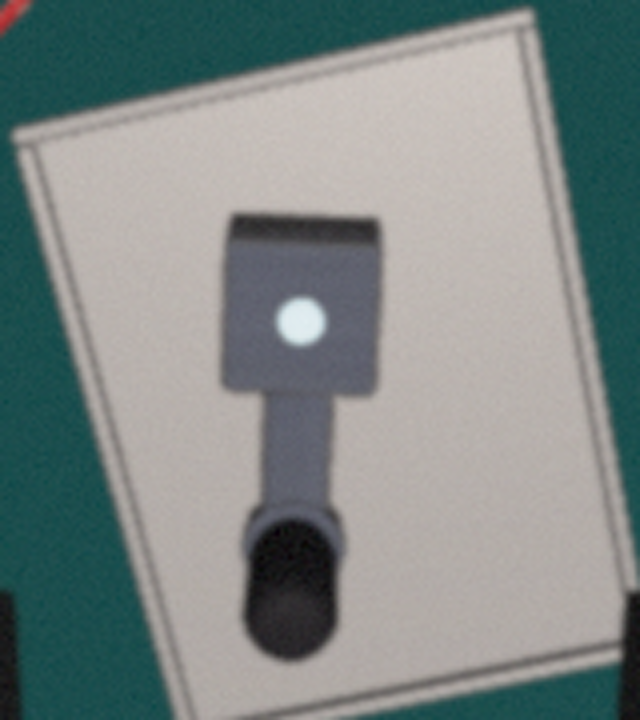

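```bash
python3 - <<'E'
from h import *
w=dict(np.load('w33.npz')); o=r.get_obs(); M=R.from_rotvec(o['ee_rot']).as_matrix()
h=ray(w,315,220,.040)[:2]; k=np.array([.5609,-.2919]); d=k-h
print('hub',h.round(4),np.linalg.norm(d),np.degrees(np.arctan2(d[1],d[0])),'jaw az',np.degrees(np.arctan2(M[1,2],M[0,2])),'delta',h-o['tool_pos'][:2])
e=[ray(w,240+u/4,140+v/4,.04)[:2] for u,v in [(229,241),(379,246)]]; d=e[1]-e[0]; print(np.degrees(np.arctan2(d[1],d[0])),np.linalg.norm(d))
e=[ray(w,240+u/4,140+v/4,.04)[:2] for u,v in [(222,390),(229,241)]]; d=e[0]-e[1]; print(np.degrees(np.arctan2(d[1],d[0])),np.linalg.norm(d))
E
```

```text
hub [ 0.5152 -0.2679] 0.05164377735675703 -27.725723989854753 jaw az 65.15756379738171 delta [ 0.00282074 -0.00546587]
63.1467082959071 0.03157422428610972
-28.48981413039244 0.03259139162544347
```

>>> jog_arm(
  targets=[
    {"linear": [0.12, -0.22, -0.6], "dr": [0, 0, -0.0055]},
    {"linear": [0, 0, -1], "dr": [0, 0, 0]},
    {"linear": [0, 0, -1], "dr": [0, 0, 0]},
    {"linear": [0, 0, -1], "dr": [0, 0, 0]},
    {"linear": [0, 0, -1], "dr": [0, 0, 0]},
    {"linear": [0, 0, -1], "dr": [0, 0, 0]},
    {"linear": [0, 0, 0], "dr": [0, 0, 0]},
  ],
)

```text
time_s: 37.78
tool_pos: [0.5134, -0.2669, 0.0661]
ee_rot: [-1.538, 0.367, -0.368]
ft_force: [-0.1, 0.8, 0.4]
grip_width: 0.0598
```

```bash
python3 - <<'E'
from h import *
o=obs()
w=shot('wrist','w34.png')
E
```

```text
t 37.77 tcp [ 0.5134 -0.2669  0.0661] rot [-1.538  0.367 -0.368] f [-0.1  0.8  0.4] w 0.0598 q [-0.676  0.287  1.838  0.002  1.016 -1.779]
```

View pics/w34.png

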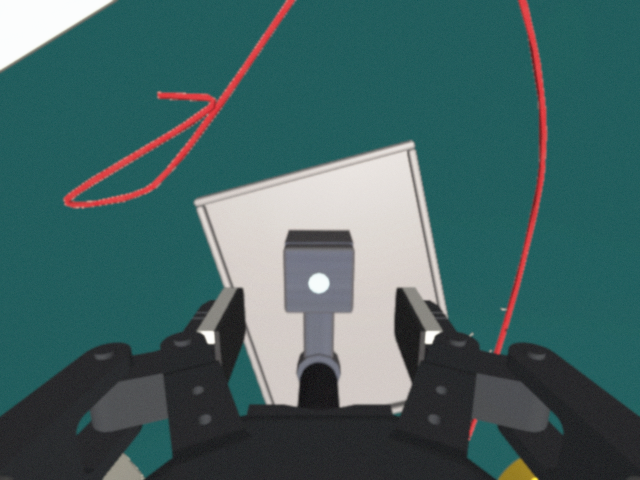

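>>> jog_arm(
  targets=[
    {"linear": [0.09, -0.05, -0.8], "dr": [0, 0, 0]},
    {"linear": [0, 0, -0.8], "dr": [0, 0, 0]},
    {"linear": [0, 0, -0.65], "dr": [0, 0, 0]},
    {"linear": [0, 0, 0], "dr": [0, 0, 0]},
  ],
)

```text
time_s: 38.33
tool_pos: [0.5162, -0.2691, 0.0114]
ee_rot: [-1.539, 0.365, -0.37]
ft_force: [-0.6, 0.0, -0.6]
grip_width: 0.0599
```

>>> jog_arm(
  targets=[
    {"linear": [0, 0, 0], "dr": [0, 0, 0]},
    {"linear": [0, 0, 0], "dr": [0, 0, 0]},
    {"linear": [0, 0, 0], "dr": [0, 0, 0]},
    {"linear": [0, 0, 0], "dr": [0, 0, 0]},
  ],
  gripper=0,
  force=90,
)

```text
time_s: 38.83
tool_pos: [0.518, -0.2705, 0.0142]
ee_rot: [-1.542, 0.361, -0.373]
ft_force: [-1.1, -0.4, 5.1]
grip_width: 0.0326
```

```bash
python3 - <<'E'
from h import *
o=obs()
w=shot('wrist','w35.png')
E
```

```text
t 38.83 tcp [ 0.518  -0.2705  0.0142] rot [-1.542  0.361 -0.373] f [-1.1 -0.4  5.1] w 0.0326 q [-0.676  0.382  1.834  0.002  0.918 -1.78 ]
```

View pics/w35.png

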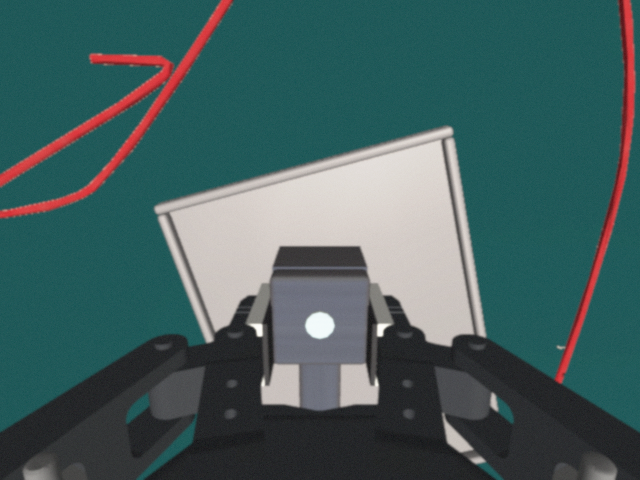

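>>> jog_arm(
  targets=[
    {"linear": [0, 0, 0.4], "dr": [0, 0, 0]},
    {"linear": [0, 0, 0.8], "dr": [0, 0, 0]},
    {"linear": [0, 0, 1], "dr": [0, 0, 0]},
    {"linear": [0, 0, 1], "dr": [0, 0, 0]},
    {"linear": [0, 0, 1], "dr": [0, 0, 0]},
    {"linear": [0, 0, 1], "dr": [0, 0, 0]},
    {"linear": [0, 0, 1], "dr": [0, 0, 0]},
    {"linear": [0, 0, 0.4], "dr": [0, 0, 0]},
    {"linear": [0, 0, 0], "dr": [0, 0, 0]},
    {"linear": [0, 0, 0], "dr": [0, 0, 0]},
  ],
)

```text
time_s: 40.12
tool_pos: [0.5166, -0.2694, 0.1768]
ee_rot: [-1.54, 0.364, -0.37]
ft_force: [-0.5, 0.4, -3.0]
grip_width: 0.0325
```

```bash
python3 - <<'E'
from h import *
o=obs()
w=shot('wrist','w36.png'); s=shot('side','s36.png'); zoom(s,'s36z.png',250,160,500,400,3); P=cloud(w)
M=R.from_rotvec(o['ee_rot']).as_matrix(); print('jaw az',np.degrees(np.arctan2(M[1,2],M[0,2])),M.round(3).tolist())
m=(P[...,2]>.09)&(np.hypot(P[...,0]-o['tool_pos'][0],P[...,1]-o['tool_pos'][1])<.012); print('z top',np.median(P[m][:,2])-o['tool_pos'][2])
E
```

```text
t 40.12 tcp [ 0.5166 -0.2694  0.1768] rot [-1.54   0.364 -0.37 ] f [-0.5  0.4 -3. ] w 0.0325 q [-6.760e-01  1.420e-01  1.780e+00  1.000e-03  1.215e+00 -1.779e+00]
jaw az 63.188407248897114 [[0.892, 0.004, 0.451], [-0.451, -0.001, 0.892], [0.004, -1.0, 0.001]]
z top 0.07771039086137807
```

View pics/w36.png

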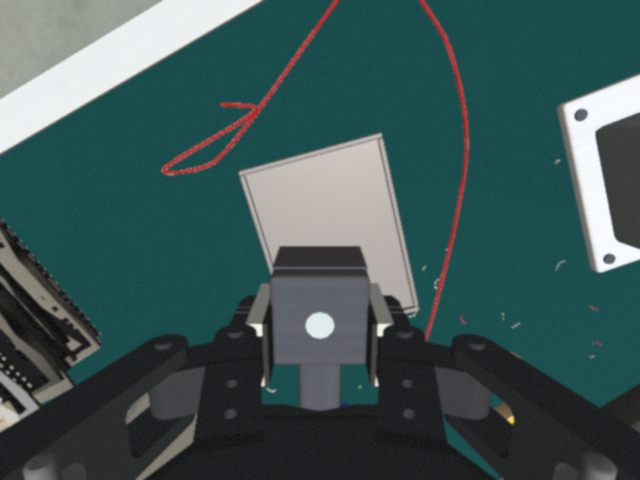

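View pics/s36z.png

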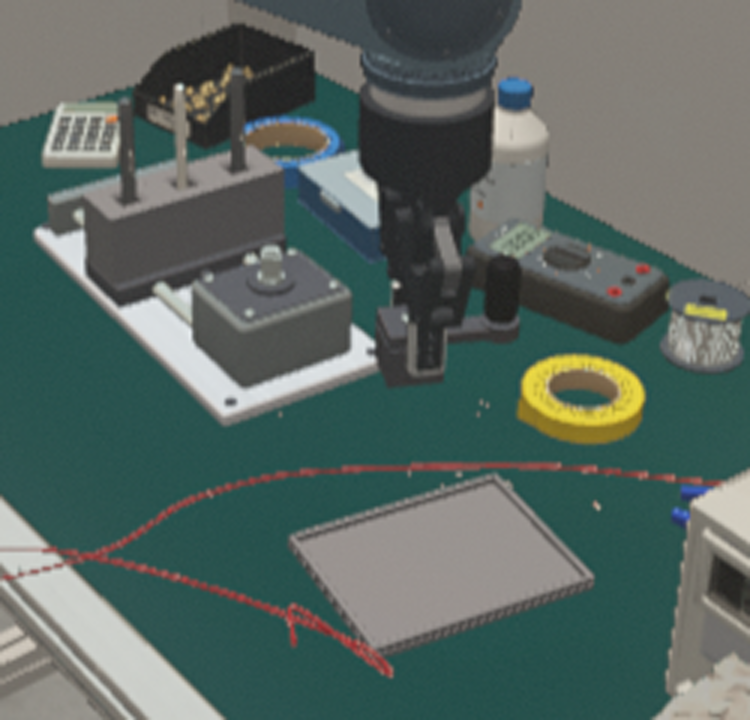

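```bash
python3 - <<'E'
from h import *
o=obs(); w=shot('wrist','w37.png'); P=cloud(w); M=R.from_rotvec(o['ee_rot']).as_matrix()
g=np.nanmedian(P[322:328,316:323].reshape(-1,3),0); print('dot',g,'in tool',M.T@(g-o['tool_pos']))
for (u,v) in [(280,280),(360,280),(285,355),(355,355)]: print(M.T@(P[v,u]-o['tool_pos']))
E
```

```text
t 40.23 tcp [ 0.5166 -0.2695  0.1766] rot [-1.54   0.364 -0.37 ] f [ 0.2  0.4 -3.8] w 0.0325 q [-6.760e-01  1.420e-01  1.780e+00  1.000e-03  1.215e+00 -1.779e+00]
dot [ 0.51265424 -0.26761416  0.20508713] in tool [-0.00427085 -0.02845387 -0.0001219 ]
[-0.01960539 -0.02663078 -0.01303917]
[-0.01964577 -0.02678453  0.01357854]
[ 0.00870768 -0.02659942 -0.01207617]
[ 0.00871382 -0.02662582  0.01262618]
```

>>> jog_arm(
  targets=[
    {"linear": [0.34, 1, 0], "dr": [0, 0, -0.0053]},
    {"linear": [0.34, 1, 0], "dr": [0, 0, -0.0053]},
    {"linear": [0.34, 1, 0], "dr": [0, 0, -0.0053]},
    {"linear": [0.34, 1, 0], "dr": [0, 0, -0.0053]},
    {"linear": [0.36, 1, 0], "dr": [0, 0, 0]},
    {"linear": [0.36, 1, 0], "dr": [0, 0, 0]},
    {"linear": [0.36, 1, 0], "dr": [0, 0, 0]},
    {"linear": [0.38, 1, 0], "dr": [0, 0, 0]},
    {"linear": [0.38, 1, 0], "dr": [0, 0, 0]},
    {"linear": [0.38, 1, 0], "dr": [0, 0, 0]},
  ],
)

```text
time_s: 41.52
tool_pos: [0.6067, -0.019, 0.1773]
ee_rot: [-1.521, 0.467, -0.475]
ft_force: [-0.1, 0.3, -2.4]
grip_width: 0.0328
```

>>> jog_arm(
  targets=[
    {"linear": [0, 0.1, -0.4], "dr": [0, 0, 0]},
    {"linear": [0, 0, -0.4], "dr": [0, 0, 0]},
    {"linear": [0, 0, -0.4], "dr": [0, 0, 0]},
    {"linear": [0, 0, 0], "dr": [0, 0, 0]},
    {"linear": [0, 0, 0], "dr": [0, 0, 0]},
  ],
)

```text
time_s: 42.15
tool_pos: [0.6069, -0.0179, 0.1482]
ee_rot: [-1.521, 0.466, -0.477]
ft_force: [0.0, -0.7, -2.5]
grip_width: 0.0325
```

```bash
python3 - <<'E'
from h import *
o=obs(); M=R.from_rotvec(o['ee_rot']).as_matrix(); print('jaw az',np.degrees(np.arctan2(M[1,2],M[0,2])),'hub',(o['tool_pos']+M@np.array([-.0043,-.009,0])).round(4))
w=shot('wrist','w38.png');s=shot('side','s38.png');zoom(s,'s38z.png',270,180,430,310,4.6);c=shot('top','t38.png');zoom(c,'t38z.png',280,170,400,290,5)
E
```

```text
t 42.15 tcp [ 0.6069 -0.0179  0.1482] rot [-1.521  0.466 -0.477] f [ 0.  -0.7 -2.5] w 0.0325 q [-0.215  0.23   1.736 -0.002  1.17  -1.183]
jaw az 55.5193021164045 hub [ 0.6033 -0.0154  0.1572]
```

View pics/s38z.png

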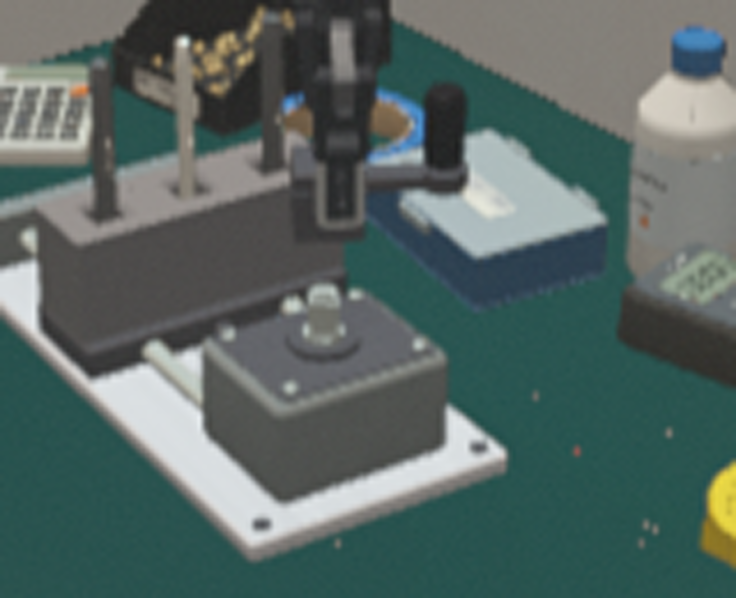

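View pics/t38z.png

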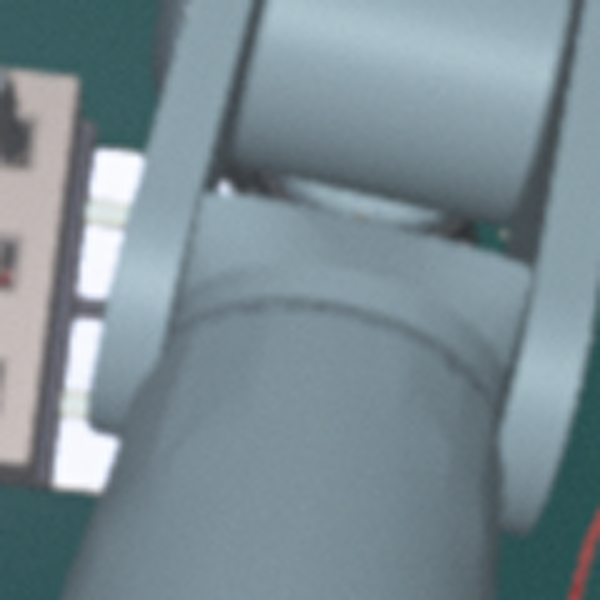

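View pics/w38.png

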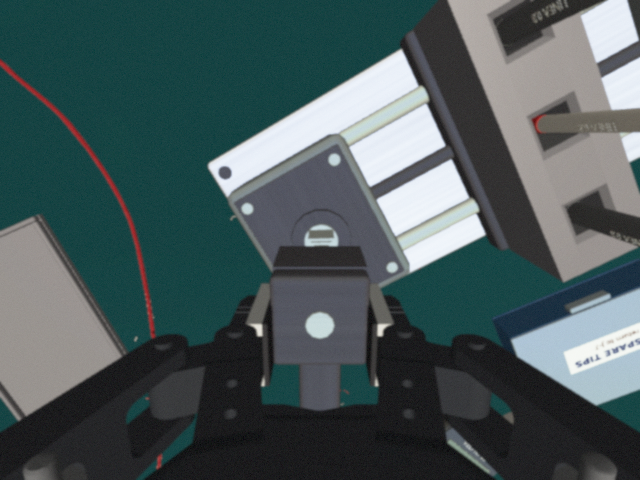

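```bash
python3 - <<'E'
from h import *
o=obs(); w=shot('wrist','w39.png'); s=shot('side','s39.png'); M=R.from_rotvec(o['ee_rot']).as_matrix()
a=ray(w,247,209,.073);b=ray(w,393,268,.073); c=ray(w,335,160,.073); print('gear ctr',(a+b)/2, 'az',np.degrees(np.arctan2(*(b-c)[:2][::-1])), np.linalg.norm(b-c),np.linalg.norm(a-c))
P=cloud(w); g=np.nanmedian(P[322:328,316:323].reshape(-1,3),0); print('dot',g)
print('side px shaft pred',w2px(s,[.6027,-.0138,.102]),'dot pred',w2px(s,g), 'hub bottom corner', [w2px(s,[.6033+.017*(np.cos(t)*sx-np.sin(t)*sy),-.0154+.017*(np.sin(t)*sx+np.cos(t)*sy),.139]) for t in [np.radians(-34.5)] for sx in (-1,1) for sy in (-1,1)])
zoom(w,'w39z.png',200,130,440,330,3.3)
Q=cloud(s); 
for (u,v) in [(340,243),(340,247),(340,252),(342,230)]: print(u,v,Q[v,u])
E
```

```text
t 42.3 tcp [ 0.6071 -0.0177  0.1486] rot [-1.521  0.465 -0.477] f [ 0.6  0.4 -1.8] w 0.0322 q [-0.215  0.229  1.736 -0.002  1.17  -1.183]
gear ctr [ 0.60394103 -0.01353729  0.073     ] az -5.2970003919825315 0.07509683542084993 0.05904483400740271
dot [ 0.60355836 -0.01514288  0.1769616 ]
side px shaft pred (np.float64(340.20061186481166), np.float64(242.53180550346664)) dot pred (np.float64(340.82220891195914), np.float64(212.83199430969643)) hub bottom corner [(np.float64(333.42934530080527), np.float64(232.1708817087284)), (np.float64(332.81142019387255), np.float64(224.75462277250534)), (np.float64(349.0197575033834), np.float64(231.76113437623306)), (np.float64(348.0563402760115), np.float64(224.35460866578197))]
340 243 [ 0.60215847 -0.01376701  0.10096573]
340 247 [ 0.59491282 -0.02324348  0.09762226]
340 252 [ 0.59772134 -0.01951056  0.08185523]
342 230 [ 0.59492446 -0.03055352  0.14397425]
```

View pics/w39z.png

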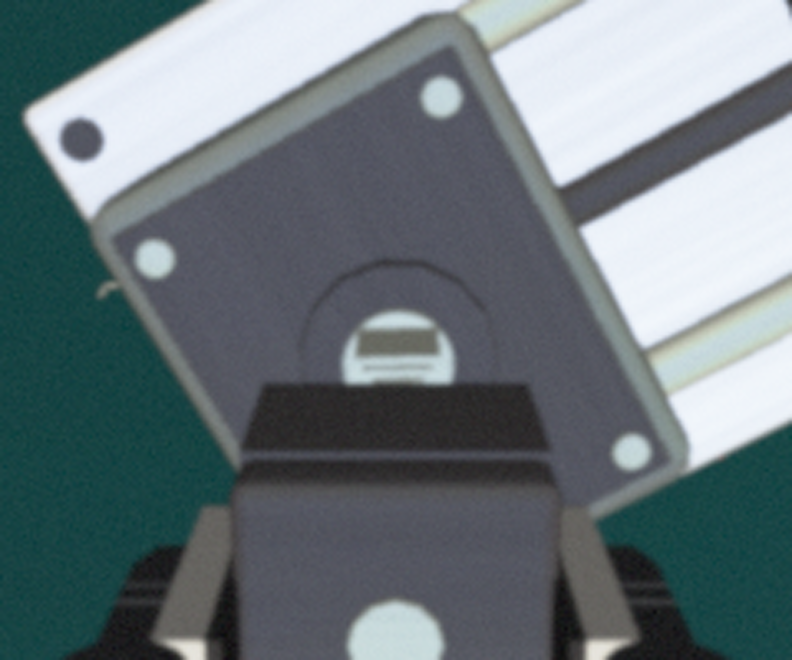

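>>> jog_arm(
  targets=[
    {"linear": [-0.02, 0.05, -0.5], "dr": [0, 0, 0]},
    {"linear": [0, 0, -0.5], "dr": [0, 0, 0]},
    {"linear": [0, 0, -0.4], "dr": [0, 0, 0]},
    {"linear": [0, 0, 0], "dr": [0, 0, 0]},
  ],
)

```text
time_s: 42.9
tool_pos: [0.6052, -0.016, 0.1113]
ee_rot: [-1.521, 0.469, -0.473]
ft_force: [0.6, -0.1, -2.2]
grip_width: 0.0324
```

>>> jog_arm(
  targets=[
    {"linear": [0, 0, -0.2], "dr": [0, 0, 0]},
    {"linear": [0, 0, -0.2], "dr": [0, 0, 0]},
    {"linear": [0, 0, 0], "dr": [0, 0, 0]},
  ],
)

```text
time_s: 43.28
tool_pos: [0.606, -0.0161, 0.1026]
ee_rot: [-1.521, 0.467, -0.475]
ft_force: [0.8, 0.2, -2.8]
grip_width: 0.0326
```

>>> jog_arm(
  targets=[
    {"linear": [0, 0, -0.2], "dr": [0, 0, 0]},
    {"linear": [0, 0, -0.2], "dr": [0, 0, 0]},
    {"linear": [0, 0, 0], "dr": [0, 0, 0]},
  ],
)

```text
time_s: 43.65
tool_pos: [0.6058, -0.0161, 0.0923]
ee_rot: [-1.521, 0.467, -0.475]
ft_force: [-0.2, 1.4, -2.8]
grip_width: 0.0325
```

>>> jog_arm(
  targets=[
    {"linear": [0, 0, -0.15], "dr": [0, 0, 0]},
    {"linear": [0, 0, -0.1], "dr": [0, 0, 0]},
    {"linear": [0, 0, 0], "dr": [0, 0, 0]},
  ],
)

```text
time_s: 44.02
tool_pos: [0.6068, -0.0163, 0.0889]
ee_rot: [-1.521, 0.466, -0.476]
ft_force: [-5.1, 0.1, 8.2]
grip_width: 0.0326
```

```bash
python3 - <<'E'
from h import *
o=obs(); w=shot('wrist','w40.png'); s=shot('side','s40.png'); zoom(s,'s40z.png',270,180,430,310,4.6); P=cloud(w);g=np.nanmedian(P[322:328,316:323].reshape(-1,3),0); print('dot',g)
E
```

```text
t 44.02 tcp [ 0.6068 -0.0163  0.0889] rot [-1.521  0.466 -0.476] f [-5.1  0.1  8.2] w 0.0326 q [-0.212  0.308  1.762 -0.003  1.066 -1.181]
dot [ 0.60323404 -0.0138374   0.11736504]
```

View pics/s40z.png

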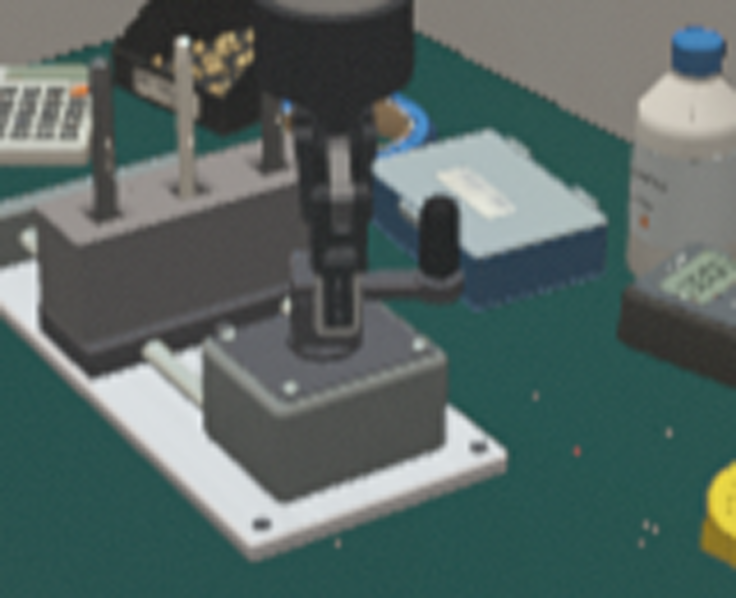

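>>> jog_arm(
  targets=[
    {"linear": [0, 0, 0], "dr": [0, 0, 0]},
    {"linear": [0, 0, 0], "dr": [0, 0, 0]},
    {"linear": [0, 0, 0], "dr": [0, 0, 0]},
    {"linear": [0, 0, 0], "dr": [0, 0, 0]},
  ],
  gripper=0.65,
)

```text
time_s: 44.62
tool_pos: [0.6062, -0.0162, 0.0866]
ee_rot: [-1.521, 0.466, -0.476]
ft_force: [-0.9, 0.2, 0.3]
grip_width: 0.0554
```

```bash
python3 - <<'E'
from h import *
o=obs(); w=shot('wrist','w41.png'); s=shot('side','s41.png'); zoom(s,'s41z.png',270,180,430,310,4.6); P=cloud(w);
for (u,v) in [(319,325),(290,285),(350,285),(290,350),(350,350)]: print(P[v,u].round(4))
E
```

```text
t 44.62 tcp [ 0.6062 -0.0162  0.0866] rot [-1.521  0.466 -0.476] f [-0.9  0.2  0.3] w 0.0554 q [-0.212  0.311  1.764 -0.003  1.062 -1.181]
[ 0.6018 -0.0131  0.1173]
[ 0.5849 -0.013   0.1165]
[0.5958 0.0032 0.1169]
[ 0.6046 -0.0272  0.1159]
[ 0.6162 -0.0101  0.1161]
```

View pics/w41.png

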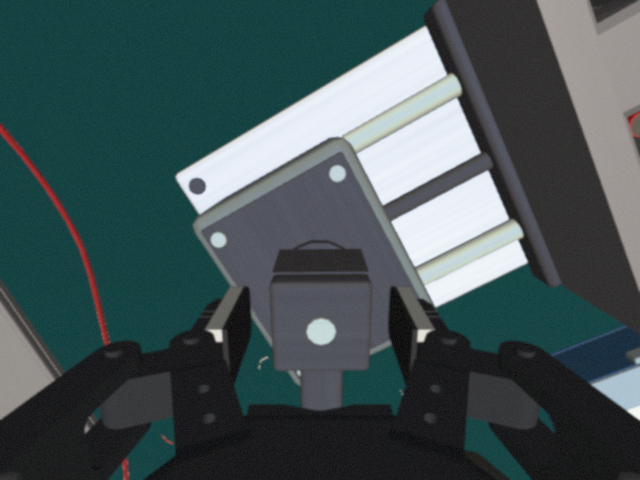

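View pics/s41z.png

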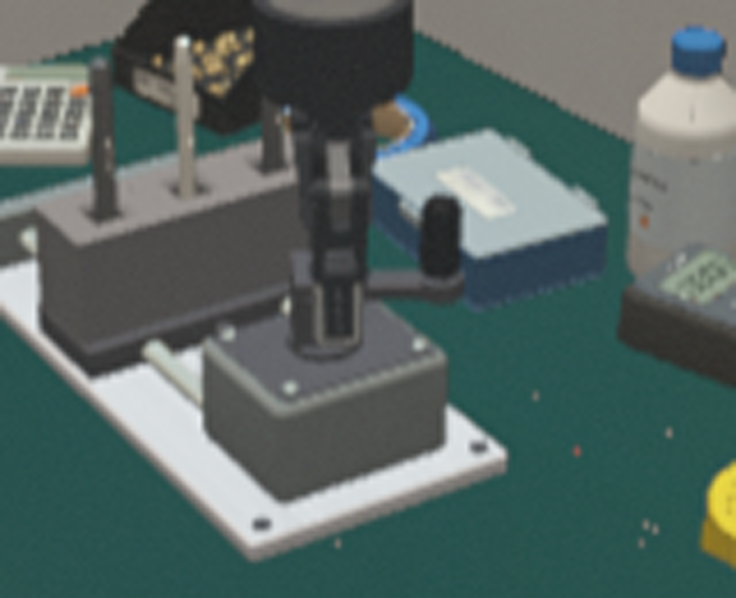

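```bash
python3 - <<'E'
from h import *
w=shot('wrist','w42.png'); P=cloud(w)
b=lambda u,v: np.nanmedian(P[v-3:v+4,u-3:u+4].reshape(-1,3),0).round(4)
print('gear',b(280,200),b(240,250),b(370,240)); print('hub',b(300,290),b(345,345),'rim base',b(215,185),'arm',b(320,395))
E
```

```text
gear [ 0.5642 -0.0074  0.0726] [ 0.5722 -0.0347  0.0727] [0.6006 0.0146 0.0727]
hub [ 0.5884 -0.0115  0.1161] [ 0.6138 -0.0105  0.1158] rim base [ 0.5409 -0.0441  0.013 ] arm [ 0.6303 -0.0322  0.1085]
```

```bash
python3 - <<'E'
from h import *
w=dict(np.load('w32.npz')); P=cloud(w)
for (x,y) in [(380,310),(480,290),(440,270),(370,340),(435,245),(350,300),(520,300),(300,300),(250,250),(600,300),(440,365)]:
    u,v=int(x/5+240),int(y/5+160); print((x,y),P[v,u].round(4))
E
```

```text
(380, 310) [ 0.5956 -0.0097  0.08  ]
(480, 290) [ 0.6106 -0.0083  0.0793]
(440, 270) [ 0.605  -0.0045  0.08  ]
(370, 340) [ 0.5936 -0.0141  0.0803]
(435, 245) [ 0.6046 -0.0013  0.077 ]
(350, 300) [ 0.5912 -0.0084  0.0773]
(520, 300) [ 0.6166 -0.0111  0.0761]
(300, 300) [ 0.5833 -0.0088  0.0721]
(250, 250) [ 5.767e-01 -2.000e-04  7.300e-02]
(600, 300) [ 0.6289 -0.013   0.0727]
(440, 365) [ 0.6037 -0.0126  0.1041]
```

```bash
python3 - <<'E'
from h import *
w=dict(np.load('w33.npz')); P=cloud(w)
b=lambda u,v,k=2: np.nanmedian(P[v-k:v+k+1,u-k:u+k+1].reshape(-1,3),0).round(4)
print('hub',b(303,210),b(328,212),b(304,230),b(328,230)); print('arm',b(315,252),b(315,260)); print('floor',b(280,200),b(355,200),b(355,260),b(290,270)); print('bench',b(220,200),b(420,150))
E
```

```text
hub [ 0.5028 -0.2733  0.0408] [ 0.5132 -0.2548  0.0412] [ 0.5188 -0.28    0.0413] [ 0.5276 -0.2613  0.0411]
arm [ 0.5429 -0.2809  0.0339] [ 0.5498 -0.2842  0.034 ]
floor [ 0.4911 -0.2929  0.0052] [ 0.5207 -0.2296  0.0051] [ 0.5751 -0.2531  0.005 ] [ 0.5578 -0.3154  0.005 ]
bench [ 0.4677 -0.3455  0.0011] [ 0.5042 -0.1573  0.0013]
```

>>> jog_arm(
  targets=[
    {"linear": [0, 0, 0.4], "dr": [0, 0, 0]},
    {"linear": [0, 0, 0], "dr": [0, 0, 0]},
  ],
)

```text
time_s: 45.02
tool_pos: [0.6072, -0.0164, 0.0982]
ee_rot: [-1.521, 0.464, -0.478]
ft_force: [0.1, -0.8, -0.2]
grip_width: 0.0556
```

>>> jog_arm(
  targets=[
    {"linear": [0, 0, 0], "dr": [0, 0, 0]},
    {"linear": [0, 0, 0], "dr": [0, 0, 0]},
    {"linear": [0, 0, 0], "dr": [0, 0, 0]},
    {"linear": [0, 0, 0], "dr": [0, 0, 0]},
  ],
  gripper=0,
  force=60,
)

```text
time_s: 45.52
tool_pos: [0.6065, -0.0161, 0.0972]
ee_rot: [-1.521, 0.466, -0.476]
ft_force: [-1.6, 1.4, 6.1]
grip_width: 0.0326
```

>>> jog_arm(
  targets=[
    {"linear": [0, 0, -0.15], "dr": [0, 0, 0]},
    {"linear": [0, 0, -0.1], "dr": [0, 0, 0]},
    {"linear": [0, 0, 0], "dr": [0, 0, 0]},
  ],
)

```text
time_s: 45.9
tool_pos: [0.6069, -0.0162, 0.0965]
ee_rot: [-1.522, 0.466, -0.474]
ft_force: [-16.4, 3.0, 35.1]
grip_width: 0.0326
```

```bash
python3 - <<'E'
from h import *
o=obs();w=shot('wrist','w43.png'); P=cloud(w)
b=lambda u,v: np.nanmedian(P[v-3:v+4,u-3:u+4].reshape(-1,3),0).round(4)
print('gear',b(280,200),b(370,240)); print('hub',b(295,300),b(345,300),b(345,345),b(295,345))
E
```

```text
t 45.9 tcp [ 0.6069 -0.0162  0.0965] rot [-1.522  0.466 -0.474] f [-16.4   3.   35.1] w 0.0326 q [-0.212  0.299  1.758 -0.003  1.081 -1.181]
gear [ 0.5657 -0.0092  0.0726] [0.6042 0.0142 0.0726]
hub [ 0.5947 -0.0182  0.1155] [ 0.6048 -0.0033  0.1156] [ 0.6204 -0.0134  0.115 ] [ 0.6098 -0.0289  0.115 ]
```

View pics/w43.png

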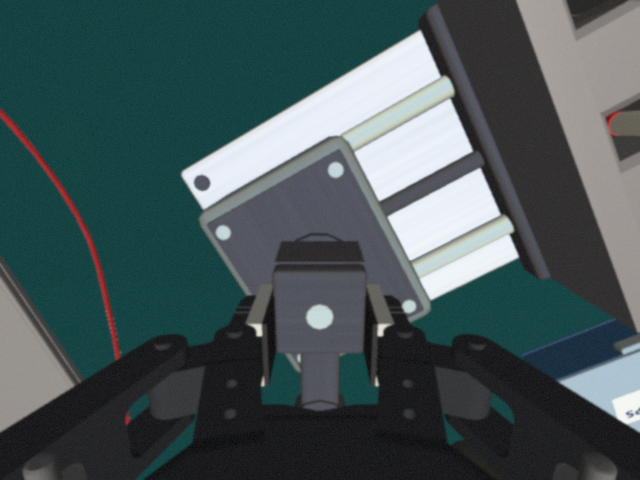

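>>> jog_arm(
  targets=[
    {"linear": [-0.03, 0, 0.15], "dr": [0, 0, 0]},
    {"linear": [-0.03, 0.01, 0], "dr": [0, 0, 0]},
    {"linear": [0, 0, 0], "dr": [0, 0, 0]},
  ],
)

```text
time_s: 46.32
tool_pos: [0.6065, -0.0161, 0.097]
ee_rot: [-1.52, 0.463, -0.479]
ft_force: [-2.9, 1.9, 12.4]
grip_width: 0.0328
```

>>> jog_arm(
  targets=[
    {"linear": [0, 0, -0.1], "dr": [0, 0, 0]},
    {"linear": [0, 0, 0], "dr": [0, 0, 0]},
  ],
)

```text
time_s: 46.58
tool_pos: [0.6067, -0.0161, 0.0967]
ee_rot: [-1.521, 0.463, -0.478]
ft_force: [-9.0, 2.0, 25.7]
grip_width: 0.0329
```

>>> jog_arm(
  targets=[
    {"linear": [0, 0, 0.1], "dr": [0, 0, 0.008]},
    {"linear": [0, 0, 0], "dr": [0, 0, 0.008]},
    {"linear": [0, 0, -0.05], "dr": [0, 0, 0]},
    {"linear": [0, 0, 0], "dr": [0, 0, 0]},
  ],
)

```text
time_s: 47.08
tool_pos: [0.6068, -0.0155, 0.0969]
ee_rot: [-1.535, 0.385, -0.4]
ft_force: [-4.5, 4.8, 20.6]
grip_width: 0.0324
```

>>> jog_arm(
  targets=[
    {"linear": [0, 0, 0], "dr": [0, 0, -0.012]},
    {"linear": [0, 0, 0], "dr": [0, 0, -0.012]},
    {"linear": [0, 0, 0], "dr": [0, 0, -0.008]},
    {"linear": [0, 0, 0], "dr": [0, 0, 0]},
  ],
)

```text
time_s: 47.58
tool_pos: [0.6063, -0.0167, 0.0968]
ee_rot: [-1.503, 0.542, -0.556]
ft_force: [-7.6, 0.3, 20.1]
grip_width: 0.0325
```

>>> jog_arm(
  targets=[
    {"linear": [0, 0, 0], "dr": [0, 0, 0.016]},
    {"linear": [0, 0, 0], "dr": [0, 0, 0]},
  ],
)

```text
time_s: 47.82
tool_pos: [0.6066, -0.016, 0.0968]
ee_rot: [-1.52, 0.463, -0.478]
ft_force: [-5.3, 1.6, 18.1]
grip_width: 0.0324
```

>>> jog_arm(
  targets=[
    {"linear": [0, 0, 0], "dr": [0, 0, 0]},
    {"linear": [0, 0, 0], "dr": [0, 0, 0]},
    {"linear": [0, 0, 0], "dr": [0, 0, 0]},
    {"linear": [0, 0, 0.8], "dr": [0, 0, 0]},
    {"linear": [0, 0, 1], "dr": [0, 0, 0]},
    {"linear": [0, 0, 1], "dr": [0, 0, 0]},
    {"linear": [0, 0, 1], "dr": [0, 0, 0]},
    {"linear": [0, 0, 0.7], "dr": [0, 0, 0]},
    {"linear": [0, 0, 0], "dr": [0, 0, 0]},
    {"linear": [0, 0, 0], "dr": [0, 0, 0]},
  ],
  gripper=0.6,
)

```text
time_s: 49.08
tool_pos: [0.6042, -0.0158, 0.2046]
ee_rot: [-1.521, 0.467, -0.475]
ft_force: [-0.4, 0.2, 0.2]
grip_width: 0.0511
```

```bash
python3 - <<'E'
from h import *
o=obs();w=shot('wrist','w44.png'); P=cloud(w); s=shot('side','s44.png'); Q=cloud(s); zoom(s,'s44z.png',270,180,430,310,4.6)
np.savez('w44.npz',**{k:w[k] for k in ['rotation','origin','intrinsics','color','z_map']})
for n,C in (('wrist',P),('side',Q)):
    m=(abs(C[...,0]-.603)<.03)&(abs(C[...,1]+.0138)<.03)&(C[...,2]>.06); z=C[m][:,2]; h,e=np.histogram(z,np.arange(.06,.125,.002)); print(n,[(round(a,3),int(b)) for a,b in zip(e,h) if b>8])
    m=(abs(C[...,0]-.62)<.12)&(abs(C[...,1]-.12)<.06)&(C[...,2]>.09)&(C[...,2]<.11); print('holder z',np.median(C[m][:,2]),m.sum())
E
```

```text
t 49.08 tcp [ 0.6042 -0.0158  0.2046] rot [-1.521  0.467 -0.475] f [-0.4  0.2  0.2] w 0.0511 q [-0.213  0.163  1.704 -0.002  1.271 -1.182]
wrist [(np.float64(0.07), 568), (np.float64(0.072), 2405), (np.float64(0.074), 73), (np.float64(0.076), 39), (np.float64(0.078), 11), (np.float64(0.08), 35), (np.float64(0.082), 14), (np.float64(0.084), 32), (np.float64(0.086), 23), (np.float64(0.088), 29), (np.float64(0.09), 27), (np.float64(0.092), 29), (np.float64(0.094), 35), (np.float64(0.096), 28), (np.float64(0.098), 28), (np.float64(0.1), 28), (np.float64(0.102), 27), (np.float64(0.104), 58), (np.float64(0.106), 135), (np.float64(0.108), 422), (np.float64(0.11), 54), (np.float64(0.112), 44), (np.float64(0.114), 1345), (np.float64(0.116), 1236), (np.float64(0.118), 36)]
holder z 0.10098494716826553 18271
side [(np.float64(0.068), 47), (np.float64(0.07), 108), (np.float64(0.072), 45), (np.float64(0.074), 17), (np.float64(0.078), 14), (np.float64(0.08), 11), (np.float64(0.082), 15), (np.float64(0.086), 11), (np.float64(0.088), 12), (np.float64(0.09), 15), (np.float64(0.092), 11), (np.float64(0.094), 14), (np.float64(0.096), 14), (np.float64(0.098), 16), (np.float64(0.1), 24), (np.float64(0.102), 16), (np.float64(0.104), 33), (np.float64(0.106), 32), (np.float64(0.108), 14), (np.float64(0.11), 21), (np.float64(0.112), 53), (np.float64(0.114), 47), (np.float64(0.116), 14)]
holder z 0.09871920157568864 832
```

View pics/s44z.png

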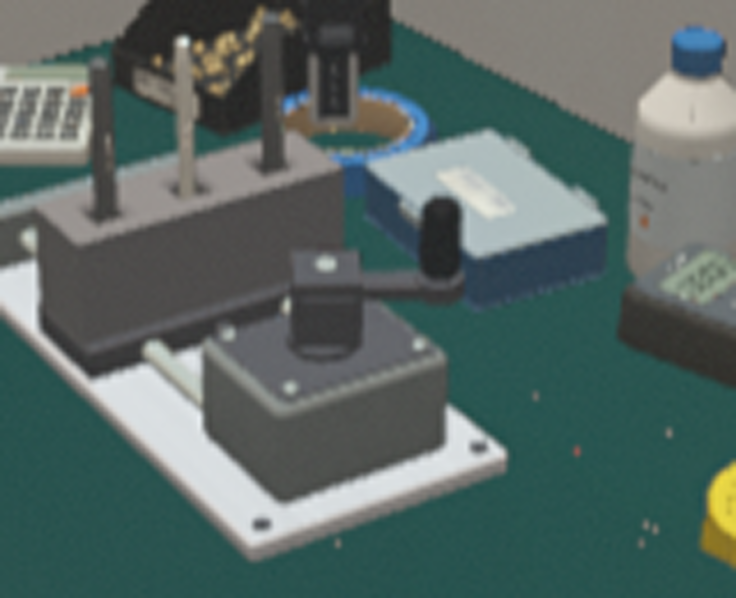

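View pics/w44.png

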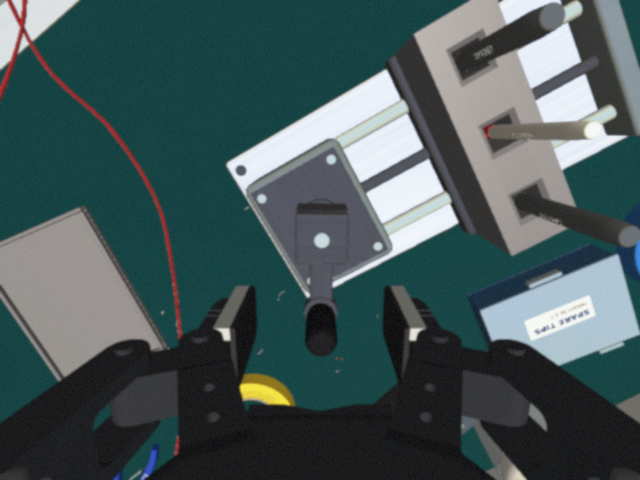

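```bash
python3 - <<'E'
from h import *
w=dict(np.load('w44.npz')); P=cloud(w); o=r.get_obs(); M=R.from_rotvec(o['ee_rot']).as_matrix()
h=ray(w,321,240,.115)
m=(P[...,2]>.140)&(P[...,2]<.158)&(abs(P[...,0]-.648)<.03)&(abs(P[...,1]+.045)<.03); v,u=np.nonzero(m); print(len(u),np.median(P[m][:,2]))
q=np.array([ray(w,a,b,.149)[:2] for a,b in zip(u,v)],np.float32); k,rr=cv2.minEnclosingCircle(q); k=np.array(k)
d=k-h[:2]; print('hub',h.round(4),'knob',k.round(4),rr,'R',np.linalg.norm(d),'az',np.degrees(np.arctan2(d[1],d[0])))
print('tcp',o['tool_pos'],'jaw az',np.degrees(np.arctan2(M[1,2],M[0,2])))
E
```

```text
899 0.14940547970116203
hub [ 0.6044 -0.0145  0.115 ] knob [ 0.6459 -0.0446] 0.011788789182901382 R 0.05130045693924241 az -35.93091141214608
tcp [ 0.60400053 -0.01581421  0.2040773 ] jaw az 55.55196423148735
```

>>> jog_arm(
  targets=[
    {"linear": [0.88, -0.58, 0], "dr": [0, 0, 0]},
    {"linear": [0.88, -0.58, 0], "dr": [0, 0, 0]},
    {"linear": [0, 0, -0.8], "dr": [0, 0, 0]},
    {"linear": [0, 0, -0.8], "dr": [0, 0, 0]},
    {"linear": [0, 0, -0.8], "dr": [0, 0, 0]},
    {"linear": [0, 0, -0.8], "dr": [0, 0, 0]},
    {"linear": [0, 0, 0], "dr": [0, 0, 0]},
    {"linear": [0, 0, 0], "dr": [0, 0, 0]},
  ],
)

```text
time_s: 50.18
tool_pos: [0.6492, -0.045, 0.1261]
ee_rot: [-1.521, 0.465, -0.476]
ft_force: [0.5, 1.0, 1.0]
grip_width: 0.0515
```

```bash
python3 - <<'E'
from h import *
o=obs();w=shot('wrist','w45.png'); print(w2px(w,[*o['tool_pos'][:2],.149]))
E
```

```text
t 50.17 tcp [ 0.6492 -0.045   0.1261] rot [-1.521  0.465 -0.476] f [0.5 1.  1. ] w 0.0515 q [-0.242  0.35   1.631 -0.002  1.154 -1.211]
(np.float64(318.922137128802), np.float64(327.95177356184314))
```

View pics/w45.png

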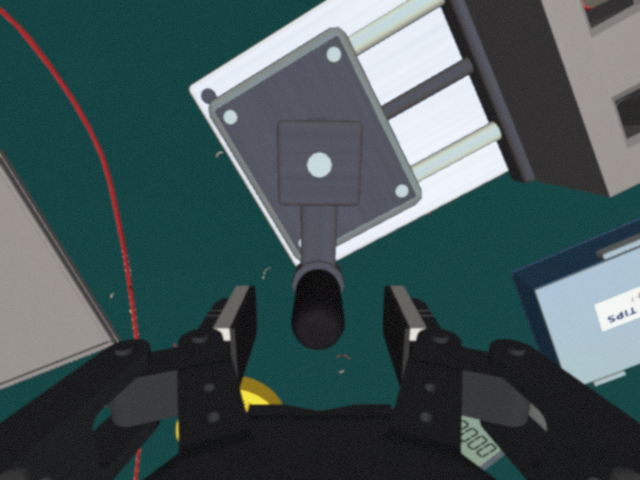

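>>> jog_arm(
  targets=[
    {"linear": [0, 0, 0], "dr": [0, 0, 0]},
    {"linear": [0, 0, 0], "dr": [0, 0, 0]},
    {"linear": [0, 0, 0], "dr": [0, 0, 0]},
    {"linear": [0, 0, 0], "dr": [0, 0, 0]},
  ],
  gripper=0,
  force=40,
)

```text
time_s: 50.72
tool_pos: [0.6494, -0.0452, 0.1263]
ee_rot: [-1.521, 0.465, -0.477]
ft_force: [1.4, -0.2, 2.9]
grip_width: 0.0188
```

```bash
python3 - <<'E'
from h import *
o=obs()
a=np.radians(-34.4-18*np.arange(11)); p=55/25*np.stack([np.cos(a),np.sin(a)],1); print(np.diff(p,axis=0).round(2).tolist())
print('az from C',np.degrees(np.arctan2(o['tool_pos'][1]+.0138,o['tool_pos'][0]-.6027)),np.hypot(o['tool_pos'][1]+.0138,o['tool_pos'][0]-.6027))
E
```

```text
t 50.73 tcp [ 0.6494 -0.0452  0.1263] rot [-1.521  0.465 -0.477] f [ 1.4 -0.2  2.9] w 0.0188 q [-0.242  0.35   1.631 -0.002  1.153 -1.211]
[[-0.47, -0.5], [-0.6, -0.33], [-0.68, -0.13], [-0.68, 0.09], [-0.62, 0.3], [-0.5, 0.47], [-0.33, 0.6], [-0.13, 0.68], [0.09, 0.68], [0.3, 0.62]]
az from C -33.93974007294536 0.056232501722422196
```

First half at reduced rate to check forces: five rows only, then settle.

>>> jog_arm(
  targets=[
    {"linear": [-0.47, -0.5, 0], "dr": [0, 0, 0]},
    {"linear": [-0.6, -0.33, 0], "dr": [0, 0, 0]},
    {"linear": [-0.68, -0.13, 0], "dr": [0, 0, 0]},
    {"linear": [-0.68, 0.09, 0], "dr": [0, 0, 0]},
    {"linear": [-0.62, 0.3, 0], "dr": [0, 0, 0]},
  ],
)

```text
time_s: 51.35
tool_pos: [0.5728, -0.0606, 0.1268]
ee_rot: [-1.521, 0.464, -0.48]
ft_force: [3.5, 0.1, 2.8]
grip_width: 0.0191
```

```bash
python3 - <<'E'
from h import *
w=shot('wrist','w46.png');o=obs()
print('az from C',np.degrees(np.arctan2(o['tool_pos'][1]+.0138,o['tool_pos'][0]-.6027)),np.hypot(o['tool_pos'][1]+.0138,o['tool_pos'][0]-.6027))
P=cloud(w); m=(abs(P[...,0]-.603)<.014)&(abs(P[...,1]+.0138)<.014); print('hub top z',np.nanmedian(P[m][:,2]),m.sum())
s=shot('side','s46.png');zoom(s,'s46z.png',270,180,430,310,4.6)
E
```

```text
t 51.4 tcp [ 0.5711 -0.0595  0.1264] rot [-1.521  0.465 -0.477] f [ 0.1 -1.8  7.8] w 0.0188 q [-0.3    0.184  1.833 -0.002  1.116 -1.268]
az from C -124.63726418470998 0.055519590046057096
hub top z 0.20500136319977616 13718
```

View pics/w46.png

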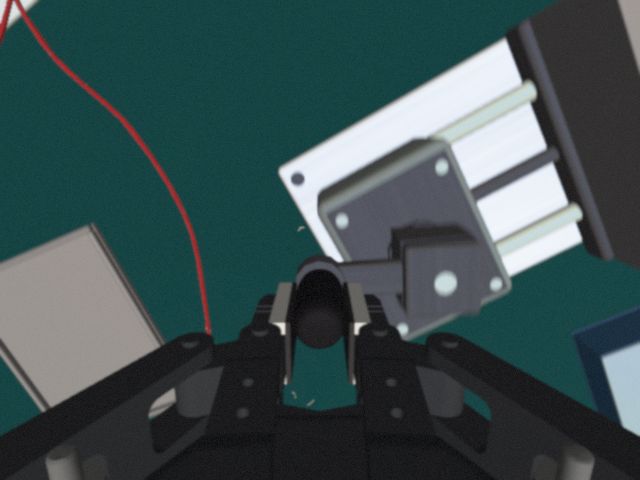

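View pics/s46z.png

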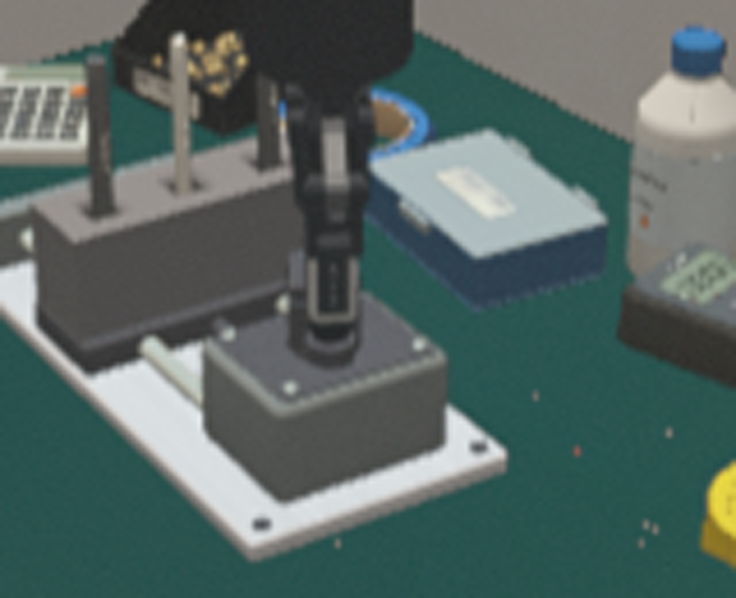

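>>> jog_arm(
  targets=[
    {"linear": [-0.5, 0.47, 0], "dr": [0, 0, 0]},
    {"linear": [-0.33, 0.6, 0], "dr": [0, 0, 0]},
    {"linear": [-0.13, 0.68, 0], "dr": [0, 0, 0]},
    {"linear": [0.09, 0.68, 0], "dr": [0, 0, 0]},
    {"linear": [0.3, 0.62, 0], "dr": [0, 0, 0]},
    {"linear": [0.47, 0.5, 0], "dr": [0, 0, 0]},
    {"linear": [0.6, 0.33, 0], "dr": [0, 0, 0]},
    {"linear": [0.68, 0.13, 0], "dr": [0, 0, 0]},
    {"linear": [0.68, -0.09, 0], "dr": [0, 0, 0]},
    {"linear": [0.62, -0.3, 0], "dr": [0, 0, 0]},
  ],
)

```text
time_s: 52.7
tool_pos: [0.6344, 0.0318, 0.1264]
ee_rot: [-1.52, 0.466, -0.474]
ft_force: [-3.2, 0.9, 5.9]
grip_width: 0.0185
```

```bash
cat >> h.py <<'E'
def wind():
    o=obs(); d=o['tool_pos'][:2]-np.array([.6027,-.0138]); print('az',np.degrees(np.arctan2(d[1],d[0])).round(1),'R',np.hypot(*d).round(4))
    s=shot('side','sw.png'); w=shot('wrist','ww.png'); P=cloud(w)
    m=(P[...,2]>.111)&(P[...,2]<.121)&(np.hypot(P[...,0]-.603,P[...,1]+.0138)<.02); q=P[m]
    if len(q)>50:
        A=np.c_[q[:,0]-.603,q[:,1]+.0138,np.ones(len(q))]; k=np.linalg.lstsq(A,q[:,2],rcond=None)[0]; print('hub top',len(q),'z0',k[2].round(4),'tilt deg',np.degrees(np.hypot(k[0],k[1])).round(1))
    return o,s,w
E
python3 - <<'E'
from h import *
o,s,w=wind(); zoom(s,'s47z.png',230,160,450,320,3.5); zoom(w,'w47.png',0,0,640,480,1)
E
```

```text
t 52.7 tcp [0.6344 0.0318 0.1264] rot [-1.52   0.466 -0.474] f [-3.2  0.9  5.9] w 0.0185 q [-0.127  0.318  1.671 -0.002  1.148 -1.097]
az 55.1 R 0.0555
hub top 5278 z0 0.1158 tilt deg 1.2
```

View pics/s47z.png

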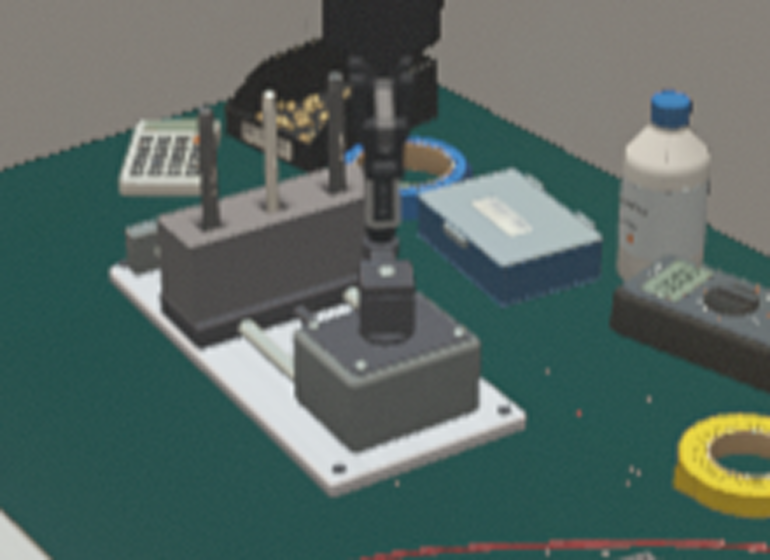

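View pics/w47.png

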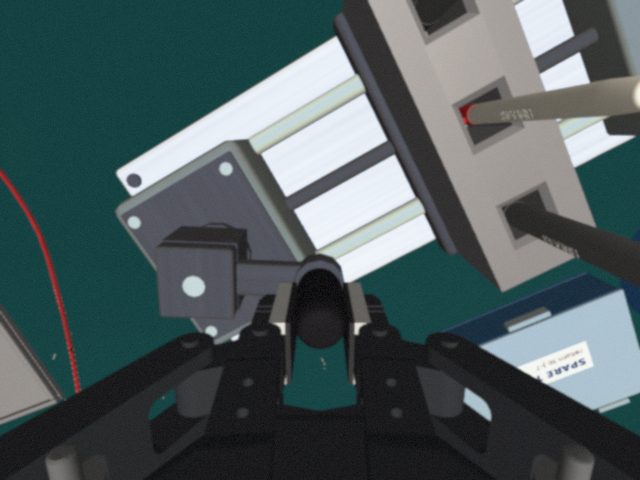

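>>> jog_arm(
  targets=[
    {"linear": [0.5, -0.47, 0], "dr": [0, 0, 0]},
    {"linear": [0.33, -0.6, 0], "dr": [0, 0, 0]},
    {"linear": [0.13, -0.68, 0], "dr": [0, 0, 0]},
    {"linear": [-0.09, -0.68, 0], "dr": [0, 0, 0]},
    {"linear": [-0.3, -0.62, 0], "dr": [0, 0, 0]},
    {"linear": [-0.47, -0.5, 0], "dr": [0, 0, 0]},
    {"linear": [-0.6, -0.33, 0], "dr": [0, 0, 0]},
    {"linear": [-0.68, -0.13, 0], "dr": [0, 0, 0]},
    {"linear": [-0.68, 0.09, 0], "dr": [0, 0, 0]},
    {"linear": [-0.62, 0.3, 0], "dr": [0, 0, 0]},
  ],
)

```text
time_s: 54.05
tool_pos: [0.5727, -0.0607, 0.1266]
ee_rot: [-1.522, 0.463, -0.48]
ft_force: [4.4, 1.3, 3.8]
grip_width: 0.0185
```

>>> jog_arm(
  targets=[
    {"linear": [-0.5, 0.47, 0], "dr": [0, 0, 0]},
    {"linear": [-0.33, 0.6, 0], "dr": [0, 0, 0]},
    {"linear": [-0.13, 0.68, 0], "dr": [0, 0, 0]},
    {"linear": [0.09, 0.68, 0], "dr": [0, 0, 0]},
    {"linear": [0.3, 0.62, 0], "dr": [0, 0, 0]},
    {"linear": [0.47, 0.5, 0], "dr": [0, 0, 0]},
    {"linear": [0.6, 0.33, 0], "dr": [0, 0, 0]},
    {"linear": [0.68, 0.13, 0], "dr": [0, 0, 0]},
    {"linear": [0.68, -0.09, 0], "dr": [0, 0, 0]},
    {"linear": [0.62, -0.3, 0], "dr": [0, 0, 0]},
  ],
)

```text
time_s: 55.3
tool_pos: [0.6344, 0.0317, 0.1264]
ee_rot: [-1.521, 0.465, -0.475]
ft_force: [-1.3, 2.4, 5.8]
grip_width: 0.0188
```

```bash
python3 - <<'E'
from h import *
o,s,w=wind(); zoom(s,'s48z.png',230,160,450,320,3.5)
E
```

```text
t 55.3 tcp [0.6344 0.0317 0.1264] rot [-1.521  0.465 -0.475] f [-1.3  2.4  5.8] w 0.0188 q [-0.127  0.318  1.672 -0.003  1.147 -1.097]
az 55.1 R 0.0555
hub top 5260 z0 0.1159 tilt deg 1.2
```

View pics/s48z.png

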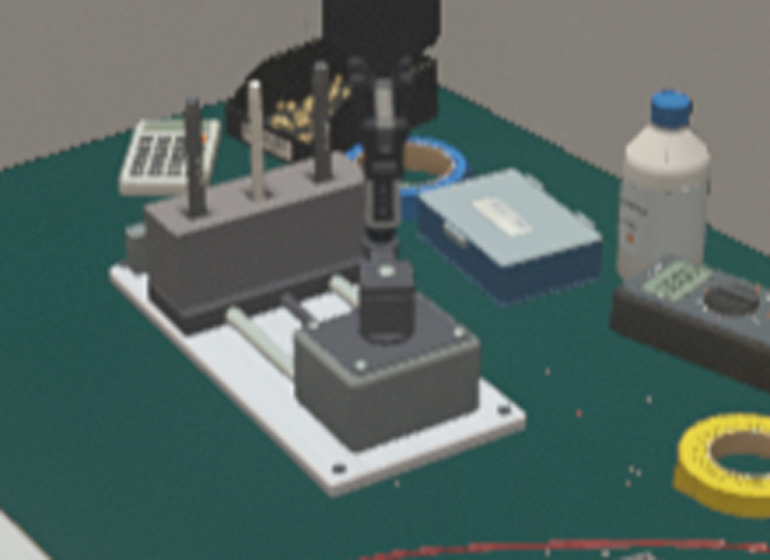

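>>> jog_arm(
  targets=[
    {"linear": [0.5, -0.47, 0], "dr": [0, 0, 0]},
    {"linear": [0.33, -0.6, 0], "dr": [0, 0, 0]},
    {"linear": [0.13, -0.68, 0], "dr": [0, 0, 0]},
    {"linear": [-0.09, -0.68, 0], "dr": [0, 0, 0]},
    {"linear": [-0.3, -0.62, 0], "dr": [0, 0, 0]},
    {"linear": [-0.47, -0.5, 0], "dr": [0, 0, 0]},
    {"linear": [-0.6, -0.33, 0], "dr": [0, 0, 0]},
    {"linear": [-0.68, -0.13, 0], "dr": [0, 0, 0]},
    {"linear": [-0.68, 0.09, 0], "dr": [0, 0, 0]},
    {"linear": [-0.62, 0.3, 0], "dr": [0, 0, 0]},
  ],
)

```text
time_s: 56.65
tool_pos: [0.5726, -0.0607, 0.1265]
ee_rot: [-1.522, 0.463, -0.48]
ft_force: [4.1, 0.7, 4.6]
grip_width: 0.0187
```

>>> jog_arm(
  targets=[
    {"linear": [-0.5, 0.47, 0], "dr": [0, 0, 0]},
    {"linear": [-0.33, 0.6, 0], "dr": [0, 0, 0]},
    {"linear": [-0.13, 0.68, 0], "dr": [0, 0, 0]},
    {"linear": [0.09, 0.68, 0], "dr": [0, 0, 0]},
    {"linear": [0.3, 0.62, 0], "dr": [0, 0, 0]},
    {"linear": [0.47, 0.5, 0], "dr": [0, 0, 0]},
    {"linear": [0.6, 0.33, 0], "dr": [0, 0, 0]},
    {"linear": [0.68, 0.13, 0], "dr": [0, 0, 0]},
    {"linear": [0.68, -0.09, 0], "dr": [0, 0, 0]},
    {"linear": [0.62, -0.3, 0], "dr": [0, 0, 0]},
  ],
)

```text
time_s: 57.9
tool_pos: [0.6344, 0.0317, 0.1264]
ee_rot: [-1.521, 0.465, -0.475]
ft_force: [-1.5, 2.7, 7.1]
grip_width: 0.0186
```

>>> jog_arm(
  targets=[
    {"linear": [0.5, -0.47, 0], "dr": [0, 0, 0]},
    {"linear": [0.33, -0.6, 0], "dr": [0, 0, 0]},
    {"linear": [0.13, -0.68, 0], "dr": [0, 0, 0]},
    {"linear": [-0.09, -0.68, 0], "dr": [0, 0, 0]},
    {"linear": [-0.3, -0.62, 0], "dr": [0, 0, 0]},
    {"linear": [-0.47, -0.5, 0], "dr": [0, 0, 0]},
    {"linear": [-0.6, -0.33, 0], "dr": [0, 0, 0]},
    {"linear": [-0.68, -0.13, 0], "dr": [0, 0, 0]},
    {"linear": [-0.68, 0.09, 0], "dr": [0, 0, 0]},
    {"linear": [-0.62, 0.3, 0], "dr": [0, 0, 0]},
  ],
)

```text
time_s: 59.15
tool_pos: [0.5725, -0.0607, 0.1265]
ee_rot: [-1.522, 0.463, -0.48]
ft_force: [3.9, 1.1, 4.9]
grip_width: 0.0184
```

```bash
python3 - <<'E'
from h import *
o,s,w=wind(); zoom(s,'s49z.png',230,160,450,320,3.5)
E
```

```text
t 59.15 tcp [ 0.5725 -0.0607  0.1265] rot [-1.522  0.463 -0.48 ] f [3.9 1.1 4.9] w 0.0184 q [-0.301  0.186  1.831 -0.003  1.114 -1.269]
az -122.8 R 0.0557
hub top 5231 z0 0.1159 tilt deg 1.9
```

View pics/s49z.png

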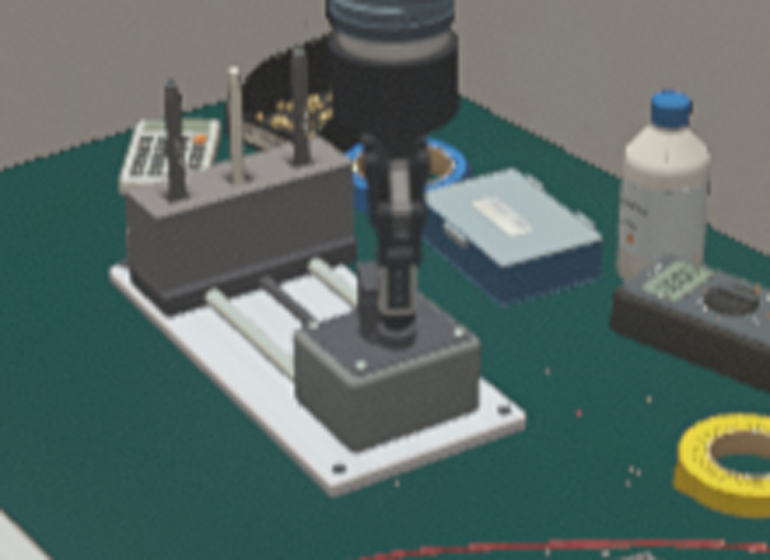

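View pics/ww.png

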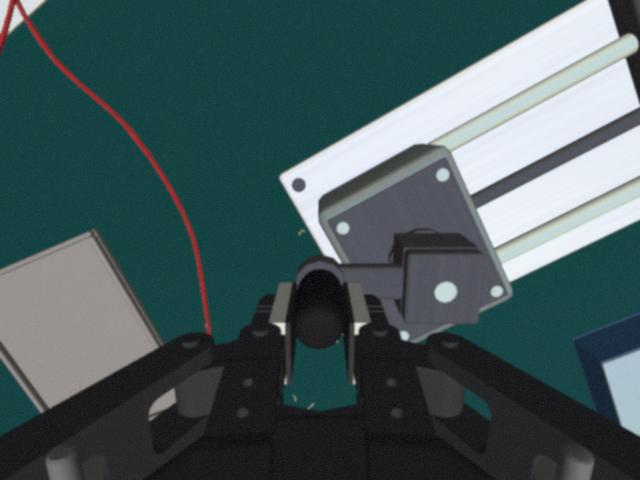

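>>> jog_arm(
  targets=[
    {"linear": [-0.5, 0.47, 0], "dr": [0, 0, 0]},
    {"linear": [-0.33, 0.6, 0], "dr": [0, 0, 0]},
    {"linear": [-0.13, 0.68, 0], "dr": [0, 0, 0]},
    {"linear": [0.09, 0.68, 0], "dr": [0, 0, 0]},
    {"linear": [0.3, 0.62, 0], "dr": [0, 0, 0]},
    {"linear": [0.47, 0.5, 0], "dr": [0, 0, 0]},
    {"linear": [0.6, 0.33, 0], "dr": [0, 0, 0]},
    {"linear": [0.68, 0.13, 0], "dr": [0, 0, 0]},
    {"linear": [0.68, -0.09, 0], "dr": [0, 0, 0]},
    {"linear": [0.62, -0.3, 0], "dr": [0, 0, 0]},
  ],
)

```text
time_s: 60.5
tool_pos: [0.6344, 0.0317, 0.1263]
ee_rot: [-1.521, 0.465, -0.475]
ft_force: [-0.2, 3.9, 8.4]
grip_width: 0.0185
```

>>> jog_arm(
  targets=[
    {"linear": [0.5, -0.47, 0], "dr": [0, 0, 0]},
    {"linear": [0.33, -0.6, 0], "dr": [0, 0, 0]},
    {"linear": [0, 0, 0], "dr": [0, 0, 0]},
  ],
)

```text
time_s: 60.88
tool_pos: [0.6555, 0.0027, 0.1261]
ee_rot: [-1.522, 0.465, -0.478]
ft_force: [1.4, 1.3, 6.7]
grip_width: 0.0186
```

```bash
python3 - <<'E'
from h import *
o,s,w=wind(); zoom(s,'s50z.png',230,160,450,320,3.5)
E
```

```text
t 60.88 tcp [0.6555 0.0027 0.1261] rot [-1.522  0.465 -0.478] f [1.4 1.3 6.7] w 0.0186 q [-0.167  0.36   1.618 -0.004  1.156 -1.134]
az 17.4 R 0.0553
hub top 6083 z0 0.1159 tilt deg 1.3
```

View pics/s50z.png

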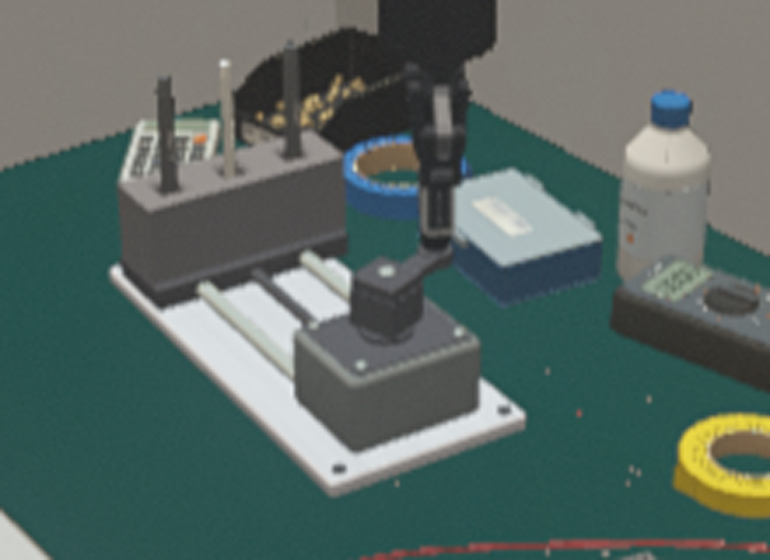

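View pics/ww.png

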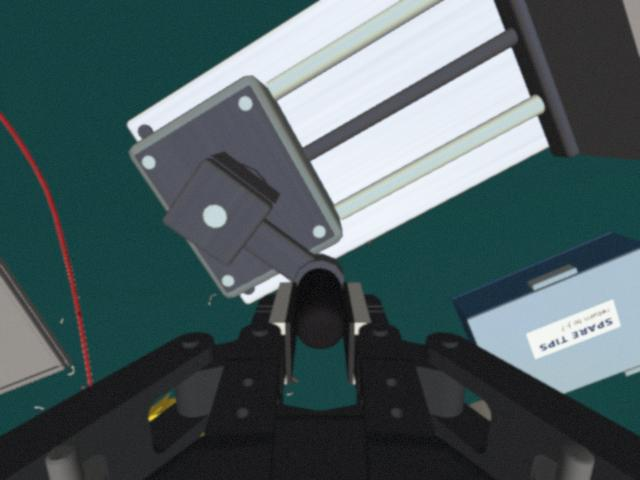

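>>> jog_arm(
  targets=[
    {"linear": [0.08, -0.34, 0], "dr": [0, 0, 0]},
    {"linear": [0.02, -0.34, 0], "dr": [0, 0, 0]},
    {"linear": [-0.03, -0.34, 0], "dr": [0, 0, 0]},
    {"linear": [-0.08, -0.33, 0], "dr": [0, 0, 0]},
    {"linear": [0, 0, 0], "dr": [0, 0, 0]},
  ],
)

```text
time_s: 61.6
tool_pos: [0.6551, -0.0307, 0.1261]
ee_rot: [-1.522, 0.465, -0.478]
ft_force: [3.0, -0.6, 5.2]
grip_width: 0.0187
```

>>> jog_arm(
  targets=[
    {"linear": [-0.13, -0.32, 0], "dr": [0, 0, 0]},
    {"linear": [0, 0, 0], "dr": [0, 0, 0]},
  ],
)

```text
time_s: 61.85
tool_pos: [0.6519, -0.0386, 0.1261]
ee_rot: [-1.522, 0.465, -0.478]
ft_force: [2.8, 0.2, 4.7]
grip_width: 0.0186
```

```bash
python3 - <<'E'
from h import *
o,s,w=wind(); zoom(s,'s51z.png',230,160,450,320,3.5)
E
```

```text
t 61.85 tcp [ 0.6519 -0.0386  0.1261] rot [-1.522  0.465 -0.478] f [2.8 0.2 4.7] w 0.0186 q [-0.231  0.355  1.625 -0.004  1.154 -1.199]
az -26.7 R 0.0551
hub top 6689 z0 0.116 tilt deg 1.0
```

View pics/s51z.png

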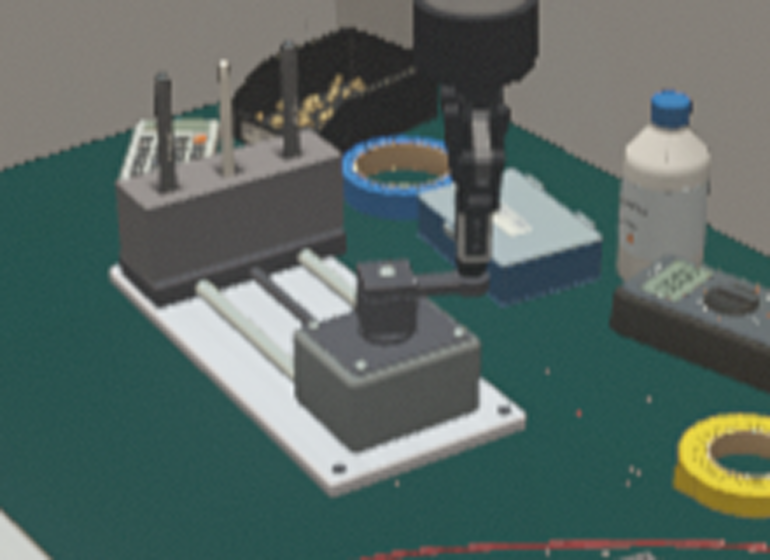

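>>> jog_arm(
  targets=[
    {"linear": [-0.18, -0.3, 0], "dr": [0, 0, 0]},
    {"linear": [0, 0, 0], "dr": [0, 0, 0]},
  ],
)

```text
time_s: 62.2
tool_pos: [0.6474, -0.0461, 0.1262]
ee_rot: [-1.522, 0.465, -0.478]
ft_force: [4.4, -0.1, 5.0]
grip_width: 0.0184
```

>>> jog_arm(
  targets=[
    {"linear": [-0.22, -0.27, 0], "dr": [0, 0, 0]},
    {"linear": [0, 0, 0], "dr": [0, 0, 0]},
  ],
)

```text
time_s: 62.45
tool_pos: [0.6421, -0.0523, 0.1262]
ee_rot: [-1.521, 0.465, -0.478]
ft_force: [4.9, 1.1, 5.6]
grip_width: 0.0182
```

>>> jog_arm(
  targets=[
    {"linear": [-0.26, -0.23, 0], "dr": [0, 0, 0]},
    {"linear": [0, 0, 0], "dr": [0, 0, 0]},
  ],
)

```text
time_s: 62.7
tool_pos: [0.637, -0.0565, 0.1266]
ee_rot: [-1.517, 0.462, -0.481]
ft_force: [8.3, 6.1, 4.9]
grip_width: 0.0185
```

>>> jog_arm(
  targets=[
    {"linear": [-0.15, -0.09, 0], "dr": [0, 0, 0]},
    {"linear": [0, 0, 0], "dr": [0, 0, 0]},
  ],
)

```text
time_s: 62.95
tool_pos: [0.6345, -0.0581, 0.127]
ee_rot: [-1.515, 0.459, -0.483]
ft_force: [12.7, 7.6, 2.4]
grip_width: 0.0185
```

```bash
python3 - <<'E'
from h import *
o,s,w=wind(); zoom(s,'s52z.png',230,160,450,320,3.5); zoom(w,'w52.png',0,0,640,480,1)
E
```

```text
t 62.95 tcp [ 0.6345 -0.0581  0.127 ] rot [-1.515  0.459 -0.483] f [12.7  7.6  2.4] w 0.0185 q [-0.27   0.315  1.674  0.004  1.138 -1.241]
az -54.3 R 0.0545
hub top 6497 z0 0.116 tilt deg 1.7
```

View pics/s52z.png

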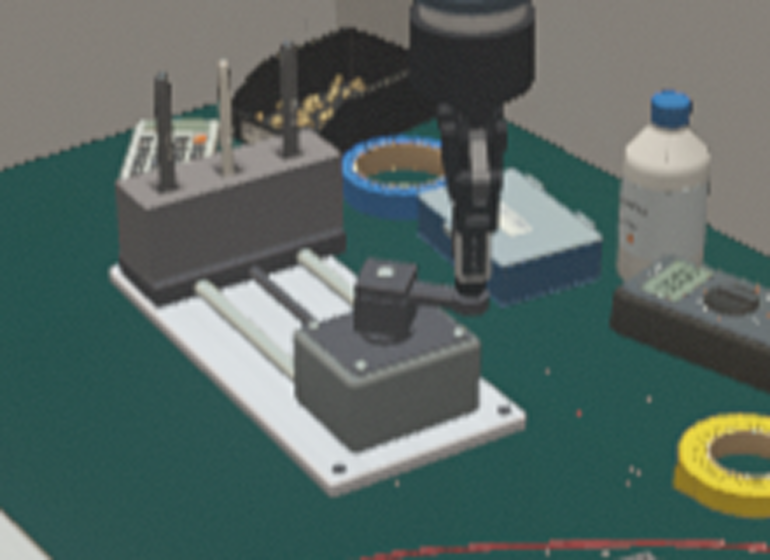

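View pics/w52.png

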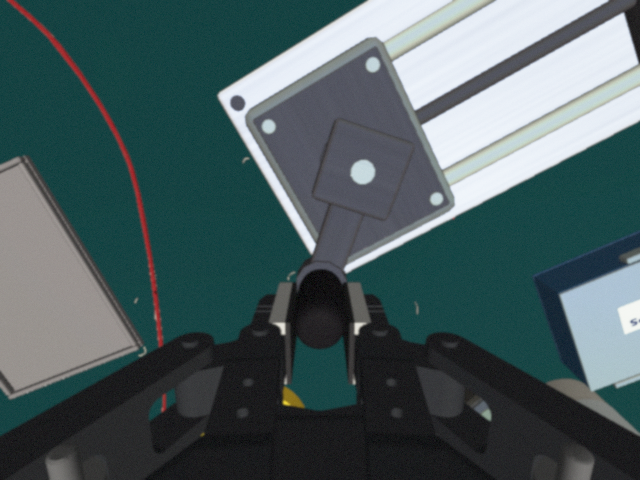

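>>> jog_arm(
  targets=[
    {"linear": [0, 0, 0], "dr": [0, 0, 0]},
    {"linear": [0, 0, 0], "dr": [0, 0, 0]},
    {"linear": [0, 0, 0], "dr": [0, 0, 0]},
    {"linear": [0, 0, 0.6], "dr": [0, 0, 0]},
    {"linear": [0, 0, 0.8], "dr": [0, 0, 0]},
    {"linear": [0, 0, 0.8], "dr": [0, 0, 0]},
    {"linear": [0, 0, 0.8], "dr": [0, 0, -0.0269]},
    {"linear": [-0.65, 0.9, 0], "dr": [0, 0, -0.0269]},
    {"linear": [-0.65, 0.9, 0], "dr": [0, 0, 0]},
    {"linear": [0, 0, 0], "dr": [0, 0, 0]},
  ],
  gripper=0.6,
)

```text
time_s: 64.3
tool_pos: [0.5988, -0.0134, 0.2022]
ee_rot: [-1.447, 0.725, -0.737]
ft_force: [0.5, -0.5, -0.2]
grip_width: 0.0516
```

>>> jog_arm(
  targets=[
    {"linear": [0, 0, 0], "dr": [0, 0, 0]},
  ],
)

```text
time_s: 64.42
tool_pos: [0.5997, -0.0149, 0.2018]
ee_rot: [-1.446, 0.727, -0.739]
ft_force: [0.9, -0.1, -0.7]
grip_width: 0.051
```

```bash
python3 - <<'E'
from h import *
o=obs();w=shot('wrist','w53.png');M=R.from_rotvec(o['ee_rot']).as_matrix(); print('jaw az',np.degrees(np.arctan2(M[1,2],M[0,2])))
np.savez('w53.npz',**{k:w[k] for k in ['rotation','origin','intrinsics','color','z_map']})
P=cloud(w); m=(abs(P[...,2]-.116)<.004)&(np.hypot(P[...,0]-.603,P[...,1]+.0138)<.028); v,u=np.nonzero(m)
q=np.array([ray(w,a,b,.115)[:2] for a,b in zip(u,v)],np.float32); print(cv2.minAreaRect(q))
c=shot('top','t53.png');zoom(c,'t53z.png',180,150,400,300,3.5)
zoom(w,'w53z.png',200,120,440,360,3)
E
```

```text
t 64.42 tcp [ 0.5997 -0.0149  0.2018] rot [-1.446  0.727 -0.739] f [ 0.9 -0.1 -0.7] w 0.051 q [-0.212  0.154  1.719 -0.005  1.262 -0.842]
jaw az 36.19128732384759
((0.601999819278717, -0.013347219675779343), (0.03384112939238548, 0.03436445817351341), 40.875980377197266)
```

View pics/w53.png

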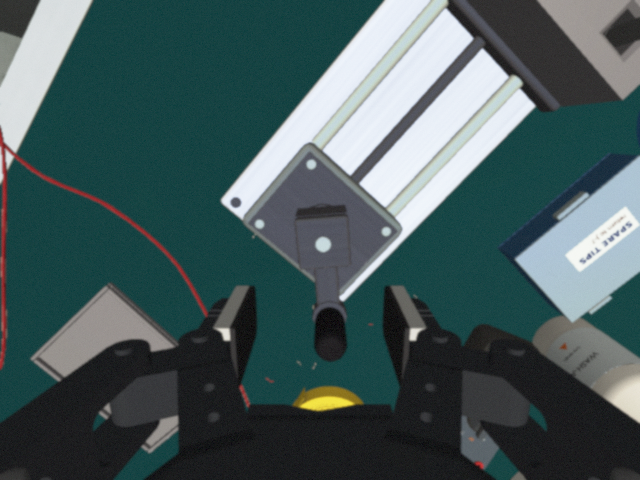

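View pics/t53z.png

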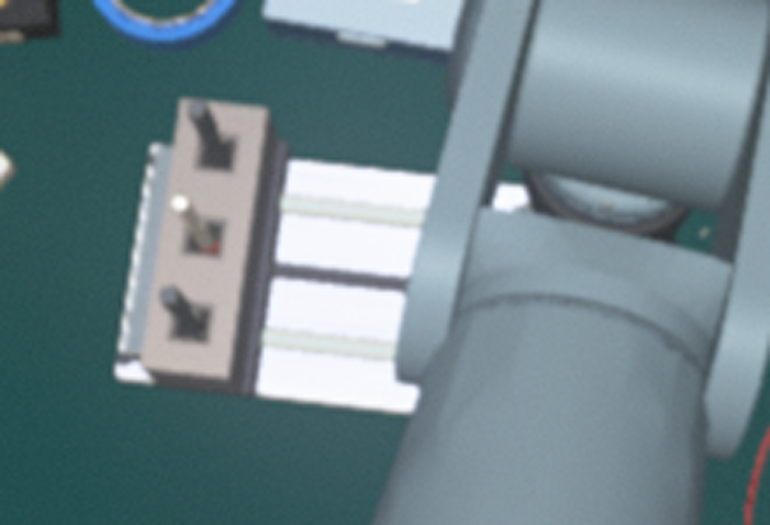

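```bash
python3 - <<'E'
from h import *
c=shot('top','t54.png'); P=cloud(c)
m=(abs(P[...,2]-.1)<.006)&(abs(P[...,0]-.62)<.1)&(abs(P[...,1]-.197)<.045)
n,l,st,_=cv2.connectedComponentsWithStats(m.astype(np.uint8)); k=1+st[1:,4].argmax(); m=l==k
v,u=np.nonzero(m); q=np.array([ray(c,a,b,.1)[:2] for a,b in zip(u,v)],np.float32); rc=cv2.minAreaRect(q); print(rc, 'travel', np.hypot(rc[0][0]-.6133,rc[0][1]-.11666))
E
```

```text
((0.6203503608703613, 0.19549871981143951), (0.051483914256095886, 0.15912973880767822), 84.63912200927734) travel 0.07915334061117692
```

>>> jog_arm(
  targets=[
    {"linear": [0.11, 0.05, -0.4], "dr": [0, 0, 0.013]},
    {"linear": [0, 0, -0.8], "dr": [0, 0, 0]},
    {"linear": [0, 0, -0.8], "dr": [0, 0, 0]},
    {"linear": [0, 0, 0], "dr": [0, 0, 0]},
    {"linear": [0, 0, 0], "dr": [0, 0, 0]},
  ],
)

```text
time_s: 65.2
tool_pos: [0.6019, -0.0133, 0.1506]
ee_rot: [-1.467, 0.666, -0.675]
ft_force: [0.4, -0.7, 0.1]
grip_width: 0.0512
```

```bash
python3 - <<'E'
from h import *
o=obs();w=shot('wrist','w55.png');print(w2px(w,[*o['tool_pos'][:2],.115]))
E
```

```text
t 65.2 tcp [ 0.6019 -0.0133  0.1506] rot [-1.467  0.666 -0.675] f [ 0.4 -0.7  0.1] w 0.0512 q [-0.209  0.216  1.747 -0.004  1.173 -0.92 ]
(np.float64(318.599105565138), np.float64(270.45073045512805))
```

View pics/w55.png

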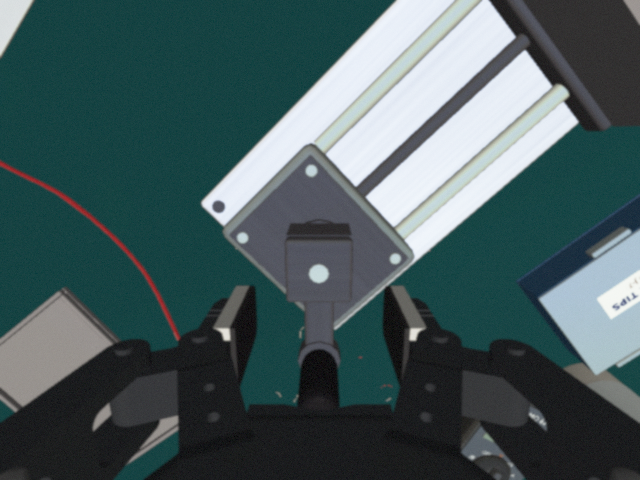

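>>> jog_arm(
  targets=[
    {"linear": [0.04, -0.04, -0.8], "dr": [0, 0, 0]},
    {"linear": [0, 0, -0.8], "dr": [0, 0, 0]},
    {"linear": [0, 0, -0.65], "dr": [0, 0, 0]},
    {"linear": [0, 0, 0], "dr": [0, 0, 0]},
  ],
)

```text
time_s: 65.75
tool_pos: [0.6011, -0.0138, 0.0917]
ee_rot: [-1.469, 0.669, -0.671]
ft_force: [0.8, 0.4, 0.2]
grip_width: 0.0511
```

>>> jog_arm(
  targets=[
    {"linear": [0, 0, 0], "dr": [0, 0, 0]},
    {"linear": [0, 0, 0], "dr": [0, 0, 0]},
    {"linear": [0, 0, 0], "dr": [0, 0, 0]},
    {"linear": [0, 0, 0], "dr": [0, 0, 0]},
  ],
  gripper=0,
  force=90,
)

```text
time_s: 66.25
tool_pos: [0.6028, -0.0145, 0.095]
ee_rot: [-1.468, 0.665, -0.675]
ft_force: [-5.0, -1.6, 4.5]
grip_width: 0.0322
```

>>> jog_arm(
  targets=[
    {"linear": [0, 0, 0.2], "dr": [0, 0, 0]},
    {"linear": [0, 0, 0.3], "dr": [0, 0, 0]},
    {"linear": [0, 0, 0.4], "dr": [0, 0, 0]},
    {"linear": [0, 0, 0.4], "dr": [0, 0, 0]},
    {"linear": [0, 0, 0.6], "dr": [0, 0, 0]},
    {"linear": [0, 0, 0.8], "dr": [0, 0, 0]},
    {"linear": [0, 0, 0.8], "dr": [0, 0, 0]},
    {"linear": [0, 0, 0], "dr": [0, 0, 0]},
  ],
)

```text
time_s: 67.25
tool_pos: [0.6045, -0.0144, 0.1853]
ee_rot: [-1.466, 0.66, -0.679]
ft_force: [0.3, 0.2, -2.4]
grip_width: 0.0321
```

```bash
python3 - <<'E'
from h import *
o=obs();w=shot('wrist','w56.png');s=shot('side','s56.png');zoom(s,'s56z.png',230,140,450,320,3.4)
P=cloud(w);M=R.from_rotvec(o['ee_rot']).as_matrix()
for (u,v) in [(319,316),(285,300),(355,300),(319,345)]: print((M.T@(P[v,u]-o['tool_pos'])).round(4))
E
```

```text
t 67.25 tcp [ 0.6045 -0.0144  0.1853] rot [-1.466  0.66  -0.679] f [ 0.3  0.2 -2.4] w 0.0321 q [-0.21   0.179  1.722 -0.004  1.229 -0.922]
[-0.0039 -0.0214  0.0002]
[-0.0096 -0.0204 -0.0119]
[-0.01   -0.0213  0.0129]
[ 0.0082 -0.0207  0.0002]
```

View pics/w56.png

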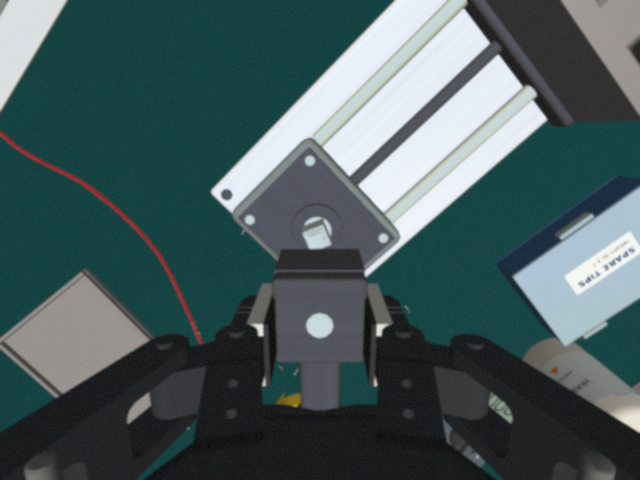

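View pics/s56z.png

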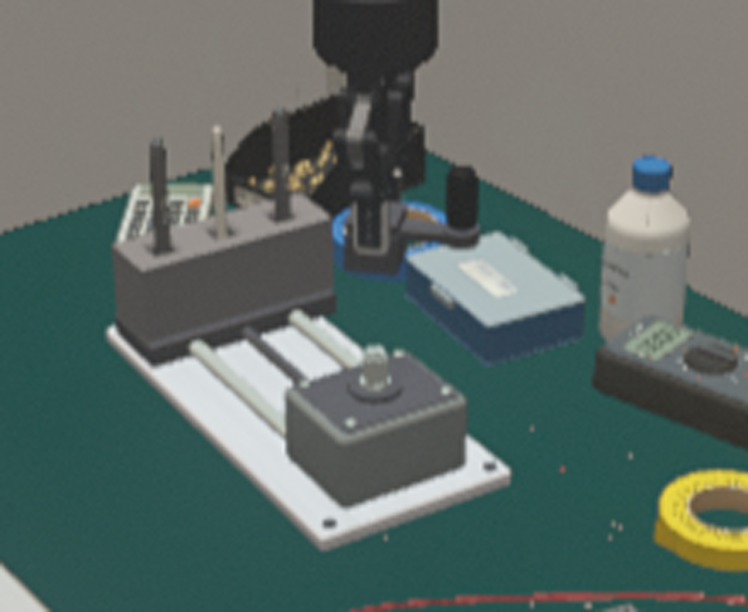

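>>> jog_arm(
  targets=[
    {"linear": [-0.35, -1, 0], "dr": [0, 0, 0.0153]},
    {"linear": [-0.35, -1, 0], "dr": [0, 0, 0.0153]},
    {"linear": [-0.35, -1, 0], "dr": [0, 0, 0.0153]},
    {"linear": [-0.35, -1, 0], "dr": [0, 0, 0.0153]},
    {"linear": [-0.35, -1, 0], "dr": [0, 0, 0]},
    {"linear": [-0.35, -1, 0], "dr": [0, 0, 0]},
    {"linear": [-0.35, -1, 0], "dr": [0, 0, 0]},
    {"linear": [-0.35, -1, 0], "dr": [0, 0, 0]},
    {"linear": [-0.35, -1, 0], "dr": [0, 0, 0]},
    {"linear": [-0.35, -1, 0], "dr": [0, 0, 0]},
  ],
)

```text
time_s: 68.6
tool_pos: [0.5143, -0.2645, 0.1805]
ee_rot: [-1.539, 0.368, -0.374]
ft_force: [0.1, 0.1, -2.5]
grip_width: 0.032
```

>>> jog_arm(
  targets=[
    {"linear": [0, -0.18, -1], "dr": [0, 0, 0]},
    {"linear": [0, 0, -1], "dr": [0, 0, 0]},
    {"linear": [0, 0, -1], "dr": [0, 0, 0]},
    {"linear": [0, 0, -1], "dr": [0, 0, 0]},
    {"linear": [0, 0, 0], "dr": [0, 0, 0]},
    {"linear": [0, 0, 0], "dr": [0, 0, 0]},
  ],
)

```text
time_s: 69.35
tool_pos: [0.5155, -0.2689, 0.0823]
ee_rot: [-1.54, 0.366, -0.376]
ft_force: [1.7, -0.4, -1.5]
grip_width: 0.032
```

```bash
python3 - <<'E'
from h import *
o=obs();w=shot('wrist','w57.png');s=shot('side','s57.png');zoom(s,'s57z.png',300,240,500,420,3.6);M=R.from_rotvec(o['ee_rot']).as_matrix()
print('jaw az',np.degrees(np.arctan2(M[1,2],M[0,2])), 'hub',(o['tool_pos']+M@[-.0039,.015,0]).round(4)); P=cloud(w)
for (u,v) in [(319,316),(285,300),(355,300),(319,345)]: print((M.T@(P[v,u]-o['tool_pos'])).round(4))
E
```

```text
t 69.35 tcp [ 0.5155 -0.2689  0.0823] rot [-1.54   0.366 -0.376] f [ 1.7 -0.4 -1.5] w 0.032 q [-0.676  0.264  1.832  0.002  1.039 -1.775]
jaw az 62.89997217334299 hub [ 0.5121 -0.2671  0.0673]
[-0.0042 -0.0221 -0.0001]
[-0.0098 -0.021  -0.0121]
[-0.0099 -0.0212  0.0126]
[ 0.0087 -0.0201 -0.0001]
```

View pics/w57.png

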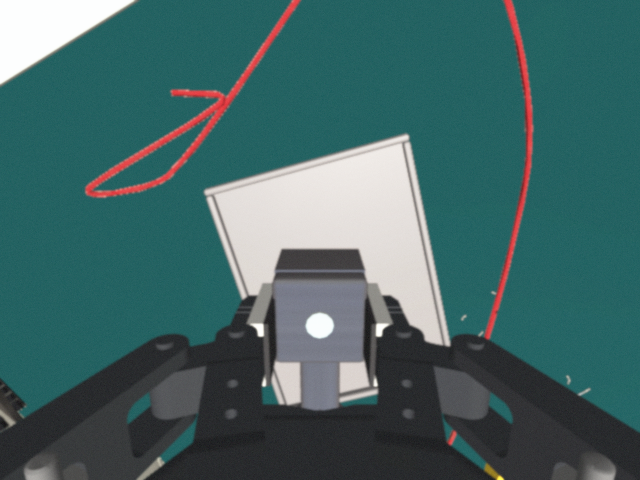

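View pics/s57z.png

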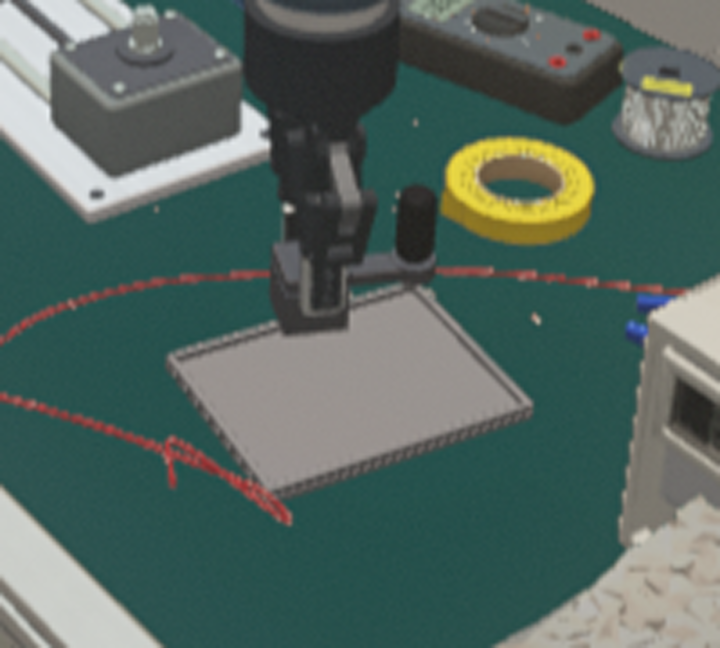

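>>> jog_arm(
  targets=[
    {"linear": [0.1, 0, -0.8], "dr": [0, 0, 0]},
    {"linear": [0, 0, -0.8], "dr": [0, 0, 0]},
    {"linear": [0, 0, -0.6], "dr": [0, 0, 0]},
    {"linear": [0, 0, -0.2], "dr": [0, 0, 0]},
    {"linear": [0, 0, 0], "dr": [0, 0, 0]},
  ],
)

```text
time_s: 70.08
tool_pos: [0.5177, -0.2687, 0.0214]
ee_rot: [-1.54, 0.366, -0.375]
ft_force: [0.7, 0.8, -3.5]
grip_width: 0.0318
```

>>> jog_arm(
  targets=[
    {"linear": [0, 0, -0.1], "dr": [0, 0, 0]},
    {"linear": [0, 0, 0], "dr": [0, 0, 0]},
  ],
)

```text
time_s: 70.32
tool_pos: [0.5183, -0.2691, 0.0203]
ee_rot: [-1.541, 0.365, -0.376]
ft_force: [-1.8, 1.2, 4.0]
grip_width: 0.0321
```

Contact with tray floor. Release and rise, clearing the knob.

>>> jog_arm(
  targets=[
    {"linear": [0, 0, 0], "dr": [0, 0, 0]},
    {"linear": [0, 0, 0], "dr": [0, 0, 0]},
    {"linear": [0, 0, 0], "dr": [0, 0, 0]},
    {"linear": [0, 0, 0.5], "dr": [0, 0, 0]},
    {"linear": [0, 0, 1], "dr": [0, 0, 0]},
    {"linear": [0, 0, 1], "dr": [0, 0, 0]},
    {"linear": [0, 0, 1], "dr": [0, 0, 0]},
    {"linear": [0, 0, 1], "dr": [0, 0, 0]},
    {"linear": [0, 0, 1], "dr": [0, 0, 0]},
    {"linear": [0, 0, 1], "dr": [0, 0, 0]},
  ],
  gripper=0.65,
)

```text
time_s: 71.58
tool_pos: [0.5178, -0.2688, 0.1836]
ee_rot: [-1.541, 0.365, -0.377]
ft_force: [0.0, -0.2, 0.0]
grip_width: 0.0553
```

>>> jog_arm(
  targets=[
    {"linear": [-1, 0, 1], "dr": [0, 0, 0]},
    {"linear": [-1, 0, 1], "dr": [0, 0, 0]},
    {"linear": [-1, 0, 0], "dr": [0, 0, 0]},
    {"linear": [-1, 0, 0], "dr": [0, 0, 0]},
    {"linear": [0, 0, 0], "dr": [0, 0, 0]},
  ],
)

```text
time_s: 72.2
tool_pos: [0.4171, -0.2688, 0.2326]
ee_rot: [-1.541, 0.366, -0.378]
ft_force: [-0.5, 0.2, 0.5]
grip_width: 0.0553
```

```bash
python3 - <<'E'
from h import *
o=obs();c=shot('top','t60.png');s=shot('side','s60.png');zoom(c,'t60z.png',120,150,500,350,2.1);zoom(s,'s60z.png',180,130,480,400,2.2)
for n,C in (('top',cloud(c)),('side',cloud(s))):
    m=(C[...,2]>.032)&(C[...,2]<.046)&(np.hypot(C[...,0]-.514,C[...,1]+.267)<.02); print(n,m.sum(),C[m].mean(0).round(4))
P=cloud(c); m=(abs(P[...,2]-.1)<.006)&(abs(P[...,0]-.62)<.1)&(abs(P[...,1]-.197)<.045)
v,u=np.nonzero(m); q=np.array([ray(c,a,b,.1)[:2] for a,b in zip(u,v)],np.float32); rc=cv2.minAreaRect(q); print(rc)
E
```

```text
t 72.2 tcp [ 0.4171 -0.2688  0.2326] rot [-1.541  0.366 -0.378] f [-0.5  0.2  0.5] w 0.0553 q [-0.802 -0.13   1.947  0.002  1.317 -1.899]
top 260 [ 0.5152 -0.2674  0.0402]
side 219 [ 0.5136 -0.2701  0.0389]
((0.6206481456756592, 0.19557304680347443), (0.051323793828487396, 0.15854638814926147), 84.68391418457031)
```

View pics/t60z.png

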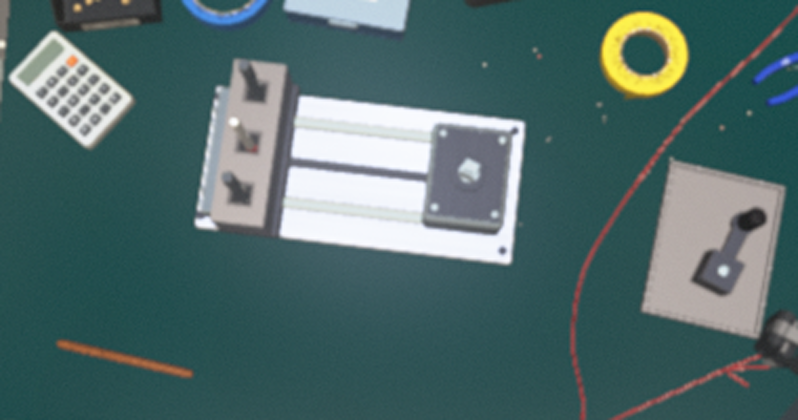

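View pics/s60z.png

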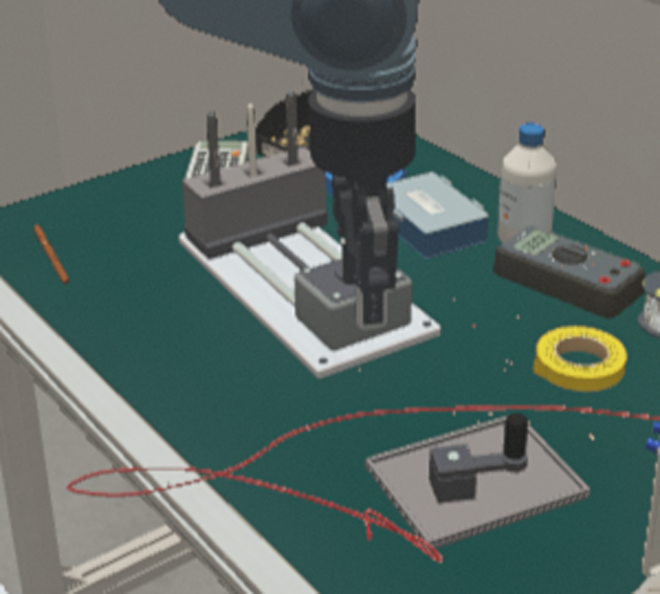

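```bash
python3 - <<'E'
from h import *
r.job_done(); obs()
E
```

```text
the job is handed in; nothing more can be done
the job is handed in; nothing more can be done
```

The job was handed in at about 72 s of the 210 s allowed. All of it was carried out in the order asked, but one fit check disagreed with the spec.

**What I did:**
- **Pens:** with the carriage at the gearbox end, I stood the two grey markers and the white pen with the red cap in the three wells. I took the white pen to be pen_3. The brown look-alike was left where it lay.
- **Winding:** I fitted the crank and wound it clockwise about four turns by its handle. The handle force then rose from about 5 N to about 15 N, which I took as the far stop.
- **Return:** I lifted the crank off and laid it flat in its tray.

**Last checks:**
- All three pens stand in their wells.
- The middle well is about 210 mm from the shaft, against 211 mm expected at the far stop.
- The crank lies flat in the tray, with its hub top about 40 mm above the bench.
- The tape roll and calculator show no sign of having moved in the images, though I did not measure them.

**The check that disagreed:** on the shaft, the hub's underside measured about 79 mm above the bench instead of the stated 76 mm. It stopped hard on what looks like a small round collar at the foot of the square. Pressing with up to 35 N and turning it a few degrees each way moved it no further. It stayed level at that height throughout the winding.

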